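# Change the fume filter cassettes and lock the gate

### The arm

A 7-joint arm with a two-finger parallel gripper is mounted at the origin on a cart in front of the work surface, level with it; the furniture and walls round the work are solid. World frame = base frame: x ahead of the robot, y to its left, z up, the work surface at z = 0. Lengths are in m, angles in rad, forces in N, time in s.
With the tool pointing down it reaches from about 0.425 to 0.8 m from the base axis. Payload 8.3 kg.
Tool frame: the origin (TCP) lies at the very end of the fingers, on their centre line; the grasp point (between the pads) lies 19 mm behind it (robot.grip_point_offset is the z of the grasp point in the tool frame, in m); z points along the fingers, y is the line along which they close (so a half turn about z gives the same grasp; the last joint's range is limited). The gripper opens to 85 mm and grips with 20 to 120 N. Pads are 22 mm wide; open, the fingers measure 114 mm over their backs; the gripper's body (76 mm by 85 mm) begins 54 mm behind the grasp point. The pads swing forward as they close: fully open they stand 13 mm farther back than shut.
Start: joints at [1.118, 0.383, 0.016, 1.37, -0.006, 1.388, -0.046], TCP at [0.238, -0.578, 0.2] pointing down, gripper open.
Joint ranges: [-2.95, 2.95], [-0.25, 2.06], [-1.52, 1.56], [0.18, 2.33], [-1.44, 4.58], [0.02, 2.06], [-3.01, 3.01]. Speed limits (rad/s): [2.39, 2.39, 3.01, 3.01, 3.14, 3.14, 3.14].

### API

Orientations are given as a unit quaternion [x, y, z, w].
In Python, from rig import robot gives the robot as it stands.
- The arm moves only by the tool send_rows, never from a script. Its argument "motion" is a list of rows, each an object of numbers: "dx", "dy", "dz": the shift along the tool's x, y, z normalised to -1 to 1, where 1 is 200 mm; "wx", "wy", "wz": the turn, a rotation vector about the tool's x, y, z normalised to -1 to 1, where 1 is 45 degrees; "grip": the opening, from -1 (shut) to 1 (fully open). A call has 1 to 12 rows; each row is the pose to reach, as a shift and turn from the pose commanded when the call began, along the tool's axes at that moment; what a row does not reach only later rows make up. A row lasts 1/12 s, in which the tool goes at most 41.7 mm and 7.16 degrees, less where a joint would pass 70% of its speed; a pose out of reach is approached as far as the arm can. A call with a number of a shift or a turn outside -1 to 1 is refused whole. A call with a gripper value outside its range is refused whole. The fingers move at their own pace and stop on an object; "force" is the grip in N (left out, the last holds). Time passes only in rows, so rows that repeat a pose let the fingers close. It gives the time, the measured TCP pose, the force, the opening and the grip force at its end, in the units of the state.
- robot.get_state(): the state, without advancing time (a new reading comes with each control period).
- robot.get_image(name): name is "side" or "top"; returns the picture (420x560x3 uint8, red, green, blue); there is no depth.
- robot.calibration(name): a dict with "fovy" (degrees; the focal length in pixels is half the picture's height over the tangent of half this angle, whatever the lens; pixels are square), "cx", "cy" (the principal point, pixels), "eye" and "attitude" of the camera in the world. Camera axes: x right, y down, z forward; pixel columns grow to the right and rows downward; lengths in m; the calibration is good to about 2 mm. A picture is of the moment at which its call begins. calibration takes no time and is no camera call.
- robot.hand_in(): hands the job in; it is judged then, once.
The state is a dict: "t": time; "q": joint angles; "qvel": joint speeds; "tau": joint torques, N m; "tool_pos": TCP position; "tool_rot": TCP orientation; "ft_force": force on the tool from outside, world axes, zero at the start; "ft_torque": the same for the moment, N m; "gripper_width": finger opening in m; "grasp_force": force on a finger pad.
Only numpy, scipy, OpenCV 4.12 (cv2) and the standard library are available. Lean on these libraries where they do the work, as an engineer would, in place of code of your own. Each camera call takes 0.05 s, during which the arm holds its last target. There are 200 camera calls.

### The job

Change the filter cassettes of the fume extractor's holder: pull its locking pin and park it upright in the park hole, slide the retaining gate fully open, move each spent cassette (those in the holder at the start) into the shallow tray, lying flat, and set each fresh cassette (those lying loose on the bench and on the cart to the left) into a bay of its own, flat on the bay floor. Then slide the gate fully shut over them and put the pin back down through gate and holder until its collar rests on the gate. Do not disturb the tape measure or the roll of tape.

Things in the scene. Friction and masses are not known exactly. Their poses are not given: they have to be found in the camera images.
- holder: Fixed metal filter holder, 240 x 143 x 30 mm; origin on the bench under the middle bay's centre, x along the row of bays, y the way the gate opens, z up. Three open-top bays, each 58 (x) by 90 mm (y) inside, 62 mm apart, floor 4 mm and rounded 4 mm walls 30 mm above the bench. A cassette lies in a bay with its length along y, 3 mm play all round. Solid end blocks at both x ends.
- bay_1 (a point): Centre of the floor of the first bay (holder x -62 mm); its axes are the holder's.
- bay_2 (a point): Centre of the floor of the middle bay; its axes are the holder's.
- bay_3 (a point): Centre of the floor of the third bay (holder x +62 mm); its axes are the holder's.
- gate (a joint): Flat aluminium bar 240 (holder x) x 34 x 5 mm, 31.5 to 36.5 mm above the bench, sliding along holder +y against 2 N of friction; stays where left. 0 = fully shut, at its stop, over holder y 20 to 54 mm, the +y end of every bay; 0.038 = fully open, at its stop, clear of the bays. Starts shut.
- gate_knob (a point): Middle of the gate's upright round black knob, 16 mm in diameter, 40 mm high (36 to 76 mm above the bench), this point 58 mm above the bench; it moves with the gate. At gate = 0 it is at holder x 31, y 42 mm, between the middle and third bay. Axes are the holder's.
- lock_hole (a point): Mouth, 30 mm above the bench, of the vertical square locking hole, 13 x 13 mm, right through the end block at the holder's -x end (holder x -131 to -95 mm); hole at holder x -114, y 37 mm. The gate has the same hole above it, which lines up when the gate is fully shut. Axes are the holder's.
- park_hole (a point): Mouth, 36.5 mm above the bench, of the park hole, the same 13 mm square hole in the raised front part of that end block (holder x -114, y -20 mm), always clear of the gate. A parked pin's collar rests on the block (its origin 33 mm below this point). Axes are the holder's.
- tray: Fixed shallow open grey tray for spent cassettes, 132 (x) x 106 (y) x 25 mm, walls 4 mm; origin under its centre, floor about 4 mm above the bench. Two cassettes fit side by side along its x, with their length along its y.
- lock_pin: Loose steel pin, upright, 77 mm long, 0.06 kg: shank 10 mm thick, 33 mm long, foot tapered to 5 mm; collar 24 mm wide (33 to 37 mm up); grip 16 mm in diameter (37 to 77 mm up). Origin: tip of the foot, z up along the pin. It starts home in the locking hole, keeping the gate shut; home means collar on the gate, origin 26.5 mm below lock_hole.
- tape_measure: Tape measure 33 x 78 x 62 mm, bystander; origin under its centre.
- masking_tape: Roll of masking tape 91 mm across, 19 mm high, bystander; origin under its centre.
- fresh_1: Fresh filter cassette: flat aluminium box 84 x 52 x 22 mm, pleats on top, and in the middle of its top an upright dark grip rib 32 mm long, 10 mm thick, reaching 62 mm above the underside (40 mm free). About 0.18 kg. Origin: centre of the underside; x along the 84 mm and the rib, y across the rib, z up. Same either way round. On the bench, or on the left cart before the 215 mm high welder. May be absent.
- fresh_2: Fresh filter cassette: flat aluminium box 84 x 52 x 22 mm, pleats on top, and in the middle of its top an upright dark grip rib 32 mm long, 10 mm thick, reaching 62 mm above the underside (40 mm free). About 0.18 kg. Origin: centre of the underside; x along the 84 mm and the rib, y across the rib, z up. Same either way round. On the bench, or on the left cart before the 215 mm high welder. May be absent.
- fresh_3: Fresh filter cassette: flat aluminium box 84 x 52 x 22 mm, pleats on top, and in the middle of its top an upright dark grip rib 32 mm long, 10 mm thick, reaching 62 mm above the underside (40 mm free). About 0.18 kg. Origin: centre of the underside; x along the 84 mm and the rib, y across the rib, z up. Same either way round. On the bench, or on the left cart before the 215 mm high welder. May be absent.
- spent_1: Spent filter cassette, of the same shape, size and axes as fresh_1, in a bay of the holder at the start. May be absent (one or two are there).
- spent_2: Spent filter cassette, of the same shape, size and axes as fresh_1, in a bay of the holder at the start. May be absent (one or two are there).
- spent_3: Spent filter cassette, of the same shape, size and axes as fresh_1, in a bay of the holder at the start. May be absent (one or two are there).

How it is judged:
On the way, in this order (a step that is already met when the one before it is completed fails the run):
1. the locking pin has been parked in the park hole (z of lock_pin in the frame of park_hole below -0.027 m and horizontal distance between lock_pin and park_hole below 0.005 m and angle between lock_pin's own z axis and vertical below 0.12 rad), for 0.2 s.
2. the gate has been slid fully open (value of joint gate above 0.033 m), for 0.2 s.
3. every spent cassette lies in the tray and every fresh one flat in a bay of its own (((distance between fresh_1 and bay_1 below 0.008 m and angle between fresh_1's own z axis and vertical below 0.08 rad) or (distance between fresh_1 and bay_2 below 0.008 m and angle between fresh_1's own z axis and vertical below 0.08 rad) or (distance between fresh_1 and bay_3 below 0.008 m and angle between fresh_1's own z axis and vertical below 0.08 rad)) and ((distance between fresh_2 and bay_1 below 0.008 m and angle between fresh_2's own z axis and vertical below 0.08 rad) or (distance between fresh_2 and bay_2 below 0.008 m and angle between fresh_2's own z axis and vertical below 0.08 rad) or (distance between fresh_2 and bay_3 below 0.008 m and angle between fresh_2's own z axis and vertical below 0.08 rad)) and ((distance between fresh_3 and bay_1 below 0.008 m and angle between fresh_3's own z axis and vertical below 0.08 rad) or (distance between fresh_3 and bay_2 below 0.008 m and angle between fresh_3's own z axis and vertical below 0.08 rad) or (distance between fresh_3 and bay_3 below 0.008 m and angle between fresh_3's own z axis and vertical below 0.08 rad)) and x of spent_1 in the frame of tray between -0.05 and 0.05 m and y of spent_1 in the frame of tray between -0.04 and 0.04 m and z of each of spent_1, spent_2, spent_3 in the frame of tray below 0.012 m and angle between each of spent_1, spent_2, spent_3's own z axis and vertical below 0.15 rad and x of spent_2 in the frame of tray between -0.05 and 0.05 m and y of spent_2 in the frame of tray between -0.04 and 0.04 m and x of spent_3 in the frame of tray between -0.05 and 0.05 m and y of spent_3 in the frame of tray between -0.04 and 0.04 m), for 0.2 s.
4. the gate has been slid fully shut over the fresh cassettes (((distance between fresh_1 and bay_1 below 0.008 m and angle between fresh_1's own z axis and vertical below 0.08 rad) or (distance between fresh_1 and bay_2 below 0.008 m and angle between fresh_1's own z axis and vertical below 0.08 rad) or (distance between fresh_1 and bay_3 below 0.008 m and angle between fresh_1's own z axis and vertical below 0.08 rad)) and ((distance between fresh_2 and bay_1 below 0.008 m and angle between fresh_2's own z axis and vertical below 0.08 rad) or (distance between fresh_2 and bay_2 below 0.008 m and angle between fresh_2's own z axis and vertical below 0.08 rad) or (distance between fresh_2 and bay_3 below 0.008 m and angle between fresh_2's own z axis and vertical below 0.08 rad)) and ((distance between fresh_3 and bay_1 below 0.008 m and angle between fresh_3's own z axis and vertical below 0.08 rad) or (distance between fresh_3 and bay_2 below 0.008 m and angle between fresh_3's own z axis and vertical below 0.08 rad) or (distance between fresh_3 and bay_3 below 0.008 m and angle between fresh_3's own z axis and vertical below 0.08 rad)) and value of joint gate below 0.004 m), for 0.2 s.
5. the locking pin is down through gate and holder (z of lock_pin in the frame of lock_hole below -0.021 m and horizontal distance between lock_pin and lock_hole below 0.005 m and angle between lock_pin's own z axis and vertical below 0.12 rad and value of joint gate below 0.004 m), for 0.2 s.
At the end, for the whole second after the job is handed in: Every fresh cassette lies flat in a bay (within 8 mm of the bay floor centre), every spent one flat in the tray (centre within 50 mm in x, 40 mm in y of the tray's); gate shut to 4 mm; pin within 5 mm of the locking hole's centre, upright, collar at most 5 mm above the gate; all at rest (all of step 3 and all of step 5 and linear speed of each of fresh_1, fresh_2, fresh_3, spent_1, spent_2, spent_3, lock_pin below 0.02 m/s); the robot touches nothing.
It fails at once if a bystander (tape measure, roll of tape) is moved by more than 30 mm (distance of any of tape_measure, masking_tape from where it was at the start of the episode above 0.03 m).
Of fresh_1, fresh_2, fresh_3 only 2 to 3 are there at a start; the rules pass over those that are not, and their reading is None.
Of spent_1, spent_2, spent_3 only 1 to 2 are there at a start; the rules pass over those that are not, and their reading is None.
At some moment in a run one of fresh_1, fresh_2, fresh_3 may be knocked a few centimetres aside while the robot is not near it.
It also fails if it takes over 210 s, if anything falls off the work surface, if the arm or the gripper's body presses on something with over 40 N, if the wrist force passes 120 N, or if a joint passes its speed limit or range.

## Working session

There is one attempt and no reset: what is moved stays moved. The work goes in short steps, Python scripts to look and compute and a tool call to move; the robot and the scene stay as the last step left them, time stands still between calls to the robot, and variables do not carry over. Pictures are saved under pics/ and viewed, at most 14 in all, crops included, and the job is handed in when it is done.

Besides the shell and the picture viewer there is one more tool, called as name(argument=value, ...), one argument or row to a line, values as JSON. send_rows: Moves the arm, as the interface text tells. Scaled input: -1 to 1 covers 200 mm each way for a shift and 45 degrees each way for a turn. Its arguments: {"type":"object","properties":{"motion":{"type":"array","items":{"type":"object","properties":{"dx":{"type":"number","minimum":-1,"maximum":1},"dy":{"type":"number","minimum":-1,"maximum":1},"dz":{"type":"number","minimum":-1,"maximum":1},"wx":{"type":"number","minimum":-1,"maximum":1},"wy":{"type":"number","minimum":-1,"maximum":1},"wz":{"type":"number","minimum":-1,"maximum":1},"grip":{"type":"number"}}}},"force":{"type":"number"}},"required":["motion"]}

```bash
mkdir -p pics; ls; python3 - <<'E'
from rig import robot
import cv2
for n in("top","side"):
    cv2.imwrite(f"pics/{n}0.png",robot.get_image(n)[:,:,::-1]); print(robot.calibration(n))
s=robot.get_state();print(s['t'],s['tool_pos'],s['tool_rot'],s['gripper_width'],robot.grip_point_offset)
E
```

```text
pics
{'fovy': 47.308660652416016, 'cx': 280.04543009699114, 'cy': 203.3507498353603, 'eye': array([ 0.23125696, -0.10682317,  1.43377036]), 'attitude': array([-0.69255074,  0.71445505, -0.06140209,  0.07846803])}
{'fovy': 50.382528925346236, 'cx': 275.6209673017291, 'cy': 212.05888822501046, 'eye': array([ 0.42235526, -1.1625993 ,  0.90897896]), 'attitude': array([ 0.89868913, -0.04103697,  0.00897669, -0.43656985])}
0.1 [ 0.23733982 -0.57763984  0.19958713] [ 9.81065635e-01  1.93673579e-01 -1.79745469e-04 -8.55787751e-04] 0.08556867182634652 -0.0187
```

View pics/top0.png

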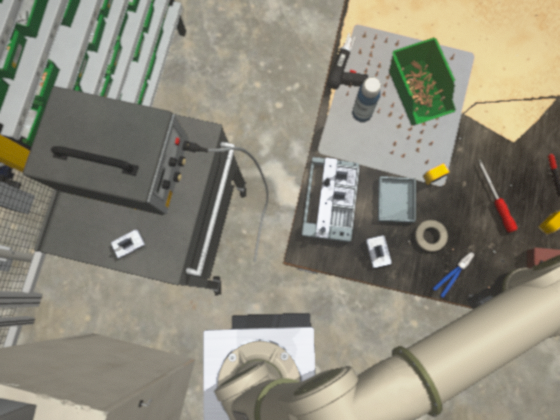

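View pics/side0.png

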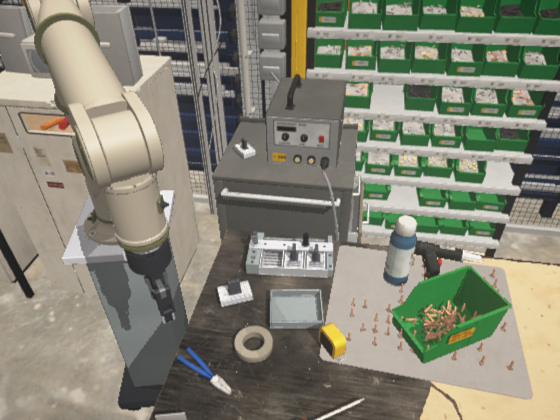

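The top view shows the holder at about (330,198), the tray at (397,200), a fresh cassette at (378,251), another on the cart at (127,243), the tape roll at (430,236) and the tape measure at (437,173). I'll zoom in on these.

```bash
cat > h.py <<'E'
import numpy as np,cv2
from rig import robot
from scipy.spatial.transform import Rotation as R
def cam(n):
    c=robot.calibration(n);f=210/np.tan(np.radians(c['fovy'])/2)
    return np.array(c['eye']),R.from_quat(c['attitude']).as_matrix(),f,c['cx'],c['cy']
def ray(n,u,v,z):
    e,M,f,cx,cy=cam(n);d=M@np.array([(u-cx)/f,(v-cy)/f,1]);return e+d*(z-e[2])/d[2]
def proj(n,p):
    e,M,f,cx,cy=cam(n);q=M.T@(np.array(p)-e);return np.array([cx+f*q[0]/q[2],cy+f*q[1]/q[2]])
def two(a,b):  # pixels in top, side
    P=[];
    A=np.zeros((3,3));B=np.zeros(3);L=[]
    for n,(u,v) in(("top",a),("side",b)):
        e,M,f,cx,cy=cam(n);d=M@np.array([(u-cx)/f,(v-cy)/f,1]);d/=np.linalg.norm(d)
        Q=np.eye(3)-np.outer(d,d);A+=Q;B+=Q@e;L.append((e,Q))
    p=np.linalg.solve(A,B);return p,[np.linalg.norm(Q@(p-e)) for e,Q in L]
def crop(n,x0,y0,w,h,s,out):
    im=robot.get_image(n)[:,:,::-1];c=cv2.resize(im[y0:y0+h,x0:x0+w],None,fx=s,fy=s,interpolation=cv2.INTER_CUBIC)
    cv2.imwrite('pics/'+out,c)
E
python3 - <<'E'
from h import *
crop("top",290,145,160,120,5,"t1.png");crop("side",205,220,160,120,5,"s1.png")
E
```

```text
(no output)
```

View pics/t1.png

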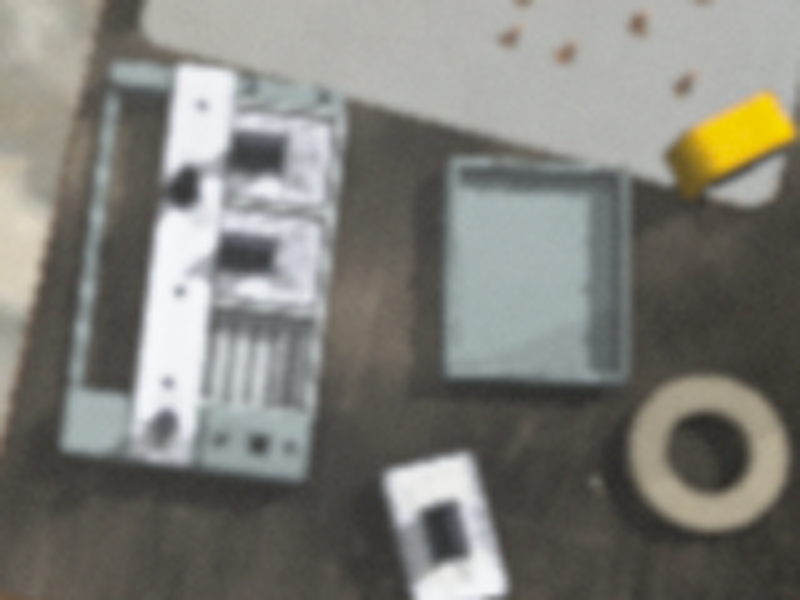

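View pics/s1.png

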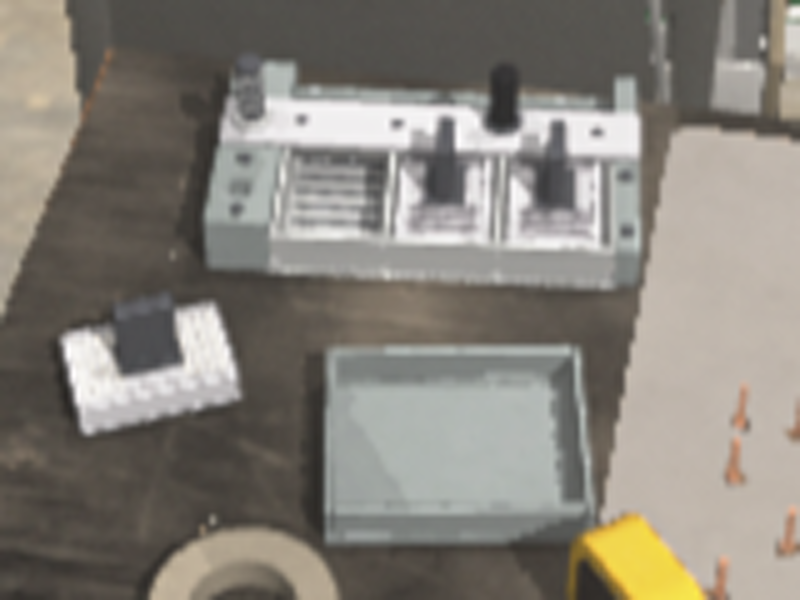

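Holder x runs up in the top view, so it is roughly world +x. The pin and park hole are at the near end. Bays 2 and 3 hold spent cassettes (ribs at crop (258,152) and (247,253)) and bay 1 is empty. Next I'll fit the holder pose from gate corners and holes.

```bash
python3 - <<'E'
from h import *
T=lambda u,v:((u+.5)/5-.5+290,(v+.5)/5-.5+145)
S=lambda u,v:((u+.5)/5-.5+205,(v+.5)/5-.5+220)
def kab(n,pts):
    H=np.array([p[0][:2] for p in pts])/1000.;W=np.array([ray(n,*p[1],p[0][2]/1000)[:2] for p in pts])
    h=(H[:,0]+1j*H[:,1]);w=W[:,0]+1j*W[:,1];a=np.sum((w-w.mean())*np.conj(h-h.mean()));sc=abs(a)/np.sum(abs(h-h.mean())**2);a/=abs(a)
    o=w.mean()-a*h.mean();print(n,'o',o,'yaw',np.degrees(np.angle(a)),'scale',sc,'res',np.round(abs(w-o-a*h)*1000,1))
kab('top',[((109,54,36.5),T(180,65)),((109,20,36.5),T(237,71)),((-131,54,36.5),T(133,456)),((-131,20,36.5),T(193,465)),((-114,-20,36.5),T(259,444)),((-114,37,80),T(165,424))])
kab('side',[((-131,20,36.5),S(222,139)),((109,20,36.5),S(640,148)),((-114,-20,36.5),S(240,187)),((-114,37,80),S(247,62)),((31,42,76),S(505,70))])
# tray corners z .025
for n,F,c in(('top',T,[(447,157),(632,168),(627,384),(443,380)]),('side',S,[(328,347),(580,348),(592,518),(326,515)])):
    W=np.array([ray(n,*F(*q),.025)[:2] for q in c]);print('tray',n,W.mean(0),[np.linalg.norm(W[i]-W[i-1]).round(4) for i in range(4)],np.degrees(np.arctan2(*(W[1]-W[0])[::-1])))
# ribs / cassettes by dark mask
for n,boxes in(('top',{'spA':(T,225,125,295,185),'spB':(T,215,228,280,280),'fr':(T,415,490,475,565)}),('side',{'spB':(S,425,110,470,205),'spA':(S,535,115,575,210),'fr':(S,105,290,185,375)})):
    im=robot.get_image(n).astype(int);
    for k,(F,a,b,c,d) in boxes.items():
        a,b=map(round,F(a,b));c,d=map(round,F(c,d));m=(im[b:d,a:c].sum(2)<230);m=m.astype(np.uint8);cs,_=cv2.findContours(m,0,1)
        ct=max(cs,key=cv2.contourArea);r=cv2.minAreaRect(ct);ctr=np.array(r[0])+(a,b);print(n,k,m.sum(),ctr.round(1),np.round(r[1],1),round(r[2]),[ray(n,*ctr,z).round(4)[:2] for z in(.044,.062)])
for n,(a,b,c,d) in(('top',(60,200,190,285)),('side',(220,125,270,165))):
    im=robot.get_image(n)[:,:,::-1];cv2.imwrite(f'pics/c_{n}.png',cv2.resize(im[b:d,a:c],None,fx=6 if n=='top' else 12,fy=6 if n=='top' else 12,interpolation=2))
a=cv2.imread('pics/c_top.png');b=cv2.imread('pics/c_side.png');print(a.shape,b.shape)
im=robot.get_image('top')[:,:,::-1][228:273,360:400];c=cv2.resize(im,None,fx=8,fy=8,interpolation=2)
W=np.zeros((600,800,3),np.uint8);W[:300,:459]=cv2.resize(a,(459,300));W[:300,470:470+330]=cv2.resize(b,(330,264)).copy() if 0 else cv2.copyMakeBorder(cv2.resize(b,(330,264)),0,36,0,0,0);W[310:590,:249]=cv2.resize(c,(249,280));cv2.imwrite('pics/mix.png',W)
E
```

```text
top o (0.531920270044967-0.2540723366693705j) yaw -9.46394321553952 scale 1.0035236956248954 res [0.4 1.1 0.8 2.1 1.2 2.6]
side o (0.5317858242090917-0.25013880930324417j) yaw -8.114133063491732 scale 1.0023015127948414 res [1.4 1.3 1.5 1.  1.7]
tray top [ 0.51652145 -0.42605041] [np.float64(0.1364), np.float64(0.1106), np.float64(0.1318), np.float64(0.108)] -95.57014695283154
tray side [ 0.51631614 -0.4275694 ] [np.float64(0.1085), np.float64(0.132), np.float64(0.1093), np.float64(0.1292)] -5.998306242390513
top spA 36 [341. 176.] [4. 8.] 90 [array([ 0.5878, -0.2612]), array([ 0.5832, -0.2592])]
top spB 32 [338.5 196.2] [8.9 3.7] 8 [array([ 0.5265, -0.2504]), array([ 0.5227, -0.2486])]
top fr 40 [377.9 251. ] [8.8 4.4] 74 [array([ 0.3611, -0.3552]), array([ 0.3594, -0.352 ])]
side spB 25 [291.9 255. ] [3.4 7.9] 8 [array([ 0.5243, -0.2641]), array([ 0.5221, -0.2828])]
side spA 22 [314. 256.] [2. 8.] 0 [array([ 0.5849, -0.2744]), array([ 0.5816, -0.2929])]
side fr 40 [226.7 282.6] [3.5 1.6] 72 [array([ 0.3434, -0.3501]), array([ 0.345, -0.367])]
(510, 780, 3) (480, 600, 3)
```

View pics/mix.png

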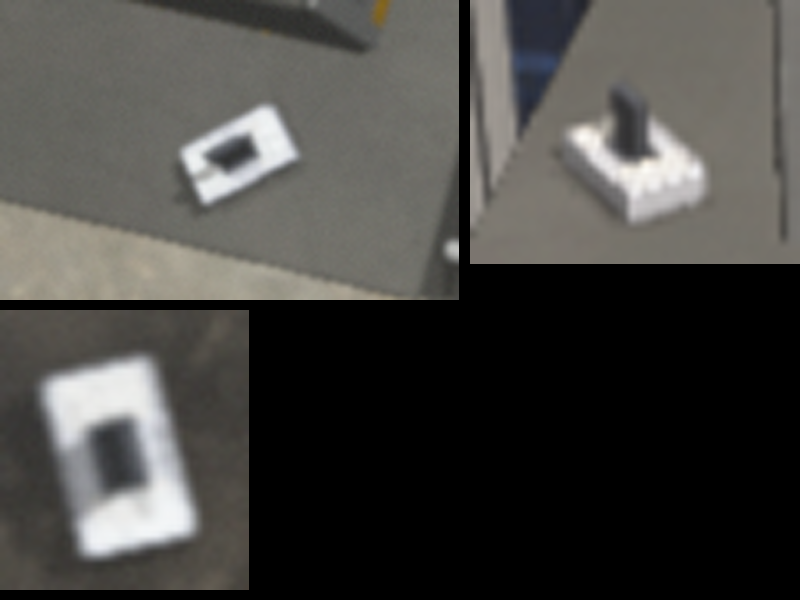

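The two views agree: holder at about (0.532, -0.252) with yaw about -9.3° (averaged with the rib line), tray at (0.5165, -0.427) with yaw -5.8°. The mix picture shows the cart cassette and the bench cassette, both upright and rotated. I'll work out the move to the pin.

```bash
cat >> h.py <<'E'
HO=np.array([.532,-.252]);HY=np.radians(-9.3)
def hol(x,y,o=HO,a=HY):
    x/=1000;y/=1000;return o+np.array([x*np.cos(a)-y*np.sin(a),x*np.sin(a)+y*np.cos(a)])
def plan(*wps):  # each (x,y,z,yaw deg or None) relative to current pose
    s=robot.get_state();p=np.array(s['tool_pos']);r=R.from_quat(s['tool_rot']);M=r.as_matrix()
    print('t',round(s['t'],2),'pos',p.round(4),'yaw',np.degrees(np.arctan2(M[1,0],M[0,0])).round(2),'w',round(s['gripper_width'],4),'f',np.round(s['ft_force'],1),'g',round(float(s['grasp_force']),1))
    for x,y,z,yaw in wps:
        if yaw is None: g=r
        else:
            a=np.radians(yaw);g=R.from_matrix(np.array([[np.cos(a),np.sin(a),0],[np.sin(a),-np.cos(a),0],[0,0,-1]]))
        d=M.T@(np.array([x,y,z])-p)/.2;w=(r.inv()*g).as_rotvec()/np.radians(45)
        print('  d',d.round(3),'w',w.round(3))
E
python3 - <<'E'
from h import *
T=lambda u,v:((u+.5)/5-.5+290,(v+.5)/5-.5+145)
S=lambda u,v:((u+.5)/5-.5+205,(v+.5)/5-.5+220)
print('pin',two(T(165,424),S(247,62)),hol(-114,37),'knob',two(T(184,180),S(505,70)),hol(31,42))
M=lambda u,v:(60+u/459*130,200+v/300*85)
c=[(180,157),(270,103),(299,155),(205,208)];W=np.array([ray('top',*M(*q),.022)[:2] for q in c]);print('cart',W.mean(0),[np.linalg.norm(W[i]-W[i-1]).round(4) for i in range(4)],np.degrees(np.arctan2(*(W[1]-W[0])[::-1])))
F=lambda u,v:(360+u/249*40,228+(v-310)/280*45)
c=[(42,378),(152,355),(197,535),(85,558)];W=np.array([ray('top',*F(*q),.022)[:2] for q in c]);print('bench',W.mean(0),[np.linalg.norm(W[i]-W[i-1]).round(4) for i in range(4)],np.degrees(np.arctan2(*(W[2]-W[1])[::-1])))
plan((*hol(-114,37),.2,80.7))
E
```

```text
pin (array([ 0.42366164, -0.1967416 ,  0.07990558]), [np.float64(0.00034212489736035374), np.float64(0.00034212489736046964)]) [ 0.42547779 -0.1970635 ] knob (array([ 0.56812416, -0.21454507,  0.07580159]), [np.float64(0.0007506785433101543), np.float64(0.0007506785433099583)]) [ 0.56937989 -0.21556178]
cart [0.40690118 0.38113135] [np.float64(0.0493), np.float64(0.0869), np.float64(0.0521), np.float64(0.0889)] -59.88423984022875
bench [ 0.36179882 -0.36260247] [np.float64(0.0864), np.float64(0.0533), np.float64(0.0866), np.float64(0.0536)] -170.0877621912885
t 0.45 pos [ 0.2375 -0.578   0.2004] yaw 22.34 w 0.0854 f [-1.1 -0.2  0.4] g 0.0
  d [ 1.593 -1.405  0.002] w [-0.    -0.    -1.297]
```

send_rows(
  motion=[
    {"dx": 0.8,"dy": -0.7,"wz": -0.65,"grip": 0.2},
    {"dx": 0.8,"dy": -0.7,"wz": -0.65,"grip": 0.2},
    {"dx": 0.8,"dy": -0.7,"wz": -0.65,"grip": 0.2},
    {"dx": 0.8,"dy": -0.7,"wz": -0.65,"grip": 0.2},
    {"dx": 0.8,"dy": -0.7,"wz": -0.65,"grip": 0.2},
    {"dx": 0.8,"dy": -0.7,"wz": -0.65,"grip": 0.2},
    {"dx": 0.8,"dy": -0.7,"wz": -0.65,"grip": 0.2},
    {"dx": 0.8,"dy": -0.7,"wz": -0.65,"grip": 0.2},
  ],
)

```text
validation failed for argument at $.mo...
```

```bash
sed -i 's/^HO=.*;/HO=np.array([.5305,-.2515]);/' h.py; python3 - <<'E'
from h import *
plan((*hol(-114,37),.15,80.7))
E
```

```text
t 0.45 pos [ 0.2375 -0.578   0.2004] yaw 22.34 w 0.0854 f [-1.1 -0.2  0.4] g 0.0
  d [ 1.587 -1.41   0.252] w [-0.    -0.    -1.297]
```

send_rows(
  motion=[
    {"dx": 0.8,"dy": -0.7,"dz": 0,"wx": 0,"wy": 0,"wz": -0.65,"grip": 0.2},
    {"dx": 0.8,"dy": -0.7,"dz": 0,"wx": 0,"wy": 0,"wz": -0.65,"grip": 0.2},
    {"dx": 0.8,"dy": -0.7,"dz": 0,"wx": 0,"wy": 0,"wz": -0.65,"grip": 0.2},
    {"dx": 0.8,"dy": -0.7,"dz": 0,"wx": 0,"wy": 0,"wz": -0.65,"grip": 0.2},
    {"dx": 0.8,"dy": -0.7,"dz": 0,"wx": 0,"wy": 0,"wz": -0.65,"grip": 0.2},
    {"dx": 0.8,"dy": -0.7,"dz": 0,"wx": 0,"wy": 0,"wz": -0.65,"grip": 0.2},
    {"dx": 0.8,"dy": -0.7,"dz": 0,"wx": 0,"wy": 0,"wz": -0.65,"grip": 0.2},
    {"dx": 0.8,"dy": -0.7,"dz": 0,"wx": 0,"wy": 0,"wz": -0.65,"grip": 0.2},
  ],
)

```text
t: 1.12
tool_pos: [0.3324, -0.3879, 0.2008]
tool_rot: [0.9, 0.435, -0.0, 0.0]
ft_force: [-0.1, -0.5, 0.1]
gripper_width: 0.0513
grasp_force: 0.0
```

```bash
python3 - <<'E'
from h import *
plan((*hol(-114,37),.15,80.7))
E
```

```text
t 1.12 pos [ 0.3324 -0.3879  0.2008] yaw 51.61 w 0.0513 f [-0.1 -0.5  0.1] g 0.0
  d [ 1.035 -0.235  0.254] w [ 0.001  0.001 -0.646]
```

send_rows(
  motion=[
    {"dx": 1,"dy": -0.23,"dz": 0.25,"wx": 0,"wy": 0,"wz": -0.646,"grip": 0.2},
    {"dx": 1,"dy": -0.23,"dz": 0.25,"wx": 0,"wy": 0,"wz": -0.646,"grip": 0.2},
    {"dx": 1,"dy": -0.23,"dz": 0.25,"wx": 0,"wy": 0,"wz": -0.646,"grip": 0.2},
    {"dx": 1,"dy": -0.23,"dz": 0.25,"wx": 0,"wy": 0,"wz": -0.646,"grip": 0.2},
    {"dx": 1,"dy": -0.23,"dz": 0.25,"wx": 0,"wy": 0,"wz": -0.646,"grip": 0.2},
    {"dx": 1,"dy": -0.23,"dz": 0.25,"wx": 0,"wy": 0,"wz": -0.646,"grip": 0.2},
    {"dx": 1,"dy": -0.23,"dz": 0.25,"wx": 0,"wy": 0,"wz": -0.646,"grip": 0.2},
    {"dx": 1,"dy": -0.23,"dz": 0.25,"wx": 0,"wy": 0,"wz": -0.646,"grip": 0.2},
  ],
)

```text
t: 1.78
tool_pos: [0.4202, -0.2042, 0.1504]
tool_rot: [0.763, 0.646, -0.0, -0.0]
ft_force: [-0.5, -1.0, -0.2]
gripper_width: 0.051
grasp_force: 0.0
```

```bash
python3 - <<'E'
from h import *
plan((*hol(-114,37),.047,80.7))
E
```

```text
t 1.78 pos [ 0.4202 -0.2042  0.1504] yaw 80.52 w 0.051 f [-0.5 -1.  -0.2] g 0.0
  d [0.041 0.013 0.517] w [-0.     0.    -0.004]
```

send_rows(
  force=50,
  motion=[
    {"dx": 0.041,"dy": 0.013,"dz": 0.2,"wx": 0,"wy": 0,"wz": 0,"grip": 0.2},
    {"dx": 0.041,"dy": 0.013,"dz": 0.4,"wx": 0,"wy": 0,"wz": 0,"grip": 0.2},
    {"dx": 0.041,"dy": 0.013,"dz": 0.515,"wx": 0,"wy": 0,"wz": 0,"grip": 0.2},
    {"dx": 0.041,"dy": 0.013,"dz": 0.515,"wx": 0,"wy": 0,"wz": 0,"grip": 0.2},
    {"dx": 0.041,"dy": 0.013,"dz": 0.515,"wx": 0,"wy": 0,"wz": 0,"grip": -1},
    {"dx": 0.041,"dy": 0.013,"dz": 0.515,"wx": 0,"wy": 0,"wz": 0,"grip": -1},
    {"dx": 0.041,"dy": 0.013,"dz": 0.515,"wx": 0,"wy": 0,"wz": 0,"grip": -1},
    {"dx": 0.041,"dy": 0.013,"dz": 0.515,"wx": 0,"wy": 0,"wz": 0,"grip": -1},
    {"dx": 0.041,"dy": 0.013,"dz": 0.515,"wx": 0,"wy": 0,"wz": 0,"grip": -1},
    {"dx": 0.041,"dy": 0.013,"dz": 0.515,"wx": 0,"wy": 0,"wz": 0,"grip": -1},
  ],
)

```text
t: 2.62
tool_pos: [0.4259, -0.1961, 0.0503]
tool_rot: [0.763, 0.647, 0.0, 0.002]
ft_force: [-2.7, 0.6, 11.1]
gripper_width: 0.0001
grasp_force: 5.7
```

```bash
python3 - <<'E'
from h import *
plan((*hol(-114,37),.047,80.7))
im=robot.get_image('top')[:,:,::-1][190:260,290:370];a=cv2.resize(im,(640,560)[:2][::-1] if 0 else (400,350),interpolation=2)
im=robot.get_image('side')[:,:,::-1][210:280,220:300];b=cv2.resize(im,(400,350),interpolation=2)
cv2.imwrite('pics/p1.png',np.hstack([a,b]))
E
```

```text
t 2.62 pos [ 0.4259 -0.1961  0.0503] yaw 80.61 w 0.0001 f [-2.7  0.6 11.1] g 5.7
  d [-0.004 -0.009  0.016] w [ 0.005  0.003 -0.002]
```

View pics/p1.png

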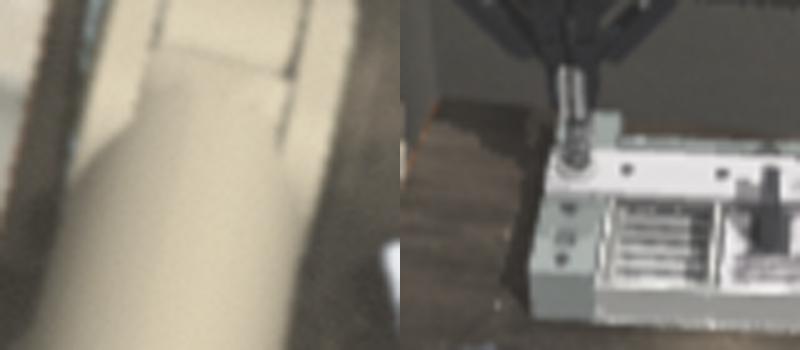

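The side crop shows the closed fingers over the pin's spot at about (575,110), with a shiny body below them. I can't tell whether they hold it, so I'll project the TCP and look at the full-resolution area.

```bash
python3 - <<'E'
from h import *
s=robot.get_state();p=np.array(s['tool_pos']);print('tcp crop px',(proj('side',p)-(220,210))*5+(400,0),'pin base',(proj('side',[.4237,-.1967,.0365])-(220,210))*5+(400,0),(proj('side',[.4237,-.1967,.08])-(220,210))*5+(400,0))
im=robot.get_image('side')[:,:,::-1][195:255,230:285];cv2.imwrite('pics/p2.png',cv2.resize(im,(550,600),interpolation=cv2.INTER_CUBIC))
E
```

```text
tcp crop px [576.88052262 147.75865629] pin base [574.3447479  166.41515126] [570.64047559 109.67706113]
```

View pics/p2.png

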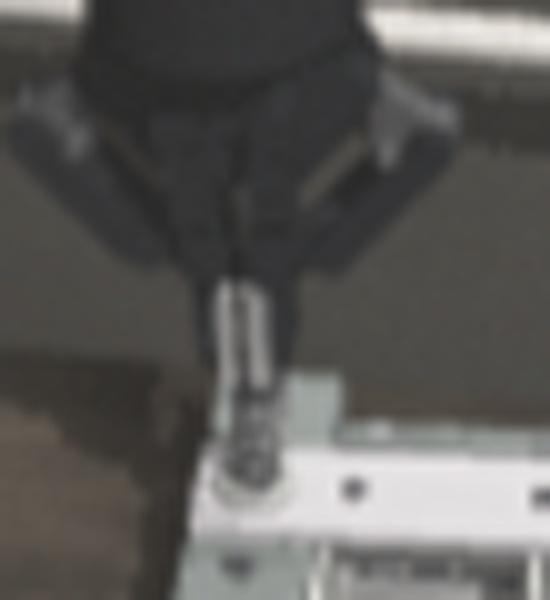

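The pin still stands in its hole and the fingers are shut, either behind it or above it. I'll lift and compare the real fingertip pixel with the projected TCP.

send_rows(
  motion=[
    {"dx": 0,"dy": 0,"dz": -0.15,"wx": 0,"wy": 0,"wz": 0,"grip": -1},
    {"dx": 0,"dy": 0,"dz": -0.3,"wx": 0,"wy": 0,"wz": 0,"grip": -1},
    {"dx": 0,"dy": 0,"dz": -0.3,"wx": 0,"wy": 0,"wz": 0,"grip": -1},
    {"dx": 0,"dy": 0,"dz": -0.3,"wx": 0,"wy": 0,"wz": 0,"grip": -1},
  ],
)

```text
t: 3.1
tool_pos: [0.4266, -0.1959, 0.1107]
tool_rot: [0.762, 0.647, 0.001, 0.003]
ft_force: [0.4, -0.2, -0.2]
gripper_width: 0.0001
grasp_force: 0.0
```

```bash
python3 - <<'E'
from h import *
plan((*hol(-114,37),.047,80.7))
p=np.array(robot.get_state()['tool_pos']);print('tcp',(proj('side',p)-(230,185))*8,'top',(proj('top',p)))
im=robot.get_image('side')[:,:,::-1][185:260,230:330];cv2.imwrite('pics/p3.png',cv2.resize(im,(800,600),interpolation=cv2.INTER_CUBIC))
E
```

```text
t 3.1 pos [ 0.4266 -0.1959  0.1107] yaw 80.63 w 0.0001 f [ 0.4 -0.2 -0.2] g 0.0
  d [-0.004 -0.014  0.319] w [ 0.008  0.003 -0.001]
tcp [196.76393403 307.07739154] top [322.94921206 226.90916944]
```

View pics/p3.png

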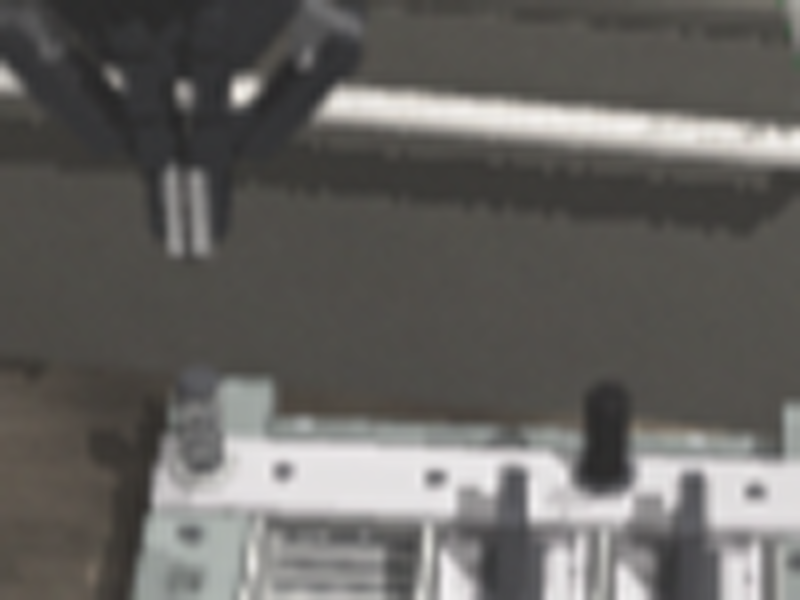

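```bash
python3 - <<'E'
from h import *
for dz in(0,.013,.03):
  print(dz,'start side',proj('side',[.2375,-.578,.2+dz]),'top',proj('top',[.2375,-.578,.2+dz]),'now side crop',(proj('side',[.4266,-.1959,.1107+dz])-(230,185))*8)
a=cv2.imread('pics/side0.png')[250:340,120:220];b=cv2.imread('pics/top0.png')[240:330,460:560]
cv2.imwrite('pics/st.png',np.hstack([cv2.resize(a,(400,360),interpolation=2),cv2.resize(b,(400,360),interpolation=2)]))
E
```

```text
0 start side [165.96325862 317.3400009 ] top [481.31656365 291.43098503] now side crop [196.85596214 307.05668326]
0.013 start side [164.83021537 313.11856943] top [483.33343098 291.34518026] now side crop [195.03378467 278.32466907]
0.03 start side [163.31688928 307.48030066] top [486.03708723 291.23015703] now side crop [192.61508009 240.18664155]
```

View pics/st.png

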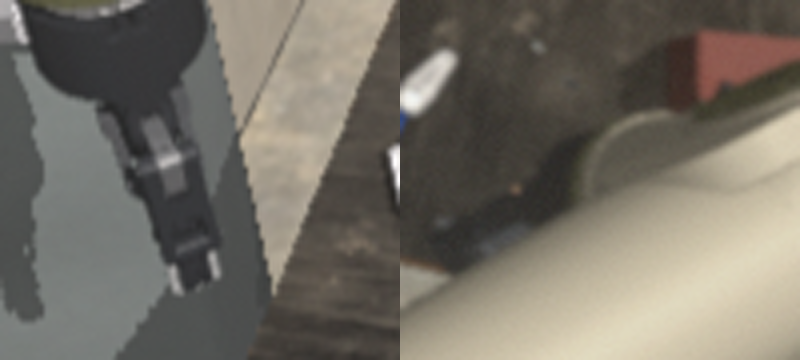

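```bash
python3 - <<'E'
from h import *
s=robot.get_state();print(s['t'],s['tool_pos'],np.round(s['q'],3),np.round(s['qvel'],3),s['gripper_width'])
im=robot.get_image('side');cv2.imwrite('pics/n_shut.png',im[:,:,::-1])
s=robot.get_state();print(s['t'],s['tool_pos'])
im2=robot.get_image('top');cv2.imwrite('pics/n_shut_t.png',im2[:,:,::-1])
g=im[200:224,246:262].sum(2)//3;print(g)
E
```

```text
3.15 [ 0.42542279 -0.19547698  0.10912987] [ 0.728  0.137 -0.394  1.901  0.059  1.111  0.147] [-0.003  0.028  0.002  0.033  0.002 -0.007 -0.002] -0.0004394078497901223
3.2 [ 0.42461214 -0.19513157  0.10802613]
[[ 47  48  50  50  50  45  56  51  49  51  49  50  52  54  51  48]
 [ 45  49  54  54  53  45  53  52  50  50  49  50  52  52  50  49]
 [ 48  52  54  53  53  48  47  53  53  53  53  52  52  51  50  52]
 [ 46  52  53  53  53  51  44  51  53  53  53  52  52  48  52  52]
 [ 47  52  54  54  53  52  42  50  53  55  54  53  52  50  50  53]
 [ 53  54  54  53  55  62  44  50  53  54  53  53  52  53  52  54]
 [ 66  57  50  53  84 115  69  66  64  53  52  52  52  56  57  58]
 [ 76  63  50  57 120 147  86 109 112  71  53  53  54  58  60  65]
 [ 77  70  53  58 128 144  85 127 143  85  54  52  58  66  67  75]
 [ 77  73  55  54 117 141  83 116 142  85  55  51  59  75  77  77]
 [ 78  75  57  54 115 140  83 114 142  94  58  51  60  74  78  77]
 [ 77  76  58  52 106 140  87 107 141 102  63  50  62  75  78  77]
 [ 76  75  59  49  94 138  90  98 139 105  64  52  66  74  76  76]
 [ 76  77  63  54  93 137  92  97 138 105  62  52  66  75  75  76]
 [ 77  76  70  61  96 139  98  98 138 107  63  56  70  75  76  75]
 [ 76  76  75  70  99 139 106 100 139 122  79  67  75  77  77  77]
 [ 77  76  76  77  92 126  97  94 132 129  89  76  76  76  77  77]
 [ 77  75  75  75  82  98  79  81 104 106  83  76  76  76  78  77]
 [ 76  75  75  75  76  76  74  75  77  78  76  76  76  76  77  77]
 [ 75  75  76  75  75  75  75  75  75  74  75  77  77  77  77  78]
 [ 75  76  75  75  76  77  76  76  76  75  77  77  77  77  78  77]
 [ 74  75  75  75  75  76  76  76  76  75  76  77  78  76  76  77]
 [ 74  74  75  75  75  76  76  76  75  76  76  77  77  75  76  76]
 [ 73  73  75  73  74  74  76  75  76  75  75  77  76  75  75  75]]
```

send_rows(
  motion=[
    {"dx": 0,"dy": 0,"dz": 0,"wx": 0,"wy": 0,"wz": 0,"grip": 0.2},
    {"dx": 0,"dy": 0,"dz": 0,"wx": 0,"wy": 0,"wz": 0,"grip": 0.2},
    {"dx": 0,"dy": 0,"dz": 0,"wx": 0,"wy": 0,"wz": 0,"grip": 0.2},
    {"dx": 0,"dy": 0,"dz": 0,"wx": 0,"wy": 0,"wz": 0,"grip": 0.2},
    {"dx": 0,"dy": 0,"dz": 0,"wx": 0,"wy": 0,"wz": 0,"grip": 0.2},
    {"dx": 0,"dy": 0,"dz": 0,"wx": 0,"wy": 0,"wz": 0,"grip": 0.2},
  ],
)

```text
t: 3.75
tool_pos: [0.4244, -0.1948, 0.1074]
tool_rot: [0.762, 0.647, -0.0, -0.0]
ft_force: [0.4, 0.9, -1.0]
gripper_width: 0.0514
grasp_force: 0.0
```

```bash
python3 - <<'E'
from h import *
s=robot.get_state();print(s['t'],s['tool_pos'],s['gripper_width'])
im=robot.get_image('side');cv2.imwrite('pics/n_open.png',im[:,:,::-1])
g=im[200:228,238:270].sum(2)//3;np.set_printoptions(linewidth=200);print(g)
E
```

```text
3.75 [ 0.42439798 -0.19476177  0.10736902] 0.05140244757606817
[[ 49  49  47  45  48  58  68  68  76  76  71  75  77  77  78  76  77  78  79  79  71  57  49  47  47  50  53  54  50  45  40  46]
 [ 52  54  53  49  55  66  60  58  67  69  61  67  70  70  70  70  69  70  76  72  69  64  54  49  50  52  53  55  53  51  45  50]
 [ 53  55  55  53  54  66  59  57  58  57  58  59  59  58  58  58  58  59  67  60  59  67  63  56  53  53  53  54  54  50  47  52]
 [ 52  55  52  53  51  50  57  58  58  58  58  58  57  58  57  57  56  56  58  57  56  59  58  54  53  53  53  53  52  45  44  53]
 [ 53  53  55  61  54  48  56  58  57  58  57  57  56  56  57  58  57  58  58  58  58  58  59  56  53  52  53  53  54  48  48  54]
 [ 50  52  76 114  78  51  53  57  57  57  57  56  58  57  57  57  57  57  57  58  58  56  57  56  59  57  54  52  53  53  54  56]
 [ 50  55 102 146  95  53  59  66  66  60  65  60  58  57  57  58  58  58  56  58  58  58  56  60  94  97  62  52  52  52  57  58]
 [ 56  57 106 142  91  53  65  75  76  69  75  68  67  68  67  67  67  66  58  65  67  59  57  68 118 132  78  53  51  5
[... 1931 characters left out ...]
 75  76  77  76  77  77  77  77  78  78  76]
 [ 74  75  75  74  74  75  74  74  73  73  73  73  74  76  75  75  75  76  75  76  76  75  76  75  77  76  76  77  77  77  77  77]
 [ 73  74  74  75  74  75  75  75  74  74  74  74  74  74  75  75  75  76  76  76  76  76  76  75  76  76  76  76  77  76  77  77]
 [ 73  74  74  74  75  74  76  75  75  73  74  74  74  74  75  75  75  76  75  76  75  76  75  75  76  76  75  76  76  77  76  76]
 [ 74  74  73  75  74  74  74  75  74  75  74  74  75  74  76  75  76  75  76  75  76  75  75  76  76  76  76  76  76  77  75  75]
 [ 72  73  73  73  73  74  75  75  75  75  74  74  73  73  74  76  77  75  75  74  75  75  75  75  76  77  75  76  76  76  77  75]]
```

The fingertips really sit about 26–28 mm above the reported TCP (pad ends at row 217, projection at row 224), and the earlier contact was with the pin's top. I'll correct for this and regrip lower.

send_rows(
  force=50,
  motion=[
    {"dx": 0,"dy": 0.015,"dz": 0.15,"wx": 0,"wy": 0,"wz": 0,"grip": 0.2},
    {"dx": 0,"dy": 0.015,"dz": 0.3,"wx": 0,"wy": 0,"wz": 0,"grip": 0.2},
    {"dx": 0,"dy": 0.015,"dz": 0.4,"wx": 0,"wy": 0,"wz": 0,"grip": 0.2},
    {"dx": 0,"dy": 0.015,"dz": 0.43,"wx": 0,"wy": 0,"wz": 0,"grip": 0.2},
    {"dx": 0,"dy": 0.015,"dz": 0.43,"wx": 0,"wy": 0,"wz": 0,"grip": 0.2},
    {"dx": 0,"dy": 0.015,"dz": 0.43,"wx": 0,"wy": 0,"wz": 0,"grip": -1},
    {"dx": 0,"dy": 0.015,"dz": 0.43,"wx": 0,"wy": 0,"wz": 0,"grip": -1},
    {"dx": 0,"dy": 0.015,"dz": 0.43,"wx": 0,"wy": 0,"wz": 0,"grip": -1},
    {"dx": 0,"dy": 0.015,"dz": 0.43,"wx": 0,"wy": 0,"wz": 0,"grip": -1},
    {"dx": 0,"dy": 0.015,"dz": 0.43,"wx": 0,"wy": 0,"wz": 0,"grip": -1},
    {"dx": 0,"dy": 0.015,"dz": 0.43,"wx": 0,"wy": 0,"wz": 0,"grip": -1},
    {"dx": 0,"dy": 0.015,"dz": 0.43,"wx": 0,"wy": 0,"wz": 0,"grip": -1},
  ],
)

```text
t: 4.8
tool_pos: [0.4279, -0.1957, 0.0229]
tool_rot: [0.762, 0.647, 0.0, 0.001]
ft_force: [-3.7, 1.0, 7.8]
gripper_width: 0.0142
grasp_force: 48.6
```

```bash
python3 - <<'E'
from h import *
plan((*hol(-114,37),.12,80.7))
E
```

```text
t 4.8 pos [ 0.4279 -0.1957  0.0229] yaw 80.65 w 0.0142 f [-3.7  1.   7.8] g 48.6
  d [-0.008 -0.018 -0.485] w [ 0.002  0.001 -0.001]
```

send_rows(
  motion=[
    {"dx": 0,"dy": 0,"dz": -0.1,"wx": 0,"wy": 0,"wz": 0,"grip": -1},
    {"dx": 0,"dy": 0,"dz": -0.2,"wx": 0,"wy": 0,"wz": 0,"grip": -1},
    {"dx": 0,"dy": 0,"dz": -0.3,"wx": 0,"wy": 0,"wz": 0,"grip": -1},
    {"dx": 0,"dy": 0,"dz": -0.3,"wx": 0,"wy": 0,"wz": 0,"grip": -1},
    {"dx": -0.1,"dy": 0,"dz": -0.3,"wx": 0,"wy": 0,"wz": 0,"grip": -1},
    {"dx": -0.2,"dy": 0,"dz": -0.3,"wx": 0,"wy": 0,"wz": 0,"grip": -1},
    {"dx": -0.285,"dy": 0,"dz": -0.3,"wx": 0,"wy": 0,"wz": 0,"grip": -1},
    {"dx": -0.285,"dy": 0,"dz": -0.3,"wx": 0,"wy": 0,"wz": 0,"grip": -1},
    {"dx": -0.285,"dy": 0,"dz": -0.3,"wx": 0,"wy": 0,"wz": 0,"grip": -1},
    {"dx": -0.285,"dy": 0,"dz": -0.3,"wx": 0,"wy": 0,"wz": 0,"grip": -1},
    {"dx": -0.285,"dy": 0,"dz": -0.3,"wx": 0,"wy": 0,"wz": 0,"grip": -1},
  ],
)

```text
t: 5.72
tool_pos: [0.4185, -0.2505, 0.0816]
tool_rot: [0.762, 0.648, 0.0, -0.0]
ft_force: [0.5, 0.8, -0.8]
gripper_width: 0.0142
grasp_force: 48.8
```

```bash
python3 - <<'E'
from h import *
plan()
im=robot.get_image('side')[:,:,::-1][185:260,230:330];cv2.imwrite('pics/p4.png',cv2.resize(im,(800,600),interpolation=cv2.INTER_CUBIC))
print('park crop',(proj('side',[*hol(-114,-20),.0365])-(230,185))*8,'foot if dist z',(proj('side',[*hol(-114,-20),.0635])-(230,185))*8)
E
```

```text
t 5.72 pos [ 0.4185 -0.2505  0.0816] yaw 80.74 w 0.0142 f [ 0.5  0.8 -0.8] g 48.8
park crop [180.73214876 575.28165982] foot if dist z [176.70523859 518.84689661]
```

View pics/p4.png

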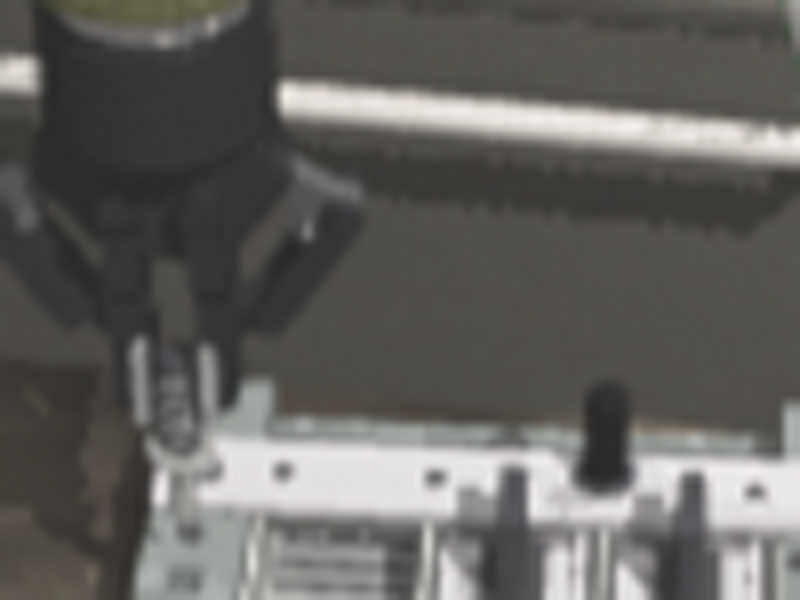

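Picture p4 shows the pin upright between the pads, its foot at (182,520) in line with the park hole at (185,578). Lowering.

send_rows(
  motion=[
    {"dx": 0,"dy": 0,"dz": 0.06,"wx": 0,"wy": 0,"wz": 0,"grip": -1},
    {"dx": 0,"dy": 0,"dz": 0.12,"wx": 0,"wy": 0,"wz": 0,"grip": -1},
    {"dx": 0,"dy": 0,"dz": 0.15,"wx": 0,"wy": 0,"wz": 0,"grip": -1},
    {"dx": 0,"dy": 0,"dz": 0.18,"wx": 0,"wy": 0,"wz": 0,"grip": -1},
    {"dx": 0,"dy": 0,"dz": 0.18,"wx": 0,"wy": 0,"wz": 0,"grip": -1},
  ],
)

```text
t: 6.18
tool_pos: [0.4177, -0.2508, 0.0445]
tool_rot: [0.762, 0.647, -0.0, -0.001]
ft_force: [-0.5, 0.1, -0.4]
gripper_width: 0.0147
grasp_force: 48.8
```

send_rows(
  motion=[
    {"dx": 0,"dy": 0,"dz": 0.04,"wx": 0,"wy": 0,"wz": 0,"grip": -1},
    {"dx": 0,"dy": 0,"dz": 0.08,"wx": 0,"wy": 0,"wz": 0,"grip": -1},
    {"dx": 0,"dy": 0,"dz": 0.115,"wx": 0,"wy": 0,"wz": 0,"grip": -1},
    {"dx": 0,"dy": 0,"dz": 0.115,"wx": 0,"wy": 0,"wz": 0,"grip": -1},
    {"dx": 0,"dy": 0,"dz": 0.115,"wx": 0,"wy": 0,"wz": 0,"grip": -1},
  ],
)

```text
t: 6.6
tool_pos: [0.418, -0.2516, 0.0222]
tool_rot: [0.762, 0.647, -0.0, -0.0]
ft_force: [-1.8, 0.2, 1.4]
gripper_width: 0.0143
grasp_force: 49.9
```

send_rows(
  motion=[
    {"dx": 0,"dy": 0,"dz": 0,"wx": 0,"wy": 0,"wz": 0,"grip": 0.2},
    {"dx": 0,"dy": 0,"dz": 0,"wx": 0,"wy": 0,"wz": 0,"grip": 0.2},
    {"dx": 0,"dy": 0,"dz": 0,"wx": 0,"wy": 0,"wz": 0,"grip": 0.2},
    {"dx": 0,"dy": 0,"dz": 0,"wx": 0,"wy": 0,"wz": 0,"grip": 0.2},
    {"dx": 0,"dy": 0,"dz": -0.2,"wx": 0,"wy": 0,"wz": 0,"grip": 0.2},
    {"dx": 0,"dy": 0,"dz": -0.4,"wx": 0,"wy": 0,"wz": 0,"grip": 0.2},
    {"dx": 0,"dy": 0,"dz": -0.4,"wx": 0,"wy": 0,"wz": 0,"grip": 0.2},
    {"dx": 0,"dy": 0,"dz": -0.4,"wx": 0,"wy": 0,"wz": 0,"grip": 0.2},
  ],
)

```text
t: 7.27
tool_pos: [0.4201, -0.2526, 0.1052]
tool_rot: [0.762, 0.647, 0.001, 0.003]
ft_force: [-0.7, -0.0, 0.5]
gripper_width: 0.0515
grasp_force: 0.0
```

```bash
cat >> h.py <<'E'
B=np.array([.0035,.001])
def at(x,y,ztip): return (*(hol(x,y)+B),ztip-.028,80.7)   # holder mm, true tip height
E
python3 - <<'E'
from h import *
plan(at(31,42,.13),at(31,42,.047))
im=robot.get_image('side')[220:262,240:270].astype(int).sum(2)//3
np.set_printoptions(linewidth=200);print(im[0:42:1,8:26])
E
```

```text
t 7.27 pos [ 0.4201 -0.2526  0.1052] yaw 80.65 w 0.0515 f [-0.7 -0.   0.5] g 0.0
  d [0.313 0.715 0.019] w [ 0.007  0.003 -0.001]
  d [0.314 0.713 0.434] w [ 0.007  0.003 -0.001]
[[ 75  75  76  76  77  76  75  76  77  77  77  77  76  69  73  65  54  52]
 [ 76  75  76  76  76  76  76  75  76  77  77  76  77  83 113 110  66  53]
 [ 74  75  74  75  75  75  75  76  75  76  76  75  74  86 139 140  80  54]
 [ 73  73  74  74  76  75  75  75  75  76  76  75  74  79 140 141  80  53]
 [ 73  74  74  74  75  74  75  76  76  76  75  76  74  72 138 140  80  54]
 [ 74  73  74  74  75  75  75  75  76  76  75  75  72  72 138 142  83  54]
 [ 74  74  74  73  74  76  76  76  75  74  75  75  73  74 139 145  86  55]
 [ 75  75  74  73  74  76  76  75  75  74  76  75  72  74 138 145  85  54]
 [ 74  75  74  73  72  74  75  76  74  75  75  75  72  72 129 144  86  56]
 [ 74  74  74  73  73  74  74  74  75  76  75  74  73  69 118 141  92  65]
 [ 74  74  74  73  74  73  73  72  73  74  73  73  72  71 119 139 102  78]
 [ 70  70  69  71  82  84  77  77  77  78  78  78  75  75 105 118  96  78]
 [ 65  65  65  73 122
[... 1529 characters left out ...]
149 175 157 141 160 131]
 [ 99 103  90  86 107 114 118 127 165 163 161 157 141 199 154 143 165 149]
 [112 113 114  93 103 109 107 127 166 167 162 157 136 209 155 145 156 145]
 [148 137 124  87  95 118 103 117 160 175 164 157 137 217 160 145 145 129]
 [171 151 143  98  93 117 104 109 174 184 165 153 134 204 157 153 154 152]
 [163 140 173 148 126 107 112 157 194 177 161 147 143 177 152 163 147 142]
 [151 133 154 170 172 160 169 204 190 162 157 147 174 164 154 175 146 137]
 [152 149 136 150 165 174 184 196 174 167 163 141 198 155 158 189 179 175]
 [153 152 145 127 124 142 162 169 173 175 167 136 204 150 162 181 165 158]
 [153 153 152 107  97 127 167 173 175 176 166 136 211 154 163 179 158 138]]
```

send_rows(
  motion=[
    {"dx": 0.31,"dy": 0.71,"dz": 0.02,"wx": 0,"wy": 0,"wz": 0,"grip": 0.2},
    {"dx": 0.31,"dy": 0.71,"dz": 0.02,"wx": 0,"wy": 0,"wz": 0,"grip": 0.2},
    {"dx": 0.31,"dy": 0.71,"dz": 0.02,"wx": 0,"wy": 0,"wz": 0,"grip": 0.2},
    {"dx": 0.31,"dy": 0.71,"dz": 0.02,"wx": 0,"wy": 0,"wz": 0,"grip": 0.2},
    {"dx": 0.31,"dy": 0.71,"dz": 0.02,"wx": 0,"wy": 0,"wz": 0,"grip": 0.2},
    {"dx": 0.31,"dy": 0.71,"dz": 0.02,"wx": 0,"wy": 0,"wz": 0,"grip": 0.2},
    {"dx": 0.31,"dy": 0.71,"dz": 0.02,"wx": 0,"wy": 0,"wz": 0,"grip": 0.2},
    {"dx": 0.31,"dy": 0.71,"dz": 0.02,"wx": 0,"wy": 0,"wz": 0,"grip": 0.2},
    {"dx": 0.31,"dy": 0.71,"dz": 0.02,"wx": 0,"wy": 0,"wz": 0,"grip": 0.2},
  ],
)

```text
t: 8.07
tool_pos: [0.5671, -0.2145, 0.0984]
tool_rot: [0.763, 0.647, -0.0, -0.0]
ft_force: [-0.8, -0.1, 0.3]
gripper_width: 0.0509
grasp_force: 0.0
```

```bash
python3 - <<'E'
from h import *
plan(at(31,42,.13),at(31,42,.047))
E
```

```text
t 8.07 pos [ 0.5671 -0.2145  0.0984] yaw 80.56 w 0.0509 f [-0.8 -0.1  0.3] g 0.0
  d [ 0.006  0.021 -0.018] w [-0.001  0.001 -0.003]
  d [0.006 0.021 0.397] w [-0.001  0.001 -0.003]
```

send_rows(
  force=40,
  motion=[
    {"dx": 0.006,"dy": 0.02,"dz": 0.15,"wx": 0,"wy": 0,"wz": 0,"grip": 0.2},
    {"dx": 0.006,"dy": 0.02,"dz": 0.3,"wx": 0,"wy": 0,"wz": 0,"grip": 0.2},
    {"dx": 0.006,"dy": 0.02,"dz": 0.39,"wx": 0,"wy": 0,"wz": 0,"grip": 0.2},
    {"dx": 0.006,"dy": 0.02,"dz": 0.39,"wx": 0,"wy": 0,"wz": 0,"grip": 0.2},
    {"dx": 0.006,"dy": 0.02,"dz": 0.39,"wx": 0,"wy": 0,"wz": 0,"grip": -1},
    {"dx": 0.006,"dy": 0.02,"dz": 0.39,"wx": 0,"wy": 0,"wz": 0,"grip": -1},
    {"dx": 0.006,"dy": 0.02,"dz": 0.39,"wx": 0,"wy": 0,"wz": 0,"grip": -1},
    {"dx": 0.006,"dy": 0.02,"dz": 0.39,"wx": 0,"wy": 0,"wz": 0,"grip": -1},
    {"dx": 0.006,"dy": 0.02,"dz": 0.39,"wx": 0,"wy": 0,"wz": 0,"grip": -1},
    {"dx": 0.006,"dy": 0.02,"dz": 0.39,"wx": 0,"wy": 0,"wz": 0,"grip": -1},
    {"dx": 0.006,"dy": 0.02,"dz": 0.39,"wx": 0,"wy": 0,"wz": 0,"grip": -1},
    {"dx": 0.006,"dy": 0.02,"dz": 0.39,"wx": 0,"wy": 0,"wz": 0,"grip": -1},
  ],
)

```text
t: 9.07
tool_pos: [0.5695, -0.213, 0.0223]
tool_rot: [0.763, 0.647, -0.002, -0.002]
ft_force: [-17.4, 2.8, 12.8]
gripper_width: 0.0146
grasp_force: 39.4
```

send_rows(
  motion=[
    {"dx": 0.04,"dy": -0.008,"dz": 0,"wx": 0,"wy": 0,"wz": 0,"grip": -1},
    {"dx": 0.08,"dy": -0.008,"dz": 0,"wx": 0,"wy": 0,"wz": 0,"grip": -1},
    {"dx": 0.12,"dy": -0.008,"dz": 0,"wx": 0,"wy": 0,"wz": 0,"grip": -1},
    {"dx": 0.16,"dy": -0.008,"dz": 0,"wx": 0,"wy": 0,"wz": 0,"grip": -1},
    {"dx": 0.19,"dy": -0.008,"dz": 0,"wx": 0,"wy": 0,"wz": 0,"grip": -1},
    {"dx": 0.195,"dy": -0.008,"dz": 0,"wx": 0,"wy": 0,"wz": 0,"grip": -1},
    {"dx": 0.195,"dy": -0.008,"dz": 0,"wx": 0,"wy": 0,"wz": 0,"grip": -1},
    {"dx": 0.195,"dy": -0.008,"dz": 0,"wx": 0,"wy": 0,"wz": 0,"grip": -1},
    {"dx": 0.195,"dy": -0.008,"dz": 0,"wx": 0,"wy": 0,"wz": 0,"grip": -1},
  ],
)

```text
t: 9.82
tool_pos: [0.5758, -0.1755, 0.0224]
tool_rot: [0.763, 0.647, -0.001, 0.0]
ft_force: [-9.3, -1.0, 7.0]
gripper_width: 0.0144
grasp_force: 39.7
```

```bash
sed -i 's/^B=.*/B=np.array([.002,.001])/' h.py; python3 - <<'E'
from h import *
plan(at(62,0,.13),at(62,0,.04))
E
```

```text
t 9.82 pos [ 0.5758 -0.1755  0.0224] yaw 80.58 w 0.0144 f [-9.3 -1.   7. ] g 39.7
  d [-0.405  0.157 -0.397] w [-0.002  0.003 -0.003]
  d [-0.405  0.158  0.053] w [-0.002  0.003 -0.003]
```

send_rows(
  motion=[
    {"dx": 0,"dy": 0,"dz": 0,"wx": 0,"wy": 0,"wz": 0,"grip": -0.1},
    {"dx": 0,"dy": 0,"dz": 0,"wx": 0,"wy": 0,"wz": 0,"grip": -0.1},
    {"dx": 0,"dy": 0,"dz": 0,"wx": 0,"wy": 0,"wz": 0,"grip": -0.1},
    {"dx": 0,"dy": 0,"dz": -0.2,"wx": 0,"wy": 0,"wz": 0,"grip": -0.1},
    {"dx": 0,"dy": 0,"dz": -0.4,"wx": 0,"wy": 0,"wz": 0,"grip": -0.1},
    {"dx": -0.2,"dy": 0.08,"dz": -0.4,"wx": 0,"wy": 0,"wz": 0,"grip": -0.1},
    {"dx": -0.4,"dy": 0.15,"dz": -0.4,"wx": 0,"wy": 0,"wz": 0,"grip": -0.1},
    {"dx": -0.4,"dy": 0.15,"dz": -0.4,"wx": 0,"wy": 0,"wz": 0,"grip": -0.1},
    {"dx": -0.4,"dy": 0.15,"dz": -0.4,"wx": 0,"wy": 0,"wz": 0,"grip": -0.1},
    {"dx": -0.4,"dy": 0.15,"dz": -0.4,"wx": 0,"wy": 0,"wz": 0,"grip": -0.1},
  ],
)

```text
t: 10.65
tool_pos: [0.5941, -0.2581, 0.1007]
tool_rot: [0.763, 0.647, 0.0, -0.0]
ft_force: [0.2, 0.8, 0.2]
gripper_width: 0.0383
grasp_force: 0.0
```

```bash
python3 - <<'E'
from h import *
plan(at(62,0,.13),at(62,0,.04))
E
```

```text
t 10.65 pos [ 0.5941 -0.2581  0.1007] yaw 80.61 w 0.0383 f [0.2 0.8 0.2] g 0.0
  d [-0.012  0.    -0.007] w [ 0.001 -0.001 -0.002]
  d [-0.012 -0.     0.443] w [ 0.001 -0.001 -0.002]
```

send_rows(
  force=70,
  motion=[
    {"dx": -0.012,"dy": 0,"dz": 0.15,"wx": 0,"wy": 0,"wz": 0,"grip": -0.1},
    {"dx": -0.012,"dy": 0,"dz": 0.3,"wx": 0,"wy": 0,"wz": 0,"grip": -0.1},
    {"dx": -0.012,"dy": 0,"dz": 0.44,"wx": 0,"wy": 0,"wz": 0,"grip": -0.1},
    {"dx": -0.012,"dy": 0,"dz": 0.44,"wx": 0,"wy": 0,"wz": 0,"grip": -0.1},
    {"dx": -0.012,"dy": 0,"dz": 0.44,"wx": 0,"wy": 0,"wz": 0,"grip": -1},
    {"dx": -0.012,"dy": 0,"dz": 0.44,"wx": 0,"wy": 0,"wz": 0,"grip": -1},
    {"dx": -0.012,"dy": 0,"dz": 0.44,"wx": 0,"wy": 0,"wz": 0,"grip": -1},
    {"dx": -0.012,"dy": 0,"dz": 0.44,"wx": 0,"wy": 0,"wz": 0,"grip": -1},
    {"dx": -0.012,"dy": 0,"dz": 0.44,"wx": 0,"wy": 0,"wz": 0,"grip": -1},
    {"dx": -0.012,"dy": 0,"dz": 0.44,"wx": 0,"wy": 0,"wz": 0,"grip": -1},
    {"dx": -0.012,"dy": 0,"dz": 0.44,"wx": 0,"wy": 0,"wz": 0,"grip": -1},
  ],
)

```text
t: 11.57
tool_pos: [0.5947, -0.2604, 0.0145]
tool_rot: [0.762, 0.647, 0.001, 0.001]
ft_force: [-1.6, 1.7, 7.1]
gripper_width: 0.0086
grasp_force: 71.8
```

```bash
cat >> h.py <<'E'
TO=np.array([.5165,-.427])
def tr(x,ztip):
    a=np.radians(-5.8);return (*(TO+B+np.array([np.cos(a),np.sin(a)])*x/1000),ztip-.028,84.2)
E
python3 - <<'E'
from h import *
plan(tr(30,.12),tr(30,.045))
E
```

```text
t 11.57 pos [ 0.5947 -0.2604  0.0145] yaw 80.67 w 0.0086 f [-1.6  1.7  7.1] g 71.8
  d [-0.87  -0.091 -0.387] w [ 0.004  0.001 -0.079]
  d [-0.869 -0.092 -0.012] w [ 0.004  0.001 -0.079]
```

send_rows(
  motion=[
    {"dx": 0,"dy": 0,"dz": -0.12,"wx": 0,"wy": 0,"wz": 0,"grip": -1},
    {"dx": 0,"dy": 0,"dz": -0.25,"wx": 0,"wy": 0,"wz": 0,"grip": -1},
    {"dx": 0,"dy": 0,"dz": -0.38,"wx": 0,"wy": 0,"wz": 0,"grip": -1},
    {"dx": -0.17,"dy": -0.02,"dz": -0.38,"wx": 0,"wy": 0,"wz": -0.02,"grip": -1},
    {"dx": -0.34,"dy": -0.04,"dz": -0.38,"wx": 0,"wy": 0,"wz": -0.04,"grip": -1},
    {"dx": -0.52,"dy": -0.06,"dz": -0.38,"wx": 0,"wy": 0,"wz": -0.06,"grip": -1},
    {"dx": -0.7,"dy": -0.08,"dz": -0.38,"wx": 0,"wy": 0,"wz": -0.08,"grip": -1},
    {"dx": -0.87,"dy": -0.09,"dz": -0.38,"wx": 0,"wy": 0,"wz": -0.08,"grip": -1},
    {"dx": -0.87,"dy": -0.09,"dz": -0.38,"wx": 0,"wy": 0,"wz": -0.08,"grip": -1},
    {"dx": -0.87,"dy": -0.09,"dz": -0.38,"wx": 0,"wy": 0,"wz": -0.08,"grip": -1},
    {"dx": -0.87,"dy": -0.09,"dz": -0.38,"wx": 0,"wy": 0,"wz": -0.08,"grip": -1},
  ],
)

```text
t: 12.48
tool_pos: [0.5474, -0.4288, 0.0883]
tool_rot: [0.742, 0.671, 0.0, -0.0]
ft_force: [0.8, 0.9, -1.8]
gripper_width: 0.0081
grasp_force: 70.7
```

```bash
python3 - <<'E'
from h import *
plan(tr(30,.12),tr(30,.0425))
E
```

```text
t 12.48 pos [ 0.5474 -0.4288  0.0883] yaw 84.22 w 0.0081 f [ 0.8  0.9 -1.8] g 70.7
  d [-0.001  0.005 -0.018] w [ 0.    -0.001  0.001]
  d [-0.001  0.005  0.369] w [ 0.    -0.001  0.001]
```

send_rows(
  motion=[
    {"dx": 0,"dy": 0,"dz": 0.12,"wx": 0,"wy": 0,"wz": 0,"grip": -1},
    {"dx": 0,"dy": 0,"dz": 0.24,"wx": 0,"wy": 0,"wz": 0,"grip": -1},
    {"dx": 0,"dy": 0,"dz": 0.32,"wx": 0,"wy": 0,"wz": 0,"grip": -1},
    {"dx": 0,"dy": 0,"dz": 0.372,"wx": 0,"wy": 0,"wz": 0,"grip": -1},
    {"dx": 0,"dy": 0,"dz": 0.372,"wx": 0,"wy": 0,"wz": 0,"grip": -1},
    {"dx": 0,"dy": 0,"dz": 0.372,"wx": 0,"wy": 0,"wz": 0,"grip": -0.1},
    {"dx": 0,"dy": 0,"dz": 0.372,"wx": 0,"wy": 0,"wz": 0,"grip": -0.1},
    {"dx": 0,"dy": 0,"dz": 0.372,"wx": 0,"wy": 0,"wz": 0,"grip": -0.1},
    {"dx": 0,"dy": 0,"dz": 0.2,"wx": 0,"wy": 0,"wz": 0,"grip": -0.1},
    {"dx": 0,"dy": 0,"dz": 0,"wx": 0,"wy": 0,"wz": 0,"grip": -0.1},
    {"dx": 0,"dy": 0,"dz": -0.06,"wx": 0,"wy": 0,"wz": 0,"grip": -0.1},
    {"dx": 0,"dy": 0,"dz": -0.06,"wx": 0,"wy": 0,"wz": 0,"grip": -0.1},
  ],
)

```text
t: 13.48
tool_pos: [0.5506, -0.4306, 0.107]
tool_rot: [0.742, 0.671, 0.001, 0.005]
ft_force: [-0.1, -0.9, -0.2]
gripper_width: 0.0383
grasp_force: 0.0
```

```bash
python3 - <<'E'
from h import *
plan(at(0,0,.13),at(0,0,.04))
E
```

```text
t 13.48 pos [ 0.5506 -0.4306  0.107 ] yaw 84.26 w 0.0383 f [-0.1 -0.9 -0.2] g 0.0
  d [ 0.887 -0.18   0.019] w [0.011 0.006 0.079]
  d [ 0.889 -0.184  0.469] w [0.011 0.006 0.079]
```

send_rows(
  motion=[
    {"dx": 0.2,"dy": -0.04,"dz": 0,"wx": 0,"wy": 0,"wz": 0.02,"grip": -0.1},
    {"dx": 0.4,"dy": -0.08,"dz": 0,"wx": 0,"wy": 0,"wz": 0.04,"grip": -0.1},
    {"dx": 0.6,"dy": -0.12,"dz": 0,"wx": 0,"wy": 0,"wz": 0.06,"grip": -0.1},
    {"dx": 0.8,"dy": -0.16,"dz": 0,"wx": 0,"wy": 0,"wz": 0.08,"grip": -0.1},
    {"dx": 0.88,"dy": -0.164,"dz": 0,"wx": 0,"wy": 0,"wz": 0.08,"grip": -0.1},
    {"dx": 0.88,"dy": -0.164,"dz": 0,"wx": 0,"wy": 0,"wz": 0.08,"grip": -0.1},
    {"dx": 0.88,"dy": -0.164,"dz": 0,"wx": 0,"wy": 0,"wz": 0.08,"grip": -0.1},
    {"dx": 0.88,"dy": -0.164,"dz": 0,"wx": 0,"wy": 0,"wz": 0.08,"grip": -0.1},
    {"dx": 0.88,"dy": -0.164,"dz": 0,"wx": 0,"wy": 0,"wz": 0.08,"grip": -0.1},
  ],
)

```text
t: 14.23
tool_pos: [0.5321, -0.2527, 0.1003]
tool_rot: [0.763, 0.646, -0.0, 0.0]
ft_force: [0.1, -0.9, -0.1]
gripper_width: 0.0384
grasp_force: 0.0
```

```bash
python3 - <<'E'
from h import *
plan(at(0,0,.13),at(0,0,.04))
E
```

```text
t 14.23 pos [ 0.5321 -0.2527  0.1003] yaw 80.51 w 0.0384 f [ 0.1 -0.9 -0.1] g 0.0
  d [ 0.011  0.    -0.008] w [-0.     0.001 -0.004]
  d [0.011 0.    0.442] w [-0.     0.001 -0.004]
```

send_rows(
  motion=[
    {"dx": 0.01,"dy": 0,"dz": 0.15,"wx": 0,"wy": 0,"wz": 0,"grip": -0.1},
    {"dx": 0.01,"dy": 0,"dz": 0.3,"wx": 0,"wy": 0,"wz": 0,"grip": -0.1},
    {"dx": 0.01,"dy": 0,"dz": 0.44,"wx": 0,"wy": 0,"wz": 0,"grip": -0.1},
    {"dx": 0.01,"dy": 0,"dz": 0.44,"wx": 0,"wy": 0,"wz": 0,"grip": -0.1},
    {"dx": 0.01,"dy": 0,"dz": 0.44,"wx": 0,"wy": 0,"wz": 0,"grip": -1},
    {"dx": 0.01,"dy": 0,"dz": 0.44,"wx": 0,"wy": 0,"wz": 0,"grip": -1},
    {"dx": 0.01,"dy": 0,"dz": 0.44,"wx": 0,"wy": 0,"wz": 0,"grip": -1},
    {"dx": 0.01,"dy": 0,"dz": 0.44,"wx": 0,"wy": 0,"wz": 0,"grip": -1},
    {"dx": 0.01,"dy": 0,"dz": 0.44,"wx": 0,"wy": 0,"wz": 0,"grip": -1},
    {"dx": 0.01,"dy": 0,"dz": 0.44,"wx": 0,"wy": 0,"wz": 0,"grip": -1},
    {"dx": 0.01,"dy": 0,"dz": 0.44,"wx": 0,"wy": 0,"wz": 0,"grip": -1},
  ],
)

```text
t: 15.15
tool_pos: [0.5336, -0.2491, 0.0139]
tool_rot: [0.762, 0.647, 0.0, 0.001]
ft_force: [-2.1, 0.1, 6.3]
gripper_width: 0.0087
grasp_force: 71.8
```

```bash
python3 - <<'E'
from h import *
plan(tr(-30,.12),tr(-30,.045))
E
```

```text
t 15.15 pos [ 0.5336 -0.2491  0.0139] yaw 80.65 w 0.0087 f [-2.1  0.1  6.3] g 71.8
  d [-0.894 -0.08  -0.39 ] w [ 0.003  0.001 -0.079]
  d [-0.894 -0.08  -0.015] w [ 0.003  0.001 -0.079]
```

send_rows(
  motion=[
    {"dx": 0,"dy": 0,"dz": -0.12,"wx": 0,"wy": 0,"wz": 0,"grip": -1},
    {"dx": 0,"dy": 0,"dz": -0.25,"wx": 0,"wy": 0,"wz": 0,"grip": -1},
    {"dx": 0,"dy": 0,"dz": -0.38,"wx": 0,"wy": 0,"wz": 0,"grip": -1},
    {"dx": -0.17,"dy": -0.02,"dz": -0.38,"wx": 0,"wy": 0,"wz": -0.02,"grip": -1},
    {"dx": -0.34,"dy": -0.04,"dz": -0.38,"wx": 0,"wy": 0,"wz": -0.04,"grip": -1},
    {"dx": -0.52,"dy": -0.06,"dz": -0.38,"wx": 0,"wy": 0,"wz": -0.06,"grip": -1},
    {"dx": -0.7,"dy": -0.08,"dz": -0.38,"wx": 0,"wy": 0,"wz": -0.08,"grip": -1},
    {"dx": -0.89,"dy": -0.085,"dz": -0.38,"wx": 0,"wy": 0,"wz": -0.08,"grip": -1},
    {"dx": -0.89,"dy": -0.085,"dz": -0.38,"wx": 0,"wy": 0,"wz": -0.08,"grip": -1},
    {"dx": -0.89,"dy": -0.085,"dz": -0.38,"wx": 0,"wy": 0,"wz": -0.08,"grip": -1},
    {"dx": -0.89,"dy": -0.085,"dz": -0.38,"wx": 0,"wy": 0,"wz": -0.08,"grip": -1},
  ],
)

```text
t: 16.07
tool_pos: [0.487, -0.4211, 0.0881]
tool_rot: [0.742, 0.671, 0.0, -0.0]
ft_force: [-0.1, 0.6, -0.8]
gripper_width: 0.0086
grasp_force: 70.7
```

```bash
python3 - <<'E'
from h import *
plan(tr(-30,.12),tr(-30,.0425))
E
```

```text
t 16.07 pos [ 0.487  -0.4211  0.0881] yaw 84.23 w 0.0086 f [-0.1  0.6 -0.8] g 70.7
  d [-0.008  0.009 -0.019] w [-0.    -0.001  0.001]
  d [-0.009  0.009  0.368] w [-0.    -0.001  0.001]
```

send_rows(
  motion=[
    {"dx": -0.008,"dy": 0,"dz": 0.12,"wx": 0,"wy": 0,"wz": 0,"grip": -1},
    {"dx": -0.008,"dy": 0,"dz": 0.24,"wx": 0,"wy": 0,"wz": 0,"grip": -1},
    {"dx": -0.008,"dy": 0,"dz": 0.32,"wx": 0,"wy": 0,"wz": 0,"grip": -1},
    {"dx": -0.008,"dy": 0,"dz": 0.372,"wx": 0,"wy": 0,"wz": 0,"grip": -1},
    {"dx": -0.008,"dy": 0,"dz": 0.372,"wx": 0,"wy": 0,"wz": 0,"grip": -1},
    {"dx": -0.008,"dy": 0,"dz": 0.372,"wx": 0,"wy": 0,"wz": 0,"grip": -0.1},
    {"dx": -0.008,"dy": 0,"dz": 0.372,"wx": 0,"wy": 0,"wz": 0,"grip": -0.1},
    {"dx": -0.008,"dy": 0,"dz": 0.372,"wx": 0,"wy": 0,"wz": 0,"grip": -0.1},
    {"dx": -0.008,"dy": 0,"dz": 0.2,"wx": 0,"wy": 0,"wz": 0,"grip": -0.1},
    {"dx": -0.008,"dy": 0,"dz": 0,"wx": 0,"wy": 0,"wz": 0,"grip": -0.1},
    {"dx": -0.008,"dy": 0,"dz": -0.06,"wx": 0,"wy": 0,"wz": 0,"grip": -0.1},
    {"dx": -0.008,"dy": 0,"dz": -0.06,"wx": 0,"wy": 0,"wz": 0,"grip": -0.1},
  ],
)

```text
t: 17.07
tool_pos: [0.4899, -0.4249, 0.1065]
tool_rot: [0.742, 0.671, 0.001, 0.005]
ft_force: [1.1, -0.8, 0.7]
gripper_width: 0.0384
grasp_force: 0.0
```

```bash
python3 - <<'E'
from h import *
plan()
im=robot.get_image('top');im2=robot.get_image('side')
A=im[:,:,::-1][150:280,60:460];Bc=im2[:,:,::-1][120:345,190:390]
cv2.imwrite('pics/q.png',np.vstack([cv2.resize(A,(800,260),interpolation=2),cv2.copyMakeBorder(cv2.resize(Bc,(302,340),interpolation=2),0,0,0,498,0)]))
cv2.imwrite('pics/top_q.png',im[:,:,::-1]);cv2.imwrite('pics/side_q.png',im2[:,:,::-1])
E
```

```text
t 17.07 pos [ 0.4899 -0.4249  0.1065] yaw 84.27 w 0.0384 f [ 1.1 -0.8  0.7] g 0.0
```

View pics/q.png

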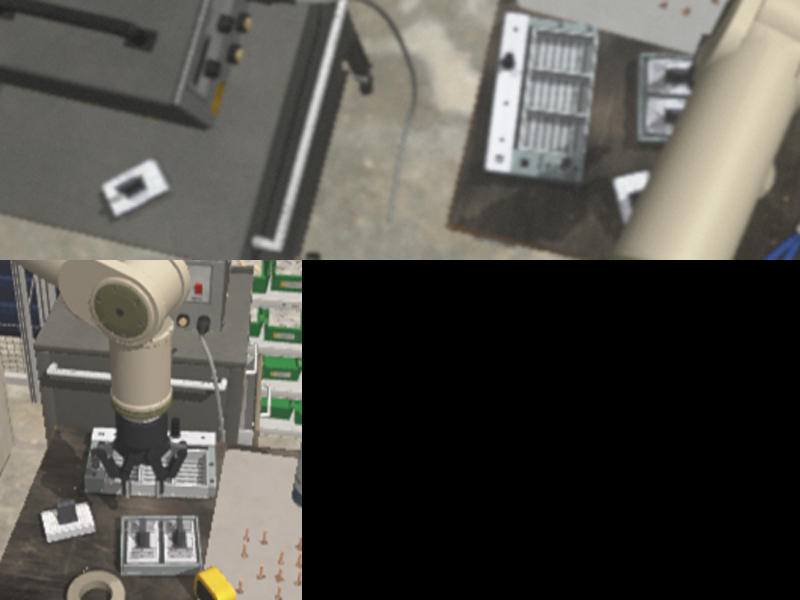

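Picture q shows both spent cassettes flat in the tray, three empty bays, the gate open and the pin parked. The bench fresh is still at its place. I'll check that numerically in the side view and plan the pick.

```bash
python3 - <<'E'
from h import *
S=lambda u,v:((u+.5)/5-.5+205,(v+.5)/5-.5+220)
a=cv2.imread('pics/side0.png').astype(int)[272:312,210:258];b=cv2.imread('pics/side_q.png').astype(int)[272:312,210:258];print('moved?',abs(a-b).mean())
W=np.array([ray('side',*S(*q),.022)[:2] for q in[(62,337),(215,302),(241,372),(84,413)]]);print(W.mean(0),[np.linalg.norm(W[i]-W[i-1]).round(4) for i in range(4)],np.degrees(np.arctan2(*(W[1]-W[0])[::-1])))
r0,r1=ray('side',*S(114,302),.062),ray('side',*S(172,293),.062);print('rib top',r0,r1)
c=np.array([.3618,-.3626])+B
plan((*c,.085,9.9))
E
```

```text
moved? 4.8336805555555555
[ 0.36269408 -0.36022736] [np.float64(0.0548), np.float64(0.0836), np.float64(0.0523), np.float64(0.0837)] 11.786907210309579
rib top [ 0.34675936 -0.35814135  0.062     ] [ 0.37669357 -0.35481202  0.062     ]
t 17.17 pos [ 0.4876 -0.4234  0.1016] yaw 84.27 w 0.0385 f [ 0.2 -0.2 -0.7] g 0.0
  d [ 0.246 -0.647  0.081] w [ 0.003 -0.     1.653]
```

send_rows(
  motion=[
    {"dx": 0.1,"dy": -0.25,"dz": 0,"wx": 0,"wy": 0,"wz": 0.15,"grip": -0.1},
    {"dx": 0.2,"dy": -0.5,"dz": 0,"wx": 0,"wy": 0,"wz": 0.3,"grip": -0.1},
    {"dx": 0.246,"dy": -0.647,"dz": 0,"wx": 0,"wy": 0,"wz": 0.45,"grip": -0.1},
    {"dx": 0.246,"dy": -0.647,"dz": 0,"wx": 0,"wy": 0,"wz": 0.6,"grip": -0.1},
    {"dx": 0.246,"dy": -0.647,"dz": 0,"wx": 0,"wy": 0,"wz": 0.75,"grip": -0.1},
    {"dx": 0.246,"dy": -0.647,"dz": 0,"wx": 0,"wy": 0,"wz": 0.9,"grip": 0},
    {"dx": 0.246,"dy": -0.647,"dz": 0,"wx": 0,"wy": 0,"wz": 1,"grip": 0},
    {"dx": 0.246,"dy": -0.647,"dz": 0,"wx": 0,"wy": 0,"wz": 1,"grip": 0},
    {"dx": 0.246,"dy": -0.647,"dz": 0,"wx": 0,"wy": 0,"wz": 1,"grip": 0},
  ],
)

```text
t: 17.92
tool_pos: [0.3626, -0.3607, 0.0995]
tool_rot: [0.941, 0.337, -0.0, -0.001]
ft_force: [0.4, 0.7, 0.5]
gripper_width: 0.0428
grasp_force: 0.0
```

```bash
python3 - <<'E'
from h import *
plan((*(np.array([.3622,-.3614])+B),.085,10.8))
E
```

```text
t 17.92 pos [ 0.3626 -0.3607  0.0995] yaw 39.42 w 0.0428 f [0.4 0.7 0.5] g 0.0
  d [0.007 0.004 0.073] w [-0.002  0.001  0.636]
```

send_rows(
  motion=[
    {"dx": 0.007,"dy": 0.004,"dz": 0,"wx": 0,"wy": 0,"wz": 0.15,"grip": 0},
    {"dx": 0.007,"dy": 0.004,"dz": 0,"wx": 0,"wy": 0,"wz": 0.3,"grip": 0},
    {"dx": 0.007,"dy": 0.004,"dz": 0,"wx": 0,"wy": 0,"wz": 0.45,"grip": 0},
    {"dx": 0.007,"dy": 0.004,"dz": 0.05,"wx": 0,"wy": 0,"wz": 0.636,"grip": 0},
    {"dx": 0.007,"dy": 0.004,"dz": 0.1,"wx": 0,"wy": 0,"wz": 0.636,"grip": 0},
    {"dx": 0.007,"dy": 0.004,"dz": 0.25,"wx": 0,"wy": 0,"wz": 0.636,"grip": 0},
    {"dx": 0.007,"dy": 0.004,"dz": 0.38,"wx": 0,"wy": 0,"wz": 0.636,"grip": 0},
    {"dx": 0.007,"dy": 0.004,"dz": 0.455,"wx": 0,"wy": 0,"wz": 0.636,"grip": 0},
    {"dx": 0.007,"dy": 0.004,"dz": 0.455,"wx": 0,"wy": 0,"wz": 0.636,"grip": 0},
    {"dx": 0.007,"dy": 0.004,"dz": 0.455,"wx": 0,"wy": 0,"wz": 0.636,"grip": -1},
    {"dx": 0.007,"dy": 0.004,"dz": 0.455,"wx": 0,"wy": 0,"wz": 0.636,"grip": -1},
    {"dx": 0.007,"dy": 0.004,"dz": 0.455,"wx": 0,"wy": 0,"wz": 0.636,"grip": -1},
  ],
)

```text
t: 18.92
tool_pos: [0.3655, -0.3615, 0.0107]
tool_rot: [0.996, 0.093, 0.001, 0.001]
ft_force: [-0.4, 2.6, -1.3]
gripper_width: 0.0085
grasp_force: 71.9
```

send_rows(
  motion=[
    {"dx": 0,"dy": 0,"dz": 0,"wx": 0,"wy": 0,"wz": 0,"grip": -1},
    {"dx": 0,"dy": 0,"dz": 0,"wx": 0,"wy": 0,"wz": 0,"grip": -1},
    {"dx": 0,"dy": 0,"dz": 0,"wx": 0,"wy": 0,"wz": 0,"grip": -1},
  ],
)

```text
t: 19.17
tool_pos: [0.365, -0.3614, 0.0102]
tool_rot: [0.996, 0.093, 0.0, 0.0]
ft_force: [-0.4, 0.9, 2.5]
gripper_width: 0.008
grasp_force: 72.1
```

```bash
python3 - <<'E'
from h import *
plan(at(0,0,.125))
E
```

```text
t 19.17 pos [ 0.365  -0.3614  0.0102] yaw 10.65 w 0.008 f [-0.4  0.9  2.5] g 72.1
  d [ 0.926 -0.39  -0.434] w [ 0.002  0.    -1.557]
```

send_rows(
  motion=[
    {"dx": 0,"dy": 0,"dz": -0.15,"wx": 0,"wy": 0,"wz": 0,"grip": -1},
    {"dx": 0,"dy": 0,"dz": -0.3,"wx": 0,"wy": 0,"wz": 0,"grip": -1},
    {"dx": 0.1,"dy": -0.05,"dz": -0.43,"wx": 0,"wy": 0,"wz": -0.12,"grip": -1},
    {"dx": 0.25,"dy": -0.1,"dz": -0.45,"wx": 0,"wy": 0,"wz": -0.26,"grip": -1},
    {"dx": 0.4,"dy": -0.17,"dz": -0.45,"wx": 0,"wy": 0,"wz": -0.4,"grip": -1},
    {"dx": 0.55,"dy": -0.23,"dz": -0.45,"wx": 0,"wy": 0,"wz": -0.54,"grip": -1},
    {"dx": 0.7,"dy": -0.3,"dz": -0.45,"wx": 0,"wy": 0,"wz": -0.68,"grip": -1},
    {"dx": 0.85,"dy": -0.36,"dz": -0.45,"wx": 0,"wy": 0,"wz": -0.82,"grip": -1},
    {"dx": 0.92,"dy": -0.39,"dz": -0.45,"wx": 0,"wy": 0,"wz": -0.95,"grip": -1},
    {"dx": 0.92,"dy": -0.39,"dz": -0.45,"wx": 0,"wy": 0,"wz": -1,"grip": -1},
    {"dx": 0.92,"dy": -0.39,"dz": -0.45,"wx": 0,"wy": 0,"wz": -1,"grip": -1},
  ],
)

```text
t: 20.08
tool_pos: [0.5319, -0.2489, 0.0992]
tool_rot: [0.883, 0.469, 0.0, -0.0]
ft_force: [-1.1, -0.8, -2.3]
gripper_width: 0.0085
grasp_force: 71.4
```

```bash
python3 - <<'E'
from h import *
plan(at(0,0,.125))
E
```

```text
t 20.08 pos [ 0.5319 -0.2489  0.0992] yaw 55.91 w 0.0085 f [-1.1 -0.8 -2.3] g 71.4
  d [-0.005  0.007  0.011] w [-0.001 -0.001 -0.551]
```

send_rows(
  motion=[
    {"dx": -0.005,"dy": 0.007,"dz": 0,"wx": 0,"wy": 0,"wz": -0.15,"grip": -1},
    {"dx": -0.005,"dy": 0.007,"dz": 0,"wx": 0,"wy": 0,"wz": -0.3,"grip": -1},
    {"dx": -0.005,"dy": 0.007,"dz": 0,"wx": 0,"wy": 0,"wz": -0.45,"grip": -1},
    {"dx": -0.005,"dy": 0.007,"dz": 0,"wx": 0,"wy": 0,"wz": -0.55,"grip": -1},
    {"dx": -0.005,"dy": 0.007,"dz": 0,"wx": 0,"wy": 0,"wz": -0.55,"grip": -1},
    {"dx": -0.005,"dy": 0.007,"dz": 0,"wx": 0,"wy": 0,"wz": -0.55,"grip": -1},
    {"dx": -0.005,"dy": 0.007,"dz": 0,"wx": 0,"wy": 0,"wz": -0.55,"grip": -1},
    {"dx": -0.005,"dy": 0.007,"dz": 0,"wx": 0,"wy": 0,"wz": -0.55,"grip": -1},
  ],
)

```text
t: 20.75
tool_pos: [0.5314, -0.2523, 0.0995]
tool_rot: [0.765, 0.644, -0.0, 0.0]
ft_force: [0.2, 0.6, -2.0]
gripper_width: 0.0085
grasp_force: 71.5
```

```bash
python3 - <<'E'
from h import *
plan(at(0,0,.125))
s=robot.get_state();zu=s['tool_pos'][2]-.0098
for q in[(-26,-42,zu),(26,-42,zu),(-26,-42,zu+.022),(26,-42,zu+.022),(-26,42,zu+.022),(26,42,zu+.022)]: print(q,proj('side',[*hol(*q[:2]),q[2]]).round(1))
im=robot.get_image('side')[:,:,::-1][200:265,260:330];cv2.imwrite('pics/g1.png',cv2.resize(im,(640,594),interpolation=2))
E
```

```text
t 20.75 pos [ 0.5314 -0.2523  0.0995] yaw 80.22 w 0.0085 f [ 0.2  0.6 -2. ] g 71.5
  d [0.01  0.004 0.013] w [-0.     0.    -0.011]
(-26, -42, np.float64(0.08972662383428945)) [283.2 249.6]
(26, -42, np.float64(0.08972662383428945)) [302.6 250.4]
(-26, -42, np.float64(0.11172662383428944)) [283.1 243.5]
(26, -42, np.float64(0.11172662383428944)) [302.8 244.3]
(-26, 42, np.float64(0.11172662383428944)) [285.1 223.3]
(26, 42, np.float64(0.11172662383428944)) [303.8 224. ]
```

View pics/g1.png

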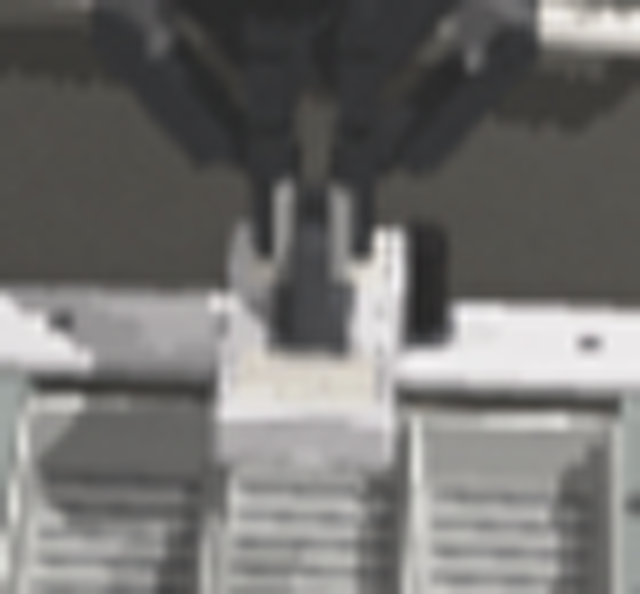

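The held cassette lines up with bay 2, front edge at row 245 against a predicted 244, and most of that gap comes from the 2 mm tool offset. Lowering with a small correction.

send_rows(
  motion=[
    {"dx": 0.012,"dy": 0.003,"dz": 0.1,"wx": 0,"wy": 0,"wz": -0.011,"grip": -1},
    {"dx": 0.012,"dy": 0.003,"dz": 0.2,"wx": 0,"wy": 0,"wz": -0.011,"grip": -1},
    {"dx": 0.012,"dy": 0.003,"dz": 0.25,"wx": 0,"wy": 0,"wz": -0.011,"grip": -1},
    {"dx": 0.012,"dy": 0.003,"dz": 0.28,"wx": 0,"wy": 0,"wz": -0.011,"grip": -1},
    {"dx": 0.012,"dy": 0.003,"dz": 0.3,"wx": 0,"wy": 0,"wz": -0.011,"grip": -1},
    {"dx": 0.012,"dy": 0.003,"dz": 0.32,"wx": 0,"wy": 0,"wz": -0.011,"grip": -1},
    {"dx": 0.012,"dy": 0.003,"dz": 0.33,"wx": 0,"wy": 0,"wz": -0.011,"grip": -1},
    {"dx": 0.012,"dy": 0.003,"dz": 0.33,"wx": 0,"wy": 0,"wz": -0.011,"grip": -1},
  ],
)

```text
t: 21.47
tool_pos: [0.5329, -0.2498, 0.0337]
tool_rot: [0.761, 0.649, 0.0, 0.0]
ft_force: [-0.7, 0.1, -2.5]
gripper_width: 0.0084
grasp_force: 71.4
```

send_rows(
  motion=[
    {"dx": 0,"dy": 0,"dz": 0.04,"wx": 0,"wy": 0,"wz": 0,"grip": -1},
    {"dx": 0,"dy": 0,"dz": 0.07,"wx": 0,"wy": 0,"wz": 0,"grip": -1},
    {"dx": 0,"dy": 0,"dz": 0.095,"wx": 0,"wy": 0,"wz": 0,"grip": -1},
    {"dx": 0,"dy": 0,"dz": 0.095,"wx": 0,"wy": 0,"wz": 0,"grip": -1},
    {"dx": 0,"dy": 0,"dz": 0.095,"wx": 0,"wy": 0,"wz": 0,"grip": -1},
  ],
)

```text
t: 21.88
tool_pos: [0.5325, -0.2497, 0.0141]
tool_rot: [0.761, 0.649, -0.0, -0.0]
ft_force: [0.7, 0.1, -2.4]
gripper_width: 0.0083
grasp_force: 71.9
```

send_rows(
  motion=[
    {"dx": 0,"dy": 0,"dz": 0,"wx": 0,"wy": 0,"wz": 0,"grip": -0.1},
    {"dx": 0,"dy": 0,"dz": 0,"wx": 0,"wy": 0,"wz": 0,"grip": -0.1},
    {"dx": 0,"dy": 0,"dz": 0,"wx": 0,"wy": 0,"wz": 0,"grip": -0.1},
    {"dx": 0,"dy": 0,"dz": -0.2,"wx": 0,"wy": 0,"wz": 0,"grip": -0.1},
    {"dx": 0,"dy": 0,"dz": -0.4,"wx": 0,"wy": 0,"wz": 0,"grip": -0.1},
    {"dx": 0,"dy": 0,"dz": -0.6,"wx": 0,"wy": 0,"wz": 0,"grip": -0.1},
    {"dx": 0,"dy": 0,"dz": -0.8,"wx": 0,"wy": 0,"wz": 0,"grip": -0.1},
    {"dx": 0,"dy": 0,"dz": -0.9,"wx": 0,"wy": 0,"wz": 0,"grip": -0.1},
    {"dx": 0,"dy": 0,"dz": -0.9,"wx": 0,"wy": 0,"wz": 0,"grip": -0.1},
    {"dx": 0,"dy": 0,"dz": -0.9,"wx": 0,"wy": 0,"wz": 0,"grip": -0.1},
  ],
)

```text
t: 22.72
tool_pos: [0.5336, -0.25, 0.1962]
tool_rot: [0.761, 0.649, 0.001, 0.002]
ft_force: [0.6, 0.4, -0.4]
gripper_width: 0.0387
grasp_force: 0.0
```

```bash
python3 - <<'E'
from h import *
print('rib',two((126.6,242.5),(243.9,138.3)))
for n,(x0,y0,x1,y1) in(('top',(100,220,160,270)),('side',(228,128,266,165))):
    im=robot.get_image(n).astype(int)[y0:y1,x0:x1];g=im.sum(2)//3
    m=(g>140).astype(np.uint8);cs,_=cv2.findContours(m,0,1);ct=max(cs,key=cv2.contourArea);ct=cv2.convexHull(ct);r=cv2.minAreaRect(ct);
    bx=cv2.boxPoints(r)+(x0,y0);print(n,np.array(r[0])+(x0,y0),r[1:],bx.round(1).tolist())
    if n=='top':
        W=np.array([ray(n,*q,.022)[:2] for q in bx]);print(W.mean(0),[np.linalg.norm(W[i]-W[i-1]).round(4) for i in range(4)],np.degrees(np.arctan2(*(W[1]-W[0])[::-1])))
c=np.array([.4069,.3811])
for z in (0.,.022):
  for sx,sy in((-42,-26),(42,-26),(42,26),(-42,26)):
    a=np.radians(120.1);q=c+np.array([sx*np.cos(a)-sy*np.sin(a),sx*np.sin(a)+sy*np.cos(a)])/1000;print(z,proj('side',[*q,z]).round(1))
im=robot.get_image('side')[128:165,228:266].astype(int).sum(2)//3
np.set_printoptions(linewidth=220);print(im)
plan((*(c+B),.22,120.1))
E
```

```text
rib (array([0.40704861, 0.36703565, 0.07210651]), [np.float64(0.001702513777997316), np.float64(0.001702513777997232)])
top [127.00000191 243.        ] ((17.88854217529297, 29.516094207763672), 63.43495178222656) [[109.8, 241.6], [136.2, 228.4], [144.2, 244.4], [117.8, 257.6]]
[0.41033387 0.38291945] [np.float64(0.055), np.float64(0.0867), np.float64(0.0552), np.float64(0.0861)] -64.5307207207233
side [245.36000061 148.48000336] ((19.600004196166992, 13.600003242492676), 53.13010025024414) [[234.0, 144.7], [244.9, 136.6], [256.7, 152.2], [245.8, 160.4]]
0.0 [255.7 155.2]
0.0 [244.5 146.6]
0.0 [233.5 150.5]
0.0 [244.5 159.3]
0.022 [255.5 150.3]
0.022 [244.2 141.8]
0.022 [233.  145.7]
0.022 [244.1 154.4]
[[ 47  47  47 ... 109 111 109]
 [ 47  47  48 ... 109 110 109]
 [ 46  48  46 ... 110 112 108]
 ...
 [116 116 117 ... 110 111 111]
 [117 117 117 ... 110 111 110]
 [117 117 117 ... 111 111 110]]
t 22.87 pos [ 0.5318 -0.2495  0.1928] yaw 80.88 w 0.0384 f [-0.7  0.2  0.1] g 0.0
  d [ 3.021 -1.108 -0.131] w [-0.003 -0.002 -0.872]
```

send_rows(
  motion=[
    {"dx": 0.2,"dy": -0.07,"dz": 0,"wx": 0,"wy": 0,"wz": -0.05,"grip": -0.1},
    {"dx": 0.4,"dy": -0.14,"dz": 0,"wx": 0,"wy": 0,"wz": -0.1,"grip": -0.1},
    {"dx": 0.6,"dy": -0.21,"dz": 0,"wx": 0,"wy": 0,"wz": -0.15,"grip": -0.1},
    {"dx": 0.8,"dy": -0.28,"dz": 0,"wx": 0,"wy": 0,"wz": -0.2,"grip": -0.1},
    {"dx": 1,"dy": -0.36,"dz": 0,"wx": 0,"wy": 0,"wz": -0.28,"grip": -0.1},
    {"dx": 1,"dy": -0.36,"dz": 0,"wx": 0,"wy": 0,"wz": -0.28,"grip": -0.1},
    {"dx": 1,"dy": -0.36,"dz": 0,"wx": 0,"wy": 0,"wz": -0.28,"grip": -0.1},
  ],
)

```text
t: 23.45
tool_pos: [0.4922, -0.0372, 0.1937]
tool_rot: [0.683, 0.731, -0.0, -0.001]
ft_force: [0.2, -0.7, -0.1]
gripper_width: 0.0385
grasp_force: 0.0
```

```bash
python3 - <<'E'
from h import *
for q in((60,180),(100,191),(127,199),(155,208)): print(q,ray('top',*q,.215)[:2].round(3),ray('top',*q,0)[:2].round(3))
plan((.410,.383,.2,119.5))
E
```

```text
(60, 180) [0.559 0.501] [0.617 0.608]
(100, 191) [0.526 0.393] [0.578 0.481]
(127, 199) [0.502 0.32 ] [0.549 0.395]
(155, 208) [0.475 0.246] [0.518 0.308]
t 23.45 pos [ 0.4922 -0.0372  0.1937] yaw 93.86 w 0.0385 f [ 0.2 -0.7 -0.1] g 0.0
  d [ 2.124 -0.269 -0.03 ] w [-0.002 -0.001 -0.57 ]
```

send_rows(
  motion=[
    {"dx": 0.2,"dy": -0.03,"dz": 0,"wx": 0,"wy": 0,"wz": -0.06,"grip": -0.1},
    {"dx": 0.4,"dy": -0.06,"dz": 0,"wx": 0,"wy": 0,"wz": -0.12,"grip": -0.1},
    {"dx": 0.6,"dy": -0.08,"dz": 0,"wx": 0,"wy": 0,"wz": -0.18,"grip": -0.1},
    {"dx": 0.8,"dy": -0.11,"dz": 0,"wx": 0,"wy": 0,"wz": -0.24,"grip": -0.1},
    {"dx": 1,"dy": -0.13,"dz": 0,"wx": 0,"wy": 0,"wz": -0.28,"grip": -0.1},
    {"dx": 1,"dy": -0.13,"dz": 0,"wx": 0,"wy": 0,"wz": -0.28,"grip": -0.1},
    {"dx": 1,"dy": -0.13,"dz": 0,"wx": 0,"wy": 0,"wz": -0.28,"grip": -0.1},
  ],
)

```text
t: 24.03
tool_pos: [0.4545, 0.1587, 0.1937]
tool_rot: [0.6, 0.8, -0.0, -0.001]
ft_force: [-0.4, -0.6, -0.2]
gripper_width: 0.0386
grasp_force: 0.0
```

```bash
python3 - <<'E'
from h import *
plan((.410,.383,.1,119.5))
for n,(x0,y0,x1,y1) in(('top',(80,205,175,285)),):
    im=robot.get_image(n).astype(int)[y0:y1,x0:x1];g=im.sum(2)//3
    m=(g>140).astype(np.uint8);cs,_=cv2.findContours(m,0,1);ct=max(cs,key=cv2.contourArea);r=cv2.minAreaRect(ct);print(np.array(r[0])+(x0,y0),r[1:])
# look for other white cassette-like blobs, all of bench
im=robot.get_image('side').astype(int);g=im.min(2);m=((g>150)).astype(np.uint8);m[:160]=0
cs,_=cv2.findContours(m,0,1)
for c in cs:
    if cv2.contourArea(c)>40: print('blob',cv2.boundingRect(c),cv2.contourArea(c))
E
```

```text
t 24.03 pos [0.4545 0.1587 0.1937] yaw 106.29 w 0.0386 f [-0.4 -0.6 -0.2] g 0.0
  d [1.138 0.101 0.47 ] w [-0.001 -0.001 -0.294]
[148.  244.5] ((79.0, 52.0), 90.0)
blob (117, 407, 32, 13) 154.5
blob (316, 398, 48, 22) 98.5
blob (0, 398, 6, 21) 53.0
blob (421, 387, 39, 33) 692.0
blob (55, 387, 32, 17) 265.5
blob (211, 375, 20, 19) 160.0
blob (70, 343, 17, 9) 51.0
blob (236, 327, 36, 30) 819.5
blob (90, 319, 32, 61) 898.0
blob (0, 293, 15, 14) 124.0
blob (272, 292, 49, 31) 716.0
blob (181, 281, 24, 14) 67.0
blob (320, 246, 240, 174) 22289.0
blob (197, 242, 22, 14) 120.0
blob (500, 232, 37, 20) 321.5
blob (348, 232, 10, 10) 68.5
blob (246, 231, 87, 46) 3081.5
blob (199, 227, 21, 15) 168.5
blob (398, 215, 102, 35) 987.5
blob (194, 201, 16, 11) 104.0
blob (192, 192, 16, 7) 59.5
blob (61, 190, 114, 75) 4595.0
blob (221, 188, 111, 17) 341.5
blob (119, 167, 11, 10) 45.5
blob (353, 160, 207, 85) 4323.5
blob (459, 160, 19, 12) 138.5
blob (429, 160, 17, 7) 59.5
blob (399, 160, 18, 7) 79.0
blob (368, 160, 21, 5) 58.0
```

send_rows(
  motion=[
    {"dx": 0.2,"dy": 0.02,"dz": 0,"wx": 0,"wy": 0,"wz": -0.06,"grip": 0},
    {"dx": 0.4,"dy": 0.04,"dz": 0,"wx": 0,"wy": 0,"wz": -0.12,"grip": 0},
    {"dx": 0.6,"dy": 0.06,"dz": 0,"wx": 0,"wy": 0,"wz": -0.18,"grip": 0},
    {"dx": 0.8,"dy": 0.08,"dz": 0,"wx": 0,"wy": 0,"wz": -0.24,"grip": 0},
    {"dx": 1,"dy": 0.1,"dz": 0,"wx": 0,"wy": 0,"wz": -0.29,"grip": 0},
    {"dx": 1,"dy": 0.1,"dz": 0,"wx": 0,"wy": 0,"wz": -0.29,"grip": 0},
    {"dx": 1,"dy": 0.1,"dz": 0,"wx": 0,"wy": 0,"wz": -0.29,"grip": 0},
    {"dx": 1,"dy": 0.1,"dz": 0,"wx": 0,"wy": 0,"wz": -0.29,"grip": 0},
  ],
)

```text
t: 24.8
tool_pos: [0.4203, 0.353, 0.1936]
tool_rot: [0.508, 0.861, -0.001, -0.0]
ft_force: [0.7, -1.0, -0.1]
gripper_width: 0.0427
grasp_force: 0.0
```

```bash
python3 - <<'E'
from h import *
plan((.410,.383,.0085,119.5))
t=robot.get_image('top')[:,:,::-1];s=robot.get_image('side')[:,:,::-1]
A=cv2.resize(t[130:330,280:560],(420,300),interpolation=2);Bm=cv2.resize(s[230:420,140:420],(420,285),interpolation=2);C=cv2.resize(s[100:190,200:290],(360,360),interpolation=2);D=cv2.resize(t[195:285,80:190],(360,240)[:2] if 0 else (293,240),interpolation=2)
W=np.zeros((600,800,3),np.uint8);W[:300,:420]=A;W[305:590,:420]=Bm;W[:360,430:790]=C;W[360:600,430:723]=D;cv2.imwrite('pics/r.png',W)
E
```

```text
t 24.8 pos [0.4203 0.353  0.1936] yaw 118.96 w 0.0427 f [ 0.7 -1.  -0.1] g 0.0
  d [0.157 0.029 0.925] w [-0.002  0.001 -0.012]
```

View pics/r.png

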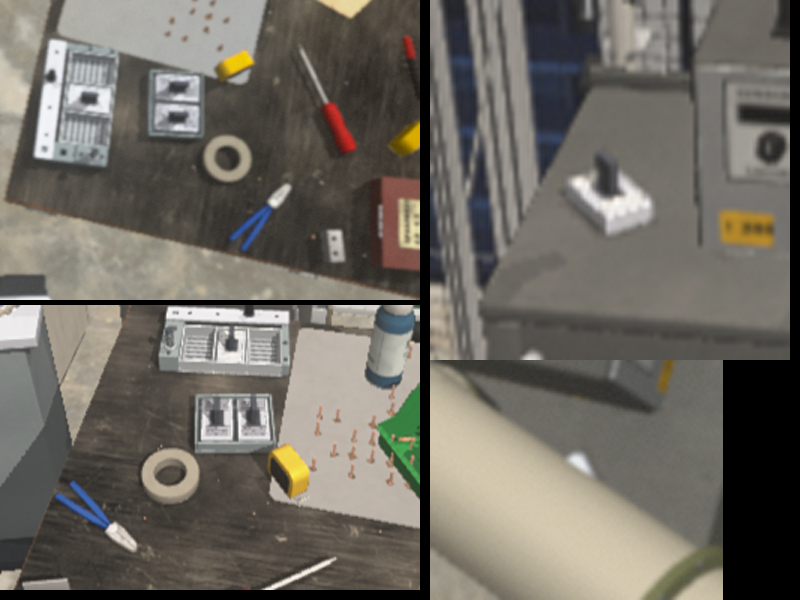

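The view shows fresh A flat in bay 2, both spents in the tray and the bystanders unmoved. The small two-dot block near the red box is no cassette, so there are only two fresh ones. The cart cassette is unmoved at side pixel (245,150). Next I grip it.

send_rows(
  motion=[
    {"dx": 0.08,"dy": 0.015,"dz": 0.15,"wx": 0,"wy": 0,"wz": -0.012,"grip": 0},
    {"dx": 0.15,"dy": 0.03,"dz": 0.3,"wx": 0,"wy": 0,"wz": -0.012,"grip": 0},
    {"dx": 0.15,"dy": 0.03,"dz": 0.45,"wx": 0,"wy": 0,"wz": -0.012,"grip": 0},
    {"dx": 0.15,"dy": 0.03,"dz": 0.6,"wx": 0,"wy": 0,"wz": -0.012,"grip": 0},
    {"dx": 0.15,"dy": 0.03,"dz": 0.75,"wx": 0,"wy": 0,"wz": -0.012,"grip": 0},
    {"dx": 0.15,"dy": 0.03,"dz": 0.87,"wx": 0,"wy": 0,"wz": -0.012,"grip": 0},
    {"dx": 0.15,"dy": 0.03,"dz": 0.92,"wx": 0,"wy": 0,"wz": -0.012,"grip": 0},
    {"dx": 0.15,"dy": 0.03,"dz": 0.92,"wx": 0,"wy": 0,"wz": -0.012,"grip": 0},
    {"dx": 0.15,"dy": 0.03,"dz": 0.92,"wx": 0,"wy": 0,"wz": -0.012,"grip": 0},
  ],
)

```text
t: 25.65
tool_pos: [0.4107, 0.3833, 0.0112]
tool_rot: [0.503, 0.864, 0.0, 0.0]
ft_force: [-0.7, 0.5, 0.4]
gripper_width: 0.0425
grasp_force: 0.0
```

send_rows(
  motion=[
    {"dx": 0,"dy": 0,"dz": 0,"wx": 0,"wy": 0,"wz": 0,"grip": -1},
    {"dx": 0,"dy": 0,"dz": 0,"wx": 0,"wy": 0,"wz": 0,"grip": -1},
    {"dx": 0,"dy": 0,"dz": 0,"wx": 0,"wy": 0,"wz": 0,"grip": -1},
    {"dx": 0,"dy": 0,"dz": 0,"wx": 0,"wy": 0,"wz": 0,"grip": -1},
    {"dx": 0,"dy": 0,"dz": 0,"wx": 0,"wy": 0,"wz": 0,"grip": -1},
    {"dx": 0,"dy": 0,"dz": 0,"wx": 0,"wy": 0,"wz": 0,"grip": -1},
  ],
)

```text
t: 26.15
tool_pos: [0.4104, 0.3846, 0.0119]
tool_rot: [0.503, 0.865, 0.001, 0.001]
ft_force: [-0.7, -2.1, 8.0]
gripper_width: 0.0082
grasp_force: 73.8
```

send_rows(
  motion=[
    {"dx": 0,"dy": 0,"dz": -0.15,"wx": 0,"wy": 0,"wz": 0,"grip": -1},
    {"dx": 0,"dy": 0,"dz": -0.3,"wx": 0,"wy": 0,"wz": 0,"grip": -1},
    {"dx": 0,"dy": 0,"dz": -0.45,"wx": 0,"wy": 0,"wz": 0,"grip": -1},
    {"dx": 0,"dy": 0,"dz": -0.6,"wx": 0,"wy": 0,"wz": 0,"grip": -1},
    {"dx": -0.2,"dy": 0,"dz": -0.7,"wx": 0,"wy": 0,"wz": 0.06,"grip": -1},
    {"dx": -0.4,"dy": 0,"dz": -0.75,"wx": 0,"wy": 0,"wz": 0.12,"grip": -1},
    {"dx": -0.6,"dy": 0,"dz": -0.75,"wx": 0,"wy": 0,"wz": 0.18,"grip": -1},
    {"dx": -0.8,"dy": -0.03,"dz": -0.75,"wx": 0,"wy": 0,"wz": 0.24,"grip": -1},
    {"dx": -1,"dy": -0.05,"dz": -0.75,"wx": 0,"wy": 0,"wz": 0.29,"grip": -1},
    {"dx": -1,"dy": -0.05,"dz": -0.75,"wx": 0,"wy": 0,"wz": 0.29,"grip": -1},
  ],
)

```text
t: 26.98
tool_pos: [0.503, 0.1955, 0.1597]
tool_rot: [0.603, 0.798, -0.003, 0.001]
ft_force: [-1.3, -6.1, -3.3]
gripper_width: 0.0076
grasp_force: 68.4
```

```bash
python3 - <<'E'
from h import *
plan(at(62,0,.15))
E
```

```text
t 26.98 pos [0.503  0.1955 0.1597] yaw 105.88 w 0.0076 f [-1.3 -6.1 -3.3] g 68.4
  d [-2.316 -0.188  0.201] w [-0.001  0.007  0.56 ]
```

send_rows(
  motion=[
    {"dx": -0.2,"dy": -0.02,"dz": 0,"wx": 0,"wy": 0,"wz": 0.06,"grip": -1},
    {"dx": -0.4,"dy": -0.04,"dz": 0,"wx": 0,"wy": 0,"wz": 0.12,"grip": -1},
    {"dx": -0.6,"dy": -0.05,"dz": 0,"wx": 0,"wy": 0,"wz": 0.18,"grip": -1},
    {"dx": -0.8,"dy": -0.06,"dz": 0,"wx": 0,"wy": 0,"wz": 0.24,"grip": -1},
    {"dx": -1,"dy": -0.07,"dz": 0,"wx": 0,"wy": 0,"wz": 0.29,"grip": -1},
    {"dx": -1,"dy": -0.07,"dz": 0,"wx": 0,"wy": 0,"wz": 0.29,"grip": -1},
  ],
)

```text
t: 27.48
tool_pos: [0.5451, -0.0015, 0.16]
tool_rot: [0.69, 0.724, -0.002, 0.002]
ft_force: [0.4, -1.2, -1.1]
gripper_width: 0.0076
grasp_force: 66.5
```

```bash
python3 - <<'E'
from h import *
plan(at(62,0,.15))
E
```

```text
t 27.48 pos [ 0.5451 -0.0015  0.16  ] yaw 92.7 w 0.0076 f [ 0.4 -1.2 -1.1] g 66.5
  d [-1.304  0.182  0.196] w [0.    0.006 0.267]
```

send_rows(
  motion=[
    {"dx": -0.2,"dy": 0.03,"dz": 0,"wx": 0,"wy": 0,"wz": 0.06,"grip": -1},
    {"dx": -0.4,"dy": 0.06,"dz": 0,"wx": 0,"wy": 0,"wz": 0.12,"grip": -1},
    {"dx": -0.6,"dy": 0.09,"dz": 0,"wx": 0,"wy": 0,"wz": 0.18,"grip": -1},
    {"dx": -0.8,"dy": 0.12,"dz": 0,"wx": 0,"wy": 0,"wz": 0.24,"grip": -1},
    {"dx": -1,"dy": 0.15,"dz": 0,"wx": 0,"wy": 0,"wz": 0.267,"grip": -1},
    {"dx": -1,"dy": 0.15,"dz": 0,"wx": 0,"wy": 0,"wz": 0.267,"grip": -1},
    {"dx": -1,"dy": 0.15,"dz": 0,"wx": 0,"wy": 0,"wz": 0.267,"grip": -1},
    {"dx": -1,"dy": 0.15,"dz": 0,"wx": 0,"wy": 0,"wz": 0.267,"grip": -1},
  ],
)

```text
t: 28.15
tool_pos: [0.5861, -0.1873, 0.1603]
tool_rot: [0.757, 0.653, 0.0, -0.001]
ft_force: [-0.6, 0.7, -1.9]
gripper_width: 0.0078
grasp_force: 66.7
```

```bash
python3 - <<'E'
from h import *
plan(at(62,0,.125))
E
```

```text
t 28.15 pos [ 0.5861 -0.1873  0.1603] yaw 81.58 w 0.0078 f [-0.6  0.7 -1.9] g 66.7
  d [-0.357  0.091  0.316] w [-0.001 -0.001  0.02 ]
```

send_rows(
  motion=[
    {"dx": -0.18,"dy": 0.045,"dz": 0.02,"wx": 0,"wy": 0,"wz": 0.02,"grip": -1},
    {"dx": -0.357,"dy": 0.091,"dz": 0.1,"wx": 0,"wy": 0,"wz": 0.02,"grip": -1},
    {"dx": -0.357,"dy": 0.091,"dz": 0.25,"wx": 0,"wy": 0,"wz": 0.02,"grip": -1},
    {"dx": -0.357,"dy": 0.091,"dz": 0.316,"wx": 0,"wy": 0,"wz": 0.02,"grip": -1},
    {"dx": -0.357,"dy": 0.091,"dz": 0.316,"wx": 0,"wy": 0,"wz": 0.02,"grip": -1},
    {"dx": -0.357,"dy": 0.091,"dz": 0.316,"wx": 0,"wy": 0,"wz": 0.02,"grip": -1},
    {"dx": -0.357,"dy": 0.091,"dz": 0.316,"wx": 0,"wy": 0,"wz": 0.02,"grip": -1},
    {"dx": -0.357,"dy": 0.091,"dz": 0.316,"wx": 0,"wy": 0,"wz": 0.02,"grip": -1},
  ],
)

```text
t: 28.82
tool_pos: [0.5953, -0.26, 0.0997]
tool_rot: [0.762, 0.648, 0.001, 0.001]
ft_force: [-0.1, 0.7, -1.6]
gripper_width: 0.0076
grasp_force: 66.7
```

```bash
python3 - <<'E'
from h import *
plan(at(62,0,.125),at(62,0,.047))
zu=robot.get_state()['tool_pos'][2]-.0105
for q in[(-26,-42,zu),(26,-42,zu),(-26,-42,zu+.022),(26,-42,zu+.022)]: print(proj('side',[*hol(62+q[0],q[1]),q[2]]).round(1))
g=robot.get_image('side').astype(int).sum(2)//3
np.set_printoptions(linewidth=220)
print('cols',g[240:262,309:321].mean(1).round());print('row247',g[246:250,296:334].mean(0).round())
E
```

```text
t 28.82 pos [ 0.5953 -0.26    0.0997] yaw 80.79 w 0.0076 f [-0.1  0.7 -1.6] g 66.7
  d [-0.004 -0.008  0.013] w [0.004 0.    0.002]
  d [-0.004 -0.009  0.403] w [0.004 0.    0.002]
[306.4 250.7]
[326.  251.5]
[306.6 244.6]
[326.4 245.4]
cols [231. 209. 146.  82.  82. 169. 196. 153. 150. 152. 151. 152. 164. 158. 136. 163. 170. 141. 165. 166. 138. 167.]
row247 [152. 182. 185. 184. 182. 184. 170. 170. 127. 177. 156. 154. 156. 158. 158. 158. 159. 163. 165. 166. 167. 166. 163. 164. 166. 167. 160. 158. 144. 137. 138. 179. 166. 158. 160. 161. 129. 100.]
```

```bash
python3 - <<'E'
from h import *
im=robot.get_image('side').astype(int);g=im.sum(2)//3
print('    ',*[f'{c:3d}' for c in range(300,332)])
for r in range(220,258): print(r,*[f'{v:3d}' for v in g[r,300:332]])
E
```

```text
300 301 302 303 304 305 306 307 308 309 310 311 312 313 314 315 316 317 318 319 320 321 322 323 324 325 326 327 328 329 330 331
220  80  80  80  81  87 100 128 135 136 136 133  77  48  51  69 112  97  66  60  59  64  82  69  57  56  68  81  84  84  83  82  82
221  81  81  80  80  85 100 133 138 135 135 133  77  51  53  87 144 112  69  59  56  79 119  95  62  57  74  83  84  84  84  83  83
222  81  80  80  80  86 101 133 138 136 135 128  77  53  55  96 143 110  67  57  55  89 141 110  67  57  74  82  83  84  84  83  83
223  80  81  81  80  85 101 132 137 139 141 131  88  59  54  95 141 109  68  62  59  98 142 110  67  58  77  81  83  83  83  83  83
224  81  80  80  77  76 100 132 138 139 139 133 106  67  55  94 141 108  98 117  89  99 142 110  68  60  78  82  83  82  82  83  83
225  79  80  80  68  60  97 128 137 131 130 128 112  71  52  96 140 103 136 187 129 104 141 104  66  59  77  82  82  83  82  83  82
226  79  79  80  62  51  97 125 136 131 130 129 115  71  51 100 139 103 178 217 152 110 140  96  60  57  78  82  83  82  82  82  83
227  80  80  81  60  50  96 124 136 130 128 130 
[... 3343 characters left out ...]
 101 101 101 100 121 176 165 157 159 160
253 203 199 182 171 121 167 183 164 151 145 145 151 154 162 163 154 167 166 164 162 164 112  96 100 101  98 120 176 162 146 142 151
254 195 194 181 165 121 174 194 166 150 142 129 135 135 138 138 128 134 137 139 139 136  94  81  84  91  96 120 175 142 112 109 134
255 193 171 183 153 122 188 190 173 181 183 171 168 165 170 170 161 160 161 162 162 131 104  99  85  88  95 118 173 129  97 100 130
256 192 143 185 139 124 194 177 152 164 170 169 169 168 169 175 175 176 175 177 182 135 119 119  98  94  96 117 172 151 130 132 147
257 194 166 192 139 129 192 176 136 130 135 137 148 137 136 146 150 149 139 139 151 125 105 101  85  84  94 115 173 162 157 160 162
```

```bash
python3 - <<'E'
from h import *
s=robot.get_image('side')[:,:,::-1];t=robot.get_image('top')[:,:,::-1]
cv2.imwrite('pics/u.png',np.hstack([cv2.resize(s[180:260,280:350],(420,480),interpolation=2),cv2.resize(t[140:250,290:370],(349,480),interpolation=2)]))
E
```

```text
(no output)
```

View pics/u.png

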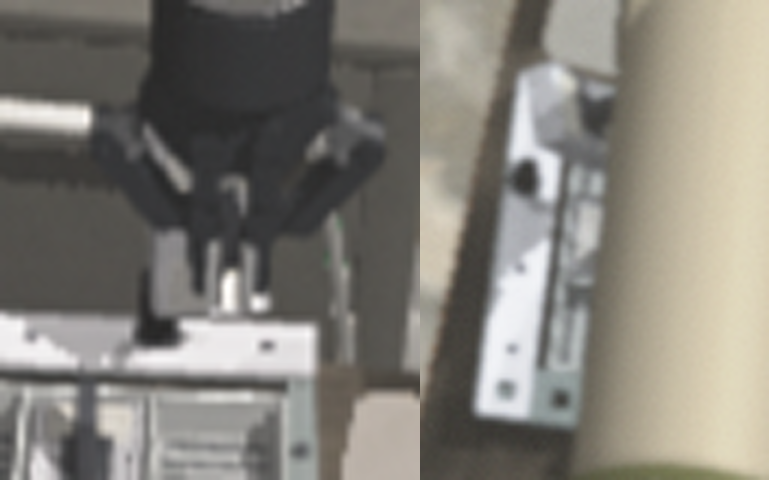

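The held cassette has swung out of level behind the fingers. In u.png the box is at rows 218–232 of the side view and extends left of the fingers in the top view. I'll estimate its pitch so I can set it down and regrip.

```bash
python3 - <<'E'
from h import *
s=robot.get_state();p=np.array(s['tool_pos']);ex=np.array([np.cos(HY),np.sin(HY)]);ey=np.array([-ex[1],ex[0]])
P=np.array([*(p[:2]-B),p[2]+.028+.019])
print('P px',proj('side',P),proj('top',P))
def pt(w,sx,h,a,th):
    ds,dh=(sx-a)/1e3,(h-52)/1e3
    y=ds*np.cos(th)-dh*np.sin(th);z=ds*np.sin(th)+dh*np.cos(th)
    return np.array([*(P[:2]+ex*w/1e3+ey*y),P[2]+z])
res=[]
for th in range(-100,101,5):
  for a in range(-24,25,4):
    q=[pt(-26,S,h,a,np.radians(th)) for S in(-42,42) for h in(0,22)]
    r=[proj('side',k)[1] for k in q];u=[proj('top',k)[0] for k in q]
    res.append((abs(max(r)-232.5)+abs(min(r)-217.5)+abs(min(u)-313),th,a,round(max(r),1),round(min(r),1),round(min(u),1)))
for k in sorted(res)[:12]: print(k)
E
```

```text
P px [317.31761997 224.99299796] [344.85745436 165.21424476]Traceback (most recent call last):
  File "<stdin>", line 13, in <module>
  File "h.py", line 10, in proj
    e,M,f,cx,cy=cam(n);q=M.T@(np.array(p)-e);return np.array([cx+f*q[0]/q[2],cy+f*q[1]/q[2]])
                ~~~^^^
  File "h.py", line 5, in cam
    c=robot.calibration(n);f=210/np.tan(np.radians(c['fovy'])/2)
ValueError: time passes only in moves, steps and waits
```

send_rows(
  force=110,
  motion=[
    {"dx": 0,"dy": -0.02,"dz": 0,"wx": 0,"wy": 0,"wz": 0,"grip": -1},
    {"dx": -0.02,"dy": -0.05,"dz": 0,"wx": 0,"wy": 0,"wz": 0,"grip": -1},
    {"dx": -0.06,"dy": -0.1,"dz": 0,"wx": 0,"wy": 0,"wz": 0,"grip": -1},
    {"dx": -0.11,"dy": -0.15,"dz": 0,"wx": 0,"wy": 0,"wz": 0,"grip": -1},
    {"dx": -0.16,"dy": -0.2,"dz": 0,"wx": 0,"wy": 0,"wz": 0,"grip": -1},
    {"dx": -0.21,"dy": -0.25,"dz": 0,"wx": 0,"wy": 0,"wz": 0,"grip": -1},
    {"dx": -0.26,"dy": -0.3,"dz": 0,"wx": 0,"wy": 0,"wz": 0,"grip": -1},
    {"dx": -0.31,"dy": -0.35,"dz": 0,"wx": 0,"wy": 0,"wz": 0,"grip": -1},
    {"dx": -0.36,"dy": -0.4,"dz": 0,"wx": 0,"wy": 0,"wz": 0,"grip": -1},
    {"dx": -0.41,"dy": -0.45,"dz": 0,"wx": 0,"wy": 0,"wz": 0,"grip": -1},
    {"dx": -0.45,"dy": -0.49,"dz": 0,"wx": 0,"wy": 0,"wz": 0,"grip": -1},
    {"dx": -0.47,"dy": -0.51,"dz": 0,"wx": 0,"wy": 0,"wz": 0,"grip": -1},
  ],
)

```text
t: 30.02
tool_pos: [0.4759, -0.3394, 0.0973]
tool_rot: [0.763, 0.646, -0.0, 0.0]
ft_force: [-0.6, 1.2, -1.5]
gripper_width: 0.0062
grasp_force: 104.6
```

send_rows(
  motion=[
    {"dx": -0.02,"dy": -0.02,"dz": 0,"wx": 0,"wy": -0.05,"wz": 0,"grip": -1},
    {"dx": -0.05,"dy": -0.05,"dz": 0,"wx": 0,"wy": -0.1,"wz": 0,"grip": -1},
    {"dx": -0.1,"dy": -0.1,"dz": 0,"wx": 0,"wy": -0.15,"wz": 0,"grip": -1},
    {"dx": -0.15,"dy": -0.15,"dz": 0,"wx": 0,"wy": -0.2,"wz": 0,"grip": -1},
    {"dx": -0.2,"dy": -0.2,"dz": 0,"wx": 0,"wy": -0.25,"wz": 0,"grip": -1},
    {"dx": -0.25,"dy": -0.25,"dz": 0,"wx": 0,"wy": -0.3,"wz": 0,"grip": -1},
    {"dx": -0.3,"dy": -0.3,"dz": 0,"wx": 0,"wy": -0.35,"wz": 0,"grip": -1},
    {"dx": -0.35,"dy": -0.35,"dz": 0,"wx": 0,"wy": -0.4,"wz": 0,"grip": -1},
    {"dx": -0.4,"dy": -0.4,"dz": 0,"wx": 0,"wy": -0.45,"wz": 0,"grip": -1},
    {"dx": -0.44,"dy": -0.44,"dz": 0,"wx": 0,"wy": -0.5,"wz": 0,"grip": -1},
    {"dx": -0.47,"dy": -0.46,"dz": 0,"wx": 0,"wy": -0.55,"wz": 0,"grip": -1},
    {"dx": -0.47,"dy": -0.46,"dz": 0,"wx": 0,"wy": -0.55,"wz": 0,"grip": -1},
  ],
)

```text
t: 31.02
tool_pos: [0.3709, -0.4146, 0.0967]
tool_rot: [0.744, 0.633, -0.164, 0.139]
ft_force: [0.4, -0.7, -2.5]
gripper_width: 0.0061
grasp_force: 104.7
```

```bash
python3 - <<'E'
from h import *
plan()
s=robot.get_state();print(R.from_quat(s['tool_rot']).as_matrix().round(3))
p=np.array(s['tool_pos']);M=R.from_quat(s['tool_rot']).as_matrix();P=p-M[:,2]*.047-[*B,0];u,v=proj('side',P);print('P',P,u,v,'tip',proj('side',p-M[:,2]*.028-[*B,0]))
u,v=int(u),int(v);g=robot.get_image('side').astype(int).sum(2)//3
print('    ',*[f'{c:3d}' for c in range(u-18,u+16)])
for r in range(v-16,v+26): print(r,*[f'{x:3d}' for x in g[r,u-18:u+16]])
E
```

```text
t 31.02 pos [ 0.3709 -0.4146  0.0967] yaw 80.76 w 0.0061 f [ 0.4 -0.7 -2.5] g 104.7
[[ 0.146  0.987 -0.069]
 [ 0.896 -0.161 -0.414]
 [-0.42  -0.001 -0.908]]
P [ 0.37216862 -0.3961332   0.1393763 ] 235.15026732244507 268.59353501261626 tip [235.18295007 276.00532026]
     217 218 219 220 221 222 223 224 225 226 227 228 229 230 231 232 233 234 235 236 237 238 239 240 241 242 243 244 245 246 247 248 249 250
252  93  62  62  63  63  61  56  50  49  48  56  54  54  54  55  52  52  82 161 176 168  92  55  52  52  51  70 140 137  89  56  58  63  63
253  95  62  62  62  64  63  61  57  55  52  51  60  60  61  62  57  48  79 160 192 166  89  56  55  55  54  60 102  89  59  57  63  63  63
254  95  61  61  63  63  63  63  60  58  59  52  60  62  62  62  59  50  79 163 216 161  85  61  61  61  55  51  58  55  54  62  62  63  63
255  80  58  60  62  63  63  62  62  60  61  51  61  63  62  62  61  54  76 161 236 170  87  61  62  62  59  58  58  57  62  63  63  63  63
256  62  56  59  62  62  61  59  61  57  59  51  61  64  63  63  61  54  73 145 225 153  80  61  62  63  60  60  58  60  63  63  62 
[... 4487 characters left out ...]

289  71  73  74  75  75  76  78  85  89  85  79  74  72  71  75  76  74  70  67  69  71  71  71  72  74  72  73  72  73  73  70  70  68  67
290  69  71  71  71  71  72  72  73  75  75  73  72  70  69  69  69  67  66  66  67  70  72  71  72  73  72  69  70  73  72  67  70  68  66
291  68  71  69  67  68  69  69  69  71  73  71  71  69  67  67  66  65  64  63  65  68  69  69  72  73  75  73  74  73  70  69  68  66  64
292  70  71  70  70  67  66  66  65  66  66  67  68  65  64  64  65  65  66  66  66  67  68  68  69  73  74  75  73  74  69  66  66  64  65
293  70  69  70  71  67  65  66  64  63  64  63  62  62  60  61  63  66  67  69  72  72  72  72  72  73  74  74  72  70  67  67  66  66  66
```

The numbers point to the cassette having pitched about 80° round the pads (rib toward the camera, box behind). I'll lean the tool further so it comes down nearly flat, then release it low and regrip.

send_rows(
  motion=[
    {"dx": -0.01,"dy": 0,"dz": 0.005,"wx": 0,"wy": -0.06,"wz": 0,"grip": -1},
    {"dx": -0.03,"dy": 0.005,"dz": 0.01,"wx": 0,"wy": -0.12,"wz": 0,"grip": -1},
    {"dx": -0.05,"dy": 0.01,"dz": 0.02,"wx": 0,"wy": -0.18,"wz": 0,"grip": -1},
    {"dx": -0.07,"dy": 0.01,"dz": 0.03,"wx": 0,"wy": -0.24,"wz": 0,"grip": -1},
    {"dx": -0.09,"dy": 0.015,"dz": 0.04,"wx": 0,"wy": -0.3,"wz": 0,"grip": -1},
    {"dx": -0.11,"dy": 0.02,"dz": 0.05,"wx": 0,"wy": -0.36,"wz": 0,"grip": -1},
    {"dx": -0.134,"dy": 0.024,"dz": 0.062,"wx": 0,"wy": -0.42,"wz": 0,"grip": -1},
    {"dx": -0.134,"dy": 0.024,"dz": 0.062,"wx": 0,"wy": -0.48,"wz": 0,"grip": -1},
    {"dx": -0.134,"dy": 0.024,"dz": 0.062,"wx": 0,"wy": -0.56,"wz": 0,"grip": -1},
    {"dx": -0.134,"dy": 0.024,"dz": 0.062,"wx": 0,"wy": -0.65,"wz": 0,"grip": -1},
    {"dx": -0.134,"dy": 0.024,"dz": 0.062,"wx": 0,"wy": -0.65,"wz": 0,"grip": -1},
    {"dx": -0.134,"dy": 0.024,"dz": 0.062,"wx": 0,"wy": -0.65,"wz": 0,"grip": -1},
  ],
)

```text
t: 32.07
tool_pos: [0.3724, -0.4442, 0.0959]
tool_rot: [0.679, 0.578, -0.345, 0.292]
ft_force: [0.5, -0.6, -2.2]
gripper_width: 0.0064
grasp_force: 104.9
```

```bash
python3 - <<'E'
from h import *
plan()
s=robot.get_state();print(np.round(s['q'],2));p=np.array(s['tool_pos']);M=R.from_quat(s['tool_rot']).as_matrix();print(M.round(3))
P=p-M[:,2]*.047-[*B,0];u,v=proj('side',P);print('P',P,u,v,'tip',proj('side',p-M[:,2]*.028-[*B,0]),'down .01 d',(M.T@[0,0,-.01]/.2).round(4))
u,v=int(u),int(v);g=robot.get_image('side').astype(int).sum(2)//3
print('    ',*[f'{c:3d}' for c in range(u-14,u+15)])
for r in range(v-20,v+24): print(r,*[f'{x:3d}' for x in g[r,u-14:u+15]])
E
```

```text
t 32.07 pos [ 0.3724 -0.4442  0.0959] yaw 80.96 w 0.0064 f [ 0.5 -0.6 -2.2] g 104.9
[ 0.57  0.36 -0.37  2.1   1.26  1.16 -0.78]
[[ 0.093  0.987 -0.131]
 [ 0.584 -0.161 -0.796]
 [-0.807 -0.003 -0.591]]
P [ 0.37654594 -0.40775338  0.12365289] 237.51548975431476 276.526434597404 tip [236.90691881 284.46038958] down .01 d [0.0403 0.0001 0.0295]
     223 224 225 226 227 228 229 230 231 232 233 234 235 236 237 238 239 240 241 242 243 244 245 246 247 248 249 250 251
256  71  72  72  69  59  51  50  53  65  59  57  57  57  55  50  53  76  72  65  58  57  59  58  51  62 132 146 144  94
257  71  72  71  72  66  56  52  51  60  64  64  63  62  60  52  57  78  83  74  63  62  62  60  52  65 135 137 172 113
258  71  71  72  72  71  64  55  53  56  69  72  70  70  67  61  69  83  85  78  71  72  71  68  57  73 141 134 147 103
259  66  71  71  71  72  70  58  57  60  70  72  72  72  68  67  76  87  85  77  72  72  73  72  63  83 143 135  98  76
260  61  69  71  71  70  70  61  64  64  70  72  72  71  67  65  69  80  84  77  73  72  72  72  66  82 116 103  77  72
261  56  66  70  68  69  70  65  69 
[... 3943 characters left out ...]
 208 220 222 219 226 225 224 222 225 226 225 224 226 233 235 236 237 239 233 187 100  65  65  66  67
295  46  76 177 187 199 217 225 221 222 216 214 213 219 224 220 226 233 241 239 239 239 240 240 172  89  65  68  68  68
296  46  71 151 164 182 194 212 213 209 199 196 205 215 226 222 231 237 239 236 239 240 240 240 157  82  65  69  69  70
297  45  79 156 162 161 161 163 163 157 156 159 179 192 213 215 224 226 226 230 235 240 241 237 142  75  64  66  67  68
298  46  87 154 160 159 158 158 158 157 156 159 162 163 166 164 161 161 165 184 199 216 227 212 119  69  64  65  65  68
299  45  74 124 134 141 146 147 167 161 159 160 159 160 158 159 157 157 159 161 162 164 166 149  86  65  64  66  65  67
```

The front face is now visible below the top face (edge at row 297), so the cassette is within about 13° of level. Lowering it toward the bench.

send_rows(
  motion=[
    {"dx": 0.04,"dy": 0,"dz": 0.03,"wx": 0,"wy": 0,"wz": 0,"grip": -1},
    {"dx": 0.08,"dy": 0,"dz": 0.06,"wx": 0,"wy": 0,"wz": 0,"grip": -1},
    {"dx": 0.12,"dy": 0,"dz": 0.09,"wx": 0,"wy": 0,"wz": 0,"grip": -1},
    {"dx": 0.16,"dy": 0,"dz": 0.118,"wx": 0,"wy": 0,"wz": 0,"grip": -1},
    {"dx": 0.19,"dy": 0,"dz": 0.14,"wx": 0,"wy": 0,"wz": 0,"grip": -1},
    {"dx": 0.2,"dy": 0,"dz": 0.147,"wx": 0,"wy": 0,"wz": 0,"grip": -1},
    {"dx": 0.2,"dy": 0,"dz": 0.147,"wx": 0,"wy": 0,"wz": 0,"grip": -1},
  ],
)

```text
t: 32.7
tool_pos: [0.3713, -0.4455, 0.0468]
tool_rot: [0.679, 0.577, -0.346, 0.293]
ft_force: [-0.0, 1.0, -1.8]
gripper_width: 0.0062
grasp_force: 105.0
```

send_rows(
  motion=[
    {"dx": 0.01,"dy": 0,"dz": 0.007,"wx": 0,"wy": 0,"wz": 0,"grip": -1},
    {"dx": 0.02,"dy": 0,"dz": 0.015,"wx": 0,"wy": 0,"wz": 0,"grip": -1},
    {"dx": 0.03,"dy": 0,"dz": 0.022,"wx": 0,"wy": 0,"wz": 0,"grip": -1},
    {"dx": 0.03,"dy": 0,"dz": 0.022,"wx": 0,"wy": 0,"wz": 0,"grip": -1},
  ],
)

```text
t: 33.03
tool_pos: [0.373, -0.4469, 0.0441]
tool_rot: [0.679, 0.575, -0.347, 0.297]
ft_force: [-4.7, 8.6, 21.6]
gripper_width: 0.006
grasp_force: 109.8
```

send_rows(
  motion=[
    {"dx": -0.012,"dy": 0,"dz": -0.009,"wx": 0,"wy": 0,"wz": 0,"grip": -1},
    {"dx": -0.012,"dy": 0,"dz": -0.009,"wx": 0,"wy": 0,"wz": 0,"grip": -0.2},
    {"dx": -0.012,"dy": 0,"dz": -0.009,"wx": 0,"wy": 0,"wz": 0,"grip": 0},
    {"dx": -0.012,"dy": 0,"dz": -0.009,"wx": 0,"wy": 0,"wz": 0,"grip": 0},
    {"dx": -0.012,"dy": 0,"dz": -0.009,"wx": 0,"wy": 0,"wz": 0,"grip": 0},
    {"dx": -0.012,"dy": 0,"dz": -0.009,"wx": 0,"wy": 0,"wz": 0,"grip": 0},
  ],
)

```text
t: 33.53
tool_pos: [0.3716, -0.4456, 0.043]
tool_rot: [0.679, 0.577, -0.346, 0.294]
ft_force: [0.3, -0.1, 0.3]
gripper_width: 0.0424
grasp_force: 0.0
```

```bash
python3 - <<'E'
from h import *
plan()
s=robot.get_state();M=R.from_quat(s['tool_rot']).as_matrix();p=np.array(s['tool_pos'])
print('up .12',(M.T@[0,0,.12]/.2).round(3))
g=robot.get_image('side').astype(int).sum(2)//3
print('    ',*[f'{c:3d}' for c in range(222,252)])
for r in range(276,314): print(r,*[f'{x:3d}' for x in g[r,222:252]])
E
```

```text
t 33.53 pos [ 0.3716 -0.4456  0.043 ] yaw 80.67 w 0.0424 f [ 0.3 -0.1  0.3] g 0.0
up .12 [-0.485 -0.    -0.353]
     222 223 224 225 226 227 228 229 230 231 232 233 234 235 236 237 238 239 240 241 242 243 244 245 246 247 248 249 250 251
276  69  64  68  69  63  70  71  71  71  65  63  52  46  46  48  48  57  64  64  53  48  48  49  50  50  51  60  70  72  72
277  63  64  67  64  67  70  71  71  70  59  64  50  47  46  46  46  49  64  63  56  54  53  52  55  53  54  59  70  73  72
278  55  63  67  56  67  71  67  67  68  58  59  50  45  47  45  45  47  61  60  57  54  54  54  55  54  53  56  70  71  71
279  58  61  63  53  63  68  63  64  63  52  50  47  45  45  44  45  45  54  48  50  51  53  51  53  53  52  55  66  71  72
280  66  64  64  58  62  66  70  77  70  53  46  44  44  44  45  44  45  44  44  47  51  51  53  52  52  53  54  61  68  70
281  66  69  68  66  66  68 104 155 125  71  46  43  43  44  43  45  44  45  45  49  51  51  52  52  53  52  59  75  81  68
282  68  71  71  70  65  71 135 210 165  85  46  44  43  44  45  45  45  44  46  52  52  52  52  53  53  53  82 157 165
[... 3148 characters left out ...]
 233 227 225 232 234 229 226 225 209 207 215 215 204 211 188 115  63  51  55  62
309  64  53  44  64 157 212 229 235 235 236 234 225 224 234 237 232 230 232 217 215 218 213 200 212 192 112  60  50  54  62
310  65  49  41  74 187 218 226 231 231 233 230 229 229 232 234 232 232 233 219 213 213 209 203 204 178 101  57  51  56  63
311  68  52  41  81 205 220 223 224 223 223 223 223 220 221 219 218 218 218 199 192 192 196 194 184 164  97  57  53  59  64
312  69  57  44  75 189 197 195 194 193 193 192 191 189 190 181 178 178 177 173 172 175 176 174 172 167  98  60  60  66  68
313  68  65  55  67 155 175 174 172 172 171 170 170 171 174 173 173 172 170 170 172 174 172 170 172 175  99  61  67  70  71
```

send_rows(
  motion=[
    {"dx": -0.1,"dy": 0,"dz": -0.07,"wx": 0,"wy": 0,"wz": 0,"grip": 0},
    {"dx": -0.2,"dy": 0,"dz": -0.15,"wx": 0,"wy": 0,"wz": 0,"grip": 0},
    {"dx": -0.32,"dy": 0,"dz": -0.235,"wx": 0,"wy": 0,"wz": 0,"grip": 0},
    {"dx": -0.485,"dy": 0,"dz": -0.353,"wx": 0,"wy": 0.1,"wz": 0,"grip": 0},
    {"dx": -0.485,"dy": 0,"dz": -0.353,"wx": 0,"wy": 0.25,"wz": 0,"grip": 0},
    {"dx": -0.485,"dy": 0,"dz": -0.353,"wx": 0,"wy": 0.4,"wz": 0,"grip": 0},
    {"dx": -0.485,"dy": 0,"dz": -0.353,"wx": 0,"wy": 0.55,"wz": 0,"grip": 0},
    {"dx": -0.485,"dy": 0,"dz": -0.353,"wx": 0,"wy": 0.7,"wz": 0,"grip": 0},
    {"dx": -0.485,"dy": 0,"dz": -0.353,"wx": 0,"wy": 0.85,"wz": 0,"grip": 0},
    {"dx": -0.485,"dy": 0,"dz": -0.353,"wx": 0,"wy": 1,"wz": 0,"grip": 0},
    {"dx": -0.485,"dy": 0,"dz": -0.353,"wx": 0,"wy": 1,"wz": 0,"grip": 0},
    {"dx": -0.485,"dy": 0,"dz": -0.353,"wx": 0,"wy": 1,"wz": 0,"grip": 0},
  ],
)

```text
t: 34.58
tool_pos: [0.3698, -0.4479, 0.1628]
tool_rot: [0.762, 0.643, -0.06, 0.05]
ft_force: [0.5, 0.5, -0.5]
gripper_width: 0.0424
grasp_force: 0.0
```

```bash
python3 - <<'E'
from h import *
im=robot.get_image('side').astype(int);g=im.sum(2)//3
print('    ',*[f'{c:3d}' for c in range(218,252)])
for r in range(280,322): print(r,*[f'{x:3d}' for x in g[r,218:252]])
plan((.372,-.39,.12,80.7))
E
```

```text
218 219 220 221 222 223 224 225 226 227 228 229 230 231 232 233 234 235 236 237 238 239 240 241 242 243 244 245 246 247 248 249 250 251
280  72  73  76  77  77  76  78  82  78  78  80  77  73  69  66  64  65  66  65  66  66  65  66  66  67  68  69  70  70  71  71  72  70  70
281  74  74  78  78  76  77  77  77  73  72  70  70  68  66  64  64  65  64  63  66  64  65  66  67  67  68  70  70  70  71  73  73  72  71
282  76  77  80  78  77  81  81  79  77  73  71  69  69  66  64  66  66  64  66  66  66  68  68  69  68  67  69  71  71  70  70  70  71  72
283  77  77  78  79  80  83  84  83  81  79  75  74  71  67  70  73  72  73  76  77  72  70  70  71  71  69  70  71  72  71  72  72  70  73
284  76  75  76  78  78  81  81  80  81  81  78  76  71  72  73  77  73  85  90  91  81  73  70  68  70  68  71  71  70  70  71  73  70  72
285  77  77  76  78  80  81  78  78  80  80  77  78  77  79  77  79  74  90  96  96  81  83  79  77  79  80  84  85  78  86  75  71  71  74
286  76  78  79  78  82  82  81  81  81  79  74 109 111 114 115 140 120  99  96  93  86 149 158 160 159 160 162 163 141 174 
[... 4349 characters left out ...]
63  68
318  71  69  70  71  74  73  67  65  65  65  66  66  62  63  63  62  64  68  69  66  64  63  62  64  66  67  68  71  67  67  66  66  67  69
319  69  70  70  71  75  77  72  69  69  71  74  73  68  69  70  71  74  75  74  72  70  70  68  67  70  72  77  78  75  72  70  70  69  71
320  62  64  65  67  73  78  78  75  76  79  78  75  70  73  75  78  83  78  74  74  72  71  73  72  74  73  73  73  73  73  70  70  70  71
321  65  65  62  63  68  72  75  73  76  77  76  73  74  74  76  80  84  79  75  76  75  72  73  74  73  72  71  70  70  71  69  67  70  71
t 34.63 pos [ 0.3709 -0.446   0.1625] yaw 80.55 w 0.0426 f [ 0.7 -0.1  0.3] g 0.0
  d [ 0.307 -0.04   0.166] w [-0.001  0.2   -0.003]
```

```bash
python3 - <<'E'
from h import *
W=np.array([ray('side',*q,.022)[:2] for q in[(228.3,285.7),(248,285.7),(247,311.8),(225.6,311.8)]]);print(W.round(4).tolist());c=W.mean(0);print(c,[np.linalg.norm(W[i]-W[i-1]).round(4) for i in range(4)],[np.degrees(np.arctan2(*(W[i]-W[j])[::-1])).round(1) for i,j in((0,3),(1,2))])
print('front bottom',ray('side',226,316.5,0),ray('side',247,316.5,0),'rib base front',ray('side',237,303,.022))
plan((*(c+B),.12,86))
E
```

```text
[[0.3456, -0.3411], [0.3979, -0.3463], [0.3925, -0.4336], [0.339, -0.4283]]
[ 0.36878836 -0.38730221] [np.float64(0.0875), np.float64(0.0526), np.float64(0.0874), np.float64(0.0538)] [np.float64(85.7), np.float64(86.5)]
front bottom [ 0.33805804 -0.4253328   0.        ] [ 0.39133738 -0.43054027  0.        ] rib base front [ 0.36794018 -0.40268357  0.022     ]
t 34.63 pos [ 0.3709 -0.446   0.1625] yaw 80.55 w 0.0426 f [ 0.7 -0.1  0.3] g 0.0
  d [ 0.324 -0.049  0.164] w [-0.011  0.2   -0.121]
```

send_rows(
  motion=[
    {"dx": 0.1,"dy": -0.02,"dz": 0,"wx": 0,"wy": 0.1,"wz": -0.04,"grip": 0},
    {"dx": 0.2,"dy": -0.04,"dz": 0.05,"wx": 0,"wy": 0.2,"wz": -0.08,"grip": 0},
    {"dx": 0.324,"dy": -0.049,"dz": 0.1,"wx": 0,"wy": 0.2,"wz": -0.1,"grip": 0},
    {"dx": 0.324,"dy": -0.049,"dz": 0.164,"wx": 0,"wy": 0.2,"wz": -0.1,"grip": 0},
    {"dx": 0.324,"dy": -0.049,"dz": 0.164,"wx": 0,"wy": 0.2,"wz": -0.1,"grip": 0},
    {"dx": 0.324,"dy": -0.049,"dz": 0.164,"wx": 0,"wy": 0.2,"wz": -0.1,"grip": 0},
    {"dx": 0.324,"dy": -0.049,"dz": 0.164,"wx": 0,"wy": 0.2,"wz": -0.1,"grip": 0},
    {"dx": 0.324,"dy": -0.049,"dz": 0.164,"wx": 0,"wy": 0.2,"wz": -0.1,"grip": 0},
  ],
)

```text
t: 35.3
tool_pos: [0.3721, -0.3861, 0.1215]
tool_rot: [0.736, 0.677, -0.002, -0.002]
ft_force: [0.6, 0.1, -0.5]
gripper_width: 0.0427
grasp_force: 0.0
```

```bash
python3 - <<'E'
from h import *
plan((*(np.array([.3688,-.387])+B),.002,85))
s=robot.get_state();print(R.from_quat(s['tool_rot']).as_matrix()[:,2].round(4))
E
```

```text
t 35.3 pos [ 0.3721 -0.3861  0.1215] yaw 85.16 w 0.0427 f [ 0.6  0.1 -0.5] g 0.0
  d [ 0.001 -0.003  0.598] w [-0.007  0.001  0.004]
[-5.4e-03 -6.0e-04 -1.0e+00]
```

send_rows(
  force=60,
  motion=[
    {"dx": 0,"dy": 0,"dz": 0.15,"wx": 0,"wy": 0,"wz": 0,"grip": 0},
    {"dx": 0,"dy": 0,"dz": 0.3,"wx": 0,"wy": 0,"wz": 0,"grip": 0},
    {"dx": 0,"dy": 0,"dz": 0.45,"wx": 0,"wy": 0,"wz": 0,"grip": 0},
    {"dx": 0,"dy": 0,"dz": 0.54,"wx": 0,"wy": 0,"wz": 0,"grip": 0},
    {"dx": 0,"dy": 0,"dz": 0.58,"wx": 0,"wy": 0,"wz": 0,"grip": 0},
    {"dx": 0,"dy": 0,"dz": 0.58,"wx": 0,"wy": 0,"wz": 0,"grip": 0},
    {"dx": 0,"dy": 0,"dz": 0.58,"wx": 0,"wy": 0,"wz": 0,"grip": 0},
    {"dx": 0,"dy": 0,"dz": 0.58,"wx": 0,"wy": 0,"wz": 0,"grip": -1},
    {"dx": 0,"dy": 0,"dz": 0.58,"wx": 0,"wy": 0,"wz": 0,"grip": -1},
    {"dx": 0,"dy": 0,"dz": 0.58,"wx": 0,"wy": 0,"wz": 0,"grip": -1},
    {"dx": 0,"dy": 0,"dz": 0.58,"wx": 0,"wy": 0,"wz": 0,"grip": -1},
    {"dx": 0,"dy": 0,"dz": 0.58,"wx": 0,"wy": 0,"wz": 0,"grip": -1},
  ],
)

```text
t: 36.3
tool_pos: [0.3712, -0.3863, 0.0056]
tool_rot: [0.737, 0.676, -0.002, -0.002]
ft_force: [-3.0, 1.0, 5.2]
gripper_width: 0.009
grasp_force: 62.0
```

send_rows(
  force=100,
  motion=[
    {"dx": 0,"dy": 0,"dz": 0,"wx": 0,"wy": 0,"wz": 0,"grip": -1},
    {"dx": 0,"dy": 0,"dz": 0,"wx": 0,"wy": 0,"wz": 0,"grip": -1},
    {"dx": 0,"dy": 0,"dz": 0,"wx": 0,"wy": 0,"wz": 0,"grip": -1},
  ],
)

```text
t: 36.55
tool_pos: [0.3712, -0.3863, 0.0057]
tool_rot: [0.737, 0.676, -0.002, -0.002]
ft_force: [-2.3, 0.5, 7.4]
gripper_width: 0.0082
grasp_force: 97.8
```

```bash
python3 - <<'E'
from h import *
plan(at(62,0,.12))
E
```

```text
t 36.55 pos [ 0.3712 -0.3863  0.0057] yaw 85.13 w 0.0082 f [-2.3  0.5  7.4] g 97.8
  d [ 0.721  1.053 -0.438] w [-0.007  0.001  0.098]
```

send_rows(
  motion=[
    {"dx": 0,"dy": 0,"dz": -0.02,"wx": 0,"wy": 0,"wz": 0,"grip": -1},
    {"dx": 0,"dy": 0,"dz": -0.06,"wx": 0,"wy": 0,"wz": 0,"grip": -1},
    {"dx": 0,"dy": 0,"dz": -0.12,"wx": 0,"wy": 0,"wz": 0,"grip": -1},
    {"dx": 0,"dy": 0,"dz": -0.2,"wx": 0,"wy": 0,"wz": 0,"grip": -1},
    {"dx": 0,"dy": 0,"dz": -0.28,"wx": 0,"wy": 0,"wz": 0,"grip": -1},
    {"dx": 0.02,"dy": 0.03,"dz": -0.36,"wx": 0,"wy": 0,"wz": 0,"grip": -1},
    {"dx": 0.05,"dy": 0.08,"dz": -0.42,"wx": 0,"wy": 0,"wz": 0.01,"grip": -1},
    {"dx": 0.1,"dy": 0.14,"dz": -0.45,"wx": 0,"wy": 0,"wz": 0.02,"grip": -1},
    {"dx": 0.15,"dy": 0.21,"dz": -0.46,"wx": 0,"wy": 0,"wz": 0.03,"grip": -1},
    {"dx": 0.2,"dy": 0.28,"dz": -0.46,"wx": 0,"wy": 0,"wz": 0.04,"grip": -1},
    {"dx": 0.25,"dy": 0.35,"dz": -0.46,"wx": 0,"wy": 0,"wz": 0.05,"grip": -1},
    {"dx": 0.3,"dy": 0.42,"dz": -0.46,"wx": 0,"wy": 0,"wz": 0.05,"grip": -1},
  ],
)

```text
t: 37.55
tool_pos: [0.461, -0.3327, 0.0974]
tool_rot: [0.75, 0.662, -0.002, -0.002]
ft_force: [-0.4, 0.2, -1.8]
gripper_width: 0.0082
grasp_force: 97.7
```

```bash
python3 - <<'E'
from h import *
plan(at(62,0,.12))
E
```

```text
t 37.55 pos [ 0.461  -0.3327  0.0974] yaw 82.85 w 0.0082 f [-0.4  0.2 -1.8] g 97.7
  d [0.441 0.613 0.024] w [-0.007  0.001  0.048]
```

send_rows(
  motion=[
    {"dx": 0.04,"dy": 0.06,"dz": 0,"wx": 0,"wy": 0,"wz": 0,"grip": -1},
    {"dx": 0.09,"dy": 0.12,"dz": 0,"wx": 0,"wy": 0,"wz": 0.01,"grip": -1},
    {"dx": 0.14,"dy": 0.19,"dz": 0,"wx": 0,"wy": 0,"wz": 0.02,"grip": -1},
    {"dx": 0.19,"dy": 0.26,"dz": 0,"wx": -0.003,"wy": 0,"wz": 0.03,"grip": -1},
    {"dx": 0.24,"dy": 0.33,"dz": 0,"wx": -0.006,"wy": 0,"wz": 0.04,"grip": -1},
    {"dx": 0.29,"dy": 0.4,"dz": 0,"wx": -0.007,"wy": 0,"wz": 0.048,"grip": -1},
    {"dx": 0.34,"dy": 0.47,"dz": 0,"wx": -0.007,"wy": 0,"wz": 0.048,"grip": -1},
    {"dx": 0.39,"dy": 0.54,"dz": 0,"wx": -0.007,"wy": 0,"wz": 0.048,"grip": -1},
    {"dx": 0.43,"dy": 0.59,"dz": 0,"wx": -0.007,"wy": 0,"wz": 0.048,"grip": -1},
    {"dx": 0.441,"dy": 0.61,"dz": 0,"wx": -0.007,"wy": 0,"wz": 0.048,"grip": -1},
    {"dx": 0.441,"dy": 0.61,"dz": 0,"wx": -0.007,"wy": 0,"wz": 0.048,"grip": -1},
    {"dx": 0.441,"dy": 0.61,"dz": 0,"wx": -0.007,"wy": 0,"wz": 0.048,"grip": -1},
  ],
)

```text
t: 38.55
tool_pos: [0.5917, -0.2612, 0.0955]
tool_rot: [0.762, 0.648, -0.001, -0.0]
ft_force: [-0.3, -0.3, -2.3]
gripper_width: 0.0083
grasp_force: 97.8
```

```bash
python3 - <<'E'
from h import *
plan(at(62,0,.12))
zu=robot.get_state()['tool_pos'][2]-.0057
for q in[(-26,-42,zu),(26,-42,zu),(-26,-42,zu+.022),(26,-42,zu+.022)]: print(proj('side',[*hol(62+q[0],q[1]),q[2]]).round(1))
g=robot.get_image('side').astype(int).sum(2)//3
print('    ',*[f'{c:3d}' for c in range(300,332)])
for r in range(222,258): print(r,*[f'{v:3d}' for v in g[r,300:332]])
E
```

```text
t 38.55 pos [ 0.5917 -0.2612  0.0955] yaw 80.72 w 0.0083 f [-0.3 -0.3 -2.3] g 97.8
  d [0.005 0.009 0.017] w [-0.001  0.001  0.   ]
[306.4 250.6]
[326.  251.4]
[306.6 244.5]
[326.4 245.2]
     300 301 302 303 304 305 306 307 308 309 310 311 312 313 314 315 316 317 318 319 320 321 322 323 324 325 326 327 328 329 330 331
222  80  80  80  80  80  79  80  80  81  80  66  52  51  98 125  90  64  55  54  81 114  85  59  57  72  82  83  83  84  84  83  82
223  80  81  81  80  80  73  75  76  83  81  69  54  56 116 144  93  60  55  57  99 143 109  65  56  75  82  82  82  82  84  83  83
224  80  80  80  77  68  56  61  79 112 109  89  61  55 117 145  95  69  66  58  99 143 110  66  59  97 106  85  81  81  82  82  83
225  79  81  80  68  49  44  48  92 137 139 111  68  57 117 143  90  78  80  69  99 142 105  62  66 140 176 109  82  82  81  82  83
226  79  79  79  63  45  42  48 100 140 147 115  68  58 122 129  78  81  83  81 111 143  97  56  70 165 222 129  82  81  82  84  82
227  79  79  79  61  44  40  49 102 144 146 114  65  61 131 110  69  77  80  85 120 145  98  60  83 167 225 129  82  81
[... 3272 characters left out ...]
 101 101 101  99 121 176 165 157 158 161
253 118 114 113 107  97 111 174 165 152 145 144 152 152 152 151 151 159 157 157 154 156 109  95  99 100  98 120 176 163 145 142 152
254 114 110 111 109  98 117 188 168 151 142 129 136 134 137 136 127 134 138 138 139 135  93  81  85  90  96 119 175 143 112 108 134
255 156 120 115 110 105 142 194 188 183 181 171 168 165 169 170 160 159 160 162 162 131 104  98  85  87  96 119 173 128  96 100 130
256 192 138 153 122 117 165 196 176 171 171 170 170 168 169 175 176 176 175 177 182 136 119 118  99  93  96 117 173 151 131 132 148
257 195 167 191 139 126 166 195 160 148 151 151 150 137 136 145 149 149 139 138 150 125 104 101  84  84  94 116 173 162 157 160 162
```

Now the cassette is level and aligned (front edge at row 245.7, columns 306.7–326, matching the prediction). Lowering into bay 3.

send_rows(
  motion=[
    {"dx": 0.006,"dy": 0.009,"dz": 0.08,"wx": 0,"wy": 0,"wz": 0,"grip": -1},
    {"dx": 0.006,"dy": 0.009,"dz": 0.16,"wx": 0,"wy": 0,"wz": 0,"grip": -1},
    {"dx": 0.006,"dy": 0.009,"dz": 0.24,"wx": 0,"wy": 0,"wz": 0,"grip": -1},
    {"dx": 0.006,"dy": 0.009,"dz": 0.28,"wx": 0,"wy": 0,"wz": 0,"grip": -1},
    {"dx": 0.006,"dy": 0.009,"dz": 0.31,"wx": 0,"wy": 0,"wz": 0,"grip": -1},
    {"dx": 0.006,"dy": 0.009,"dz": 0.33,"wx": 0,"wy": 0,"wz": 0,"grip": -1},
    {"dx": 0.006,"dy": 0.009,"dz": 0.33,"wx": 0,"wy": 0,"wz": 0,"grip": -1},
    {"dx": 0.006,"dy": 0.009,"dz": 0.33,"wx": 0,"wy": 0,"wz": 0,"grip": -1},
  ],
)

```text
t: 39.27
tool_pos: [0.5944, -0.2601, 0.0301]
tool_rot: [0.762, 0.648, -0.0, 0.0]
ft_force: [0.3, 0.3, -1.5]
gripper_width: 0.0086
grasp_force: 97.8
```

send_rows(
  motion=[
    {"dx": 0,"dy": 0,"dz": 0.04,"wx": 0,"wy": 0,"wz": 0,"grip": -1},
    {"dx": 0,"dy": 0,"dz": 0.07,"wx": 0,"wy": 0,"wz": 0,"grip": -1},
    {"dx": 0,"dy": 0,"dz": 0.1,"wx": 0,"wy": 0,"wz": 0,"grip": -1},
    {"dx": 0,"dy": 0,"dz": 0.1,"wx": 0,"wy": 0,"wz": 0,"grip": -1},
    {"dx": 0,"dy": 0,"dz": 0.1,"wx": 0,"wy": 0,"wz": 0,"grip": -0.1},
    {"dx": 0,"dy": 0,"dz": 0.1,"wx": 0,"wy": 0,"wz": 0,"grip": -0.1},
    {"dx": 0,"dy": 0,"dz": 0.1,"wx": 0,"wy": 0,"wz": 0,"grip": -0.1},
    {"dx": 0,"dy": 0,"dz": -0.1,"wx": 0,"wy": 0,"wz": 0,"grip": -0.1},
    {"dx": 0,"dy": 0,"dz": -0.25,"wx": 0,"wy": 0,"wz": 0,"grip": -0.1},
    {"dx": 0,"dy": 0,"dz": -0.36,"wx": 0,"wy": 0,"wz": 0,"grip": -0.1},
    {"dx": 0,"dy": 0,"dz": -0.36,"wx": 0,"wy": 0,"wz": 0,"grip": -0.1},
    {"dx": 0,"dy": 0,"dz": -0.36,"wx": 0,"wy": 0,"wz": 0,"grip": -0.1},
  ],
)

```text
t: 40.27
tool_pos: [0.5953, -0.2602, 0.1031]
tool_rot: [0.762, 0.648, 0.001, 0.001]
ft_force: [-0.3, 0.3, 0.3]
gripper_width: 0.0389
grasp_force: 0.0
```

```bash
python3 - <<'E'
from h import *
plan(at(31,80,.13))
g=robot.get_image('side').astype(int).sum(2)//3
t=robot.get_image('top')
for a in (0,62):
  for h in(.026,): print(a,[proj('side',[*hol(a+x,y),h]).round(1).tolist() for x,y in((-26,-42),(26,-42))],[proj('side',[*hol(a,-16),h]).round(1).tolist()])
print('    ',*[f'{c:3d}' for c in range(282,330)])
for r in range(244,274): print(r,*[f'{v:3d}' for v in g[r,282:330]])
E
```

```text
t 40.27 pos [ 0.5953 -0.2602  0.1031] yaw 80.73 w 0.0389 f [-0.3  0.3  0.3] g 0.0
  d [ 0.397 -0.162  0.005] w [0.004 0.001 0.001]
0 [[283.4, 266.5], [302.2, 267.4]] [[293.3, 260.3]]
62 [[305.8, 267.5], [324.8, 268.3]] [[315.4, 261.3]]
     282 283 284 285 286 287 288 289 290 291 292 293 294 295 296 297 298 299 300 301 302 303 304 305 306 307 308 309 310 311 312 313 314 315 316 317 318 319 320 321 322 323 324 325 326 327 328 329
244 142 144 166 152 145 144 147 160 165 164 139 100  90  98 148 178 154 144 145 135 129 125 126 117 113 105  98  92  85  79  77  80  80  86  90  91  81  81  84  85  79  78  76  72  72  88 157 156
245 145 152 201 180 173 175 178 192 195 194 165 109  92 101 166 205 183 174 174 166 160 160 159 179 160 156 154 152 149 147 147 163 163 104  90  93 109 167 183 183 152 145 143 131 118 121 155 159
246 116 130 189 163 152 152 154 169 169 166 134  99  91  95 132 152 149 147 148 151 151 159 140 205 165 166 166 163 177 180 176 189 189 113  90  93 122 196 212 213 184 176 176 162 150 169 165 159
247 109 141 176 143 142 146 153 174 205 209 148 102  92 106 169 202 204 201 199
[... 4512 characters left out ...]
 152 153 162 154 153 154 153 153 153 148 148 148 151 152 155 151 152 153 155 157 162 171 176 178 181 177 144 142
271 152 152 151 152 152 152 151 152 153 153 153 153 152 152 153 153 152 153 151 152 151 152 157 152 150 150 151 150 150 149 149 149 149 149 149 149 149 150 150 150 152 153 154 154 155 148 128 126
272 157 153 152 152 152 152 152 152 152 153 152 152 152 152 153 152 153 152 153 152 152 152 153 152 151 152 152 152 152 152 151 152 152 152 151 152 151 152 153 152 153 152 152 152 153 149 130 126
273 166 155 154 153 155 153 153 154 153 154 153 153 153 153 152 152 152 153 152 151 151 153 157 152 150 151 151 152 151 152 151 151 152 151 153 153 152 153 153 153 153 153 153 154 155 152 131 125
```

Cassette B lies in bay 3 just like A in bay 2 (rib foot rows 260–261, sides at columns 307–325). Now I'll go to the gate knob.

```bash
python3 - <<'E'
from h import *
plan((.5752,-.1760,.1,80.7))
E
```

```text
t 40.37 pos [ 0.5935 -0.2597  0.1003] yaw 80.72 w 0.0383 f [ 0.2  0.1 -0.8] g 0.0
  d [ 0.398 -0.158  0.002] w [-0.003 -0.     0.001]
```

send_rows(
  force=40,
  motion=[
    {"dx": 0.2,"dy": -0.08,"dz": 0,"wx": 0,"wy": 0,"wz": 0,"grip": 0.1},
    {"dx": 0.398,"dy": -0.158,"dz": 0,"wx": 0,"wy": 0,"wz": 0,"grip": 0.1},
    {"dx": 0.398,"dy": -0.158,"dz": 0,"wx": 0,"wy": 0,"wz": 0,"grip": 0.1},
    {"dx": 0.398,"dy": -0.158,"dz": 0,"wx": 0,"wy": 0,"wz": 0,"grip": 0.1},
    {"dx": 0.398,"dy": -0.158,"dz": 0.15,"wx": 0,"wy": 0,"wz": 0,"grip": 0.1},
    {"dx": 0.398,"dy": -0.158,"dz": 0.3,"wx": 0,"wy": 0,"wz": 0,"grip": 0.1},
    {"dx": 0.398,"dy": -0.158,"dz": 0.39,"wx": 0,"wy": 0,"wz": 0,"grip": 0.1},
    {"dx": 0.398,"dy": -0.158,"dz": 0.39,"wx": 0,"wy": 0,"wz": 0,"grip": 0.1},
    {"dx": 0.398,"dy": -0.158,"dz": 0.39,"wx": 0,"wy": 0,"wz": 0,"grip": -1},
    {"dx": 0.398,"dy": -0.158,"dz": 0.39,"wx": 0,"wy": 0,"wz": 0,"grip": -1},
    {"dx": 0.398,"dy": -0.158,"dz": 0.39,"wx": 0,"wy": 0,"wz": 0,"grip": -1},
    {"dx": 0.398,"dy": -0.158,"dz": 0.39,"wx": 0,"wy": 0,"wz": 0,"grip": -1},
  ],
)

```text
t: 41.37
tool_pos: [0.5756, -0.1767, 0.0249]
tool_rot: [0.762, 0.647, -0.0, 0.0]
ft_force: [-5.1, 0.8, 2.6]
gripper_width: 0.0144
grasp_force: 39.6
```

send_rows(
  motion=[
    {"dx": 0,"dy": 0,"dz": 0,"wx": 0,"wy": 0,"wz": 0,"grip": -1},
    {"dx": 0,"dy": 0,"dz": 0,"wx": 0,"wy": 0,"wz": 0,"grip": -1},
    {"dx": 0,"dy": 0,"dz": 0,"wx": 0,"wy": 0,"wz": 0,"grip": -1},
  ],
)

```text
t: 41.62
tool_pos: [0.5757, -0.1767, 0.0249]
tool_rot: [0.762, 0.647, -0.0, 0.0]
ft_force: [-5.5, -0.2, 2.8]
gripper_width: 0.0143
grasp_force: 39.7
```

send_rows(
  motion=[
    {"dx": -0.03,"dy": -0.003,"dz": 0,"wx": 0,"wy": 0,"wz": 0,"grip": -1},
    {"dx": -0.07,"dy": -0.003,"dz": 0,"wx": 0,"wy": 0,"wz": 0,"grip": -1},
    {"dx": -0.11,"dy": -0.003,"dz": 0,"wx": 0,"wy": 0,"wz": 0,"grip": -1},
    {"dx": -0.15,"dy": -0.003,"dz": 0,"wx": 0,"wy": 0,"wz": 0,"grip": -1},
    {"dx": -0.18,"dy": -0.003,"dz": 0,"wx": 0,"wy": 0,"wz": 0,"grip": -1},
    {"dx": -0.195,"dy": -0.003,"dz": 0,"wx": 0,"wy": 0,"wz": 0,"grip": -1},
    {"dx": -0.2,"dy": -0.003,"dz": 0,"wx": 0,"wy": 0,"wz": 0,"grip": -1},
    {"dx": -0.2,"dy": -0.003,"dz": 0,"wx": 0,"wy": 0,"wz": 0,"grip": -1},
    {"dx": -0.2,"dy": -0.003,"dz": 0,"wx": 0,"wy": 0,"wz": 0,"grip": -1},
  ],
)

```text
t: 42.37
tool_pos: [0.5694, -0.2141, 0.0249]
tool_rot: [0.762, 0.648, 0.001, -0.0]
ft_force: [-4.3, 6.2, 6.5]
gripper_width: 0.0143
grasp_force: 39.9
```

send_rows(
  motion=[
    {"dx": -0.19,"dy": 0,"dz": 0,"wx": 0,"wy": 0,"wz": 0,"grip": 0},
    {"dx": -0.19,"dy": 0,"dz": 0,"wx": 0,"wy": 0,"wz": 0,"grip": 0},
    {"dx": -0.19,"dy": 0,"dz": 0,"wx": 0,"wy": 0,"wz": 0,"grip": 0},
  ],
)

```text
t: 42.62
tool_pos: [0.5618, -0.2595, 0.0246]
tool_rot: [0.764, 0.645, -0.002, 0.002]
ft_force: [-4.0, -10.9, 1.1]
gripper_width: 0.0425
grasp_force: 11.9
```

I mis-entered that row: it shifted the open hand 38 mm toward the ribs. I'll narrow the fingers, lift straight up, then check the cassettes.

send_rows(
  force=20,
  motion=[
    {"dx": 0,"dy": 0,"dz": 0,"wx": 0,"wy": 0,"wz": 0,"grip": -0.5},
    {"dx": 0,"dy": 0,"dz": 0,"wx": 0,"wy": 0,"wz": 0,"grip": -0.5},
    {"dx": 0,"dy": 0,"dz": 0,"wx": 0,"wy": 0,"wz": 0,"grip": -0.5},
  ],
)

```text
t: 42.87
tool_pos: [0.5632, -0.253, 0.024]
tool_rot: [0.762, 0.648, 0.0, 0.0]
ft_force: [-0.3, -0.3, 0.1]
gripper_width: 0.0215
grasp_force: 0.0
```

send_rows(
  motion=[
    {"dx": 0,"dy": 0,"dz": -0.1,"wx": 0,"wy": 0,"wz": 0,"grip": -0.5},
    {"dx": 0,"dy": 0,"dz": -0.2,"wx": 0,"wy": 0,"wz": 0,"grip": -0.5},
    {"dx": 0,"dy": 0,"dz": -0.3,"wx": 0,"wy": 0,"wz": 0,"grip": -0.5},
    {"dx": 0,"dy": 0,"dz": -0.45,"wx": 0,"wy": 0,"wz": 0,"grip": -0.5},
    {"dx": 0,"dy": 0,"dz": -0.6,"wx": 0,"wy": 0,"wz": 0,"grip": -0.5},
    {"dx": 0,"dy": 0,"dz": -0.6,"wx": 0,"wy": 0,"wz": 0,"grip": -0.5},
    {"dx": 0,"dy": 0,"dz": -0.6,"wx": 0,"wy": 0,"wz": 0,"grip": -0.5},
  ],
)

```text
t: 43.45
tool_pos: [0.5645, -0.2528, 0.1461]
tool_rot: [0.762, 0.648, 0.001, 0.002]
ft_force: [0.3, -0.1, -0.3]
gripper_width: 0.0212
grasp_force: 0.0
```

```bash
python3 - <<'E'
from h import *
plan((.4182,-.2514,.12,80.7),(.5692,-.214,.12,80.7))
g=robot.get_image('side').astype(int).sum(2)//3
print('    ',*[f'{c:3d}' for c in range(282,330)])
for r in range(228,274): print(r,*[f'{v:3d}' for v in g[r,282:330]])
E
```

```text
t 43.45 pos [ 0.5645 -0.2528  0.1461] yaw 80.79 w 0.0212 f [ 0.3 -0.1 -0.3] g 0.0
  d [-0.11  -0.724  0.128] w [0.006 0.001 0.002]
  d [ 0.195 -0.009  0.13 ] w [0.006 0.001 0.002]
     282 283 284 285 286 287 288 289 290 291 292 293 294 295 296 297 298 299 300 301 302 303 304 305 306 307 308 309 310 311 312 313 314 315 316 317 318 319 320 321 322 323 324 325 326 327 328 329
228  78  79  79  80  79  80  80  80  80  80  79  78  80  81  81  81  81  80  81  81  81  81  81  81  80  80  80  81  81  81  82  82  82  82  82  82  82  82  82  83  83  82  83  83  83  83  84  84
229  78  79  79  79  79  80  80  80  80  80  79  81  81  81  81  81  81  81  81  80  79  79  80  81  82  81  81  81  81  81  82  81  82  82  83  83  82  83  82  82  82  82  82  82  83  83  83  84
230  79  79  79  78  80  79  79  80  80  79  80  81  80  81  79  80  81  81  81  80  81  80  80  81  81  81  80  80  81  82  81  81  82  82  82  82  84  83  82  83  82  83  83  83  83  83  84  83
231  78  79  77  78  79  78  78  79  80  79  80  80  80  80  81  81  81  81  81  80  80  82  82  81  81  81  81  82  81  82  82  82  81
[... 7592 characters left out ...]
 154 155 163 156 155 156 156 155 156 152 151 152 155 157 156 153 153 154 157 158 163 175 179 181 184 179 146 143
271 155 154 154 154 154 154 154 154 155 154 154 155 155 154 155 155 155 155 154 154 153 154 159 154 151 152 152 152 152 150 150 150 150 152 151 151 150 152 153 152 153 155 155 156 157 149 130 127
272 158 155 154 155 154 154 154 154 154 154 155 154 154 154 154 155 154 154 154 154 154 154 154 154 153 154 154 153 153 154 154 154 153 153 153 153 153 154 154 154 154 154 154 154 154 151 131 127
273 168 158 156 156 156 156 155 156 155 155 155 155 154 155 155 155 154 155 154 154 153 154 158 155 153 153 153 154 153 153 154 154 154 155 154 154 154 155 155 155 155 155 155 156 156 154 132 126
```

The cassettes remain flat in bays 2 and 3, and the gate is at its shut position (knob foot row 245, as at the start). Next is the pin.

send_rows(
  motion=[
    {"dx": -0.05,"dy": -0.2,"dz": 0,"wx": 0,"wy": 0,"wz": 0,"grip": 0},
    {"dx": -0.08,"dy": -0.4,"dz": 0,"wx": 0,"wy": 0,"wz": 0,"grip": 0},
    {"dx": -0.11,"dy": -0.6,"dz": 0,"wx": 0,"wy": 0,"wz": 0,"grip": 0},
    {"dx": -0.11,"dy": -0.72,"dz": 0,"wx": 0,"wy": 0,"wz": 0,"grip": 0},
    {"dx": -0.11,"dy": -0.72,"dz": 0,"wx": 0,"wy": 0,"wz": 0,"grip": 0},
    {"dx": -0.11,"dy": -0.72,"dz": 0,"wx": 0,"wy": 0,"wz": 0,"grip": 0},
    {"dx": -0.11,"dy": -0.72,"dz": 0,"wx": 0,"wy": 0,"wz": 0,"grip": 0},
    {"dx": -0.11,"dy": -0.72,"dz": 0,"wx": 0,"wy": 0,"wz": 0,"grip": 0},
  ],
)

```text
t: 44.17
tool_pos: [0.4179, -0.2511, 0.1431]
tool_rot: [0.762, 0.648, 0.0, -0.001]
ft_force: [-0.9, 0.1, -0.6]
gripper_width: 0.0427
grasp_force: 0.0
```

```bash
python3 - <<'E'
from h import *
plan((.4180,-.2514,.021,80.7))
E
```

```text
t 44.17 pos [ 0.4179 -0.2511  0.1431] yaw 80.8 w 0.0427 f [-0.9  0.1 -0.6] g 0.0
  d [-0.002  0.001  0.61 ] w [-0.001 -0.001  0.002]
```

send_rows(
  force=50,
  motion=[
    {"dx": 0,"dy": 0,"dz": 0.2,"wx": 0,"wy": 0,"wz": 0,"grip": 0},
    {"dx": 0,"dy": 0,"dz": 0.4,"wx": 0,"wy": 0,"wz": 0,"grip": 0},
    {"dx": 0,"dy": 0,"dz": 0.55,"wx": 0,"wy": 0,"wz": 0,"grip": 0},
    {"dx": 0,"dy": 0,"dz": 0.605,"wx": 0,"wy": 0,"wz": 0,"grip": 0},
    {"dx": 0,"dy": 0,"dz": 0.605,"wx": 0,"wy": 0,"wz": 0,"grip": 0},
    {"dx": 0,"dy": 0,"dz": 0.605,"wx": 0,"wy": 0,"wz": 0,"grip": 0},
    {"dx": 0,"dy": 0,"dz": 0.605,"wx": 0,"wy": 0,"wz": 0,"grip": -1},
    {"dx": 0,"dy": 0,"dz": 0.605,"wx": 0,"wy": 0,"wz": 0,"grip": -1},
    {"dx": 0,"dy": 0,"dz": 0.605,"wx": 0,"wy": 0,"wz": 0,"grip": -1},
    {"dx": 0,"dy": 0,"dz": 0.605,"wx": 0,"wy": 0,"wz": 0,"grip": -1},
    {"dx": 0,"dy": 0,"dz": 0.605,"wx": 0,"wy": 0,"wz": 0,"grip": -1},
    {"dx": 0,"dy": 0,"dz": 0.605,"wx": 0,"wy": 0,"wz": 0,"grip": -1},
  ],
)

```text
t: 45.17
tool_pos: [0.4181, -0.2523, 0.0244]
tool_rot: [0.762, 0.648, 0.0, 0.001]
ft_force: [-1.4, 1.0, 5.5]
gripper_width: 0.0142
grasp_force: 48.6
```

send_rows(
  motion=[
    {"dx": 0,"dy": 0,"dz": -0.1,"wx": 0,"wy": 0,"wz": 0,"grip": -1},
    {"dx": 0,"dy": 0,"dz": -0.2,"wx": 0,"wy": 0,"wz": 0,"grip": -1},
    {"dx": 0,"dy": 0,"dz": -0.3,"wx": 0,"wy": 0,"wz": 0,"grip": -1},
    {"dx": 0,"dy": 0,"dz": -0.3,"wx": 0,"wy": 0,"wz": 0,"grip": -1},
    {"dx": 0.07,"dy": 0,"dz": -0.3,"wx": 0,"wy": 0,"wz": 0,"grip": -1},
    {"dx": 0.14,"dy": 0,"dz": -0.3,"wx": 0,"wy": 0,"wz": 0,"grip": -1},
    {"dx": 0.21,"dy": 0,"dz": -0.3,"wx": 0,"wy": 0,"wz": 0,"grip": -1},
    {"dx": 0.285,"dy": 0,"dz": -0.3,"wx": 0,"wy": 0,"wz": 0,"grip": -1},
    {"dx": 0.285,"dy": 0,"dz": -0.3,"wx": 0,"wy": 0,"wz": 0,"grip": -1},
    {"dx": 0.285,"dy": 0,"dz": -0.3,"wx": 0,"wy": 0,"wz": 0,"grip": -1},
    {"dx": 0.285,"dy": 0,"dz": -0.3,"wx": 0,"wy": 0,"wz": 0,"grip": -1},
  ],
)

```text
t: 46.08
tool_pos: [0.4261, -0.1962, 0.0828]
tool_rot: [0.762, 0.647, -0.0, 0.0]
ft_force: [0.2, -0.4, -1.4]
gripper_width: 0.0144
grasp_force: 48.9
```

```bash
python3 - <<'E'
from h import *
plan((.4277,-.1955,.083,80.7))
g=robot.get_image('side').astype(int).sum(2)//3
print('lock',proj('side',[*hol(-114,37),.0365]),'foot',proj('side',[*hol(-114,37),.0635]))
print('    ',*[f'{c:3d}' for c in range(244,268)])
for r in range(220,254): print(r,*[f'{v:3d}' for v in g[r,244:268]])
E
```

```text
t 46.08 pos [ 0.4261 -0.1962  0.0828] yaw 80.7 w 0.0144 f [ 0.2 -0.4 -1.4] g 48.9
  d [ 0.005  0.007 -0.001] w [-0.     0.001 -0.   ]
lock [254.96232952 243.24489163] foot [254.5074164  236.25786222]
     244 245 246 247 248 249 250 251 252 253 254 255 256 257 258 259 260 261 262 263 264 265 266 267
220  76  75  67  59  76 137 107  76  98 104 107  82  83 139 124  72  52  62  75  77  76  76  77  76
221  75  74  70  53  75 137 108  74  78  98 107  93  83 138 132  75  54  67  75  76  77  78  77  77
222  75  74  72  59  75 138 116  70  80 106 115 110  80 139 141  81  60  71  76  77  77  78  77  77
223  75  75  74  69  78 141 127  76  78  99 109 103  79 138 140  90  71  75  77  76  77  78  77  77
224  75  76  74  73  79 121 110  70  75  95 113 102  76 123 124  90  76  77  76  76  77  76  77  77
225  75  75  74  74  74  80  79  75  87 101 119 118  99 124 108  81  75  77  76  77  76  76  76  77
226  74  75  74  75  74  74  84  91  84  96 107 117 109 142 127  86  75  76  76  77  76  76  77  77
227  74  75  75  75  74  76 104 128  92  89  98 102 109 154 146  93  75  75  75  77  77  76  76  78
[... 1900 characters left out ...]

247  58  53  53  49  72 176 189 190 206 211 211 211 214 214 214 214 214 214 218 219 219 220 220 223
248  57  51  51  45  68 155 165 164 166 165 166 169 175 175 168 174 175 174 184 184 185 186 187 200
249  57  52  52  49  87 139 144 144 150 144 150 156 160 158 149 156 154 141 163 138 134 136 137 149
250  58  53  52  56 113 137 144 140 132 120 131 152 161 166 167 167 157 141 172 114 101 100  99 102
251  60  54  50  62 131 145 151 144 106  89  96 139 164 174 176 175 162 160 170 128 131 113  94 106
252  56  53  47  71 144 153 154 152 130 109 109 144 163 174 177 175 159 178 158 142 162 132 109 120
253  52  53  48  81 145 154 153 153 150 138 137 150 163 174 177 174 149 201 155 144 165 149 144 145
```

send_rows(
  motion=[
    {"dx": 0.004,"dy": 0.004,"dz": 0.06,"wx": 0,"wy": 0,"wz": 0,"grip": -1},
    {"dx": 0.004,"dy": 0.004,"dz": 0.12,"wx": 0,"wy": 0,"wz": 0,"grip": -1},
    {"dx": 0.004,"dy": 0.004,"dz": 0.16,"wx": 0,"wy": 0,"wz": 0,"grip": -1},
    {"dx": 0.004,"dy": 0.004,"dz": 0.19,"wx": 0,"wy": 0,"wz": 0,"grip": -1},
    {"dx": 0.004,"dy": 0.004,"dz": 0.2,"wx": 0,"wy": 0,"wz": 0,"grip": -1},
    {"dx": 0.004,"dy": 0.004,"dz": 0.2,"wx": 0,"wy": 0,"wz": 0,"grip": -1},
  ],
)

```text
t: 46.63
tool_pos: [0.4266, -0.1948, 0.0421]
tool_rot: [0.762, 0.647, -0.0, -0.001]
ft_force: [-0.5, 0.3, 0.3]
gripper_width: 0.0144
grasp_force: 48.9
```

send_rows(
  motion=[
    {"dx": 0,"dy": 0,"dz": 0.04,"wx": 0,"wy": 0,"wz": 0,"grip": -1},
    {"dx": 0,"dy": 0,"dz": 0.07,"wx": 0,"wy": 0,"wz": 0,"grip": -1},
    {"dx": 0,"dy": 0,"dz": 0.095,"wx": 0,"wy": 0,"wz": 0,"grip": -1},
    {"dx": 0,"dy": 0,"dz": 0.095,"wx": 0,"wy": 0,"wz": 0,"grip": -1},
    {"dx": 0,"dy": 0,"dz": 0.095,"wx": 0,"wy": 0,"wz": 0,"grip": -1},
  ],
)

```text
t: 47.05
tool_pos: [0.4269, -0.1948, 0.0241]
tool_rot: [0.762, 0.648, -0.001, -0.0]
ft_force: [-5.8, 0.9, 12.1]
gripper_width: 0.0146
grasp_force: 50.2
```

send_rows(
  motion=[
    {"dx": 0,"dy": 0,"dz": 0,"wx": 0,"wy": 0,"wz": 0,"grip": 0},
    {"dx": 0,"dy": 0,"dz": 0,"wx": 0,"wy": 0,"wz": 0,"grip": 0},
    {"dx": 0,"dy": 0,"dz": 0,"wx": 0,"wy": 0,"wz": 0,"grip": 0},
    {"dx": 0,"dy": 0,"dz": 0,"wx": 0,"wy": 0,"wz": 0,"grip": 0},
    {"dx": 0,"dy": 0,"dz": -0.2,"wx": 0,"wy": 0,"wz": 0,"grip": 0},
    {"dx": 0,"dy": 0,"dz": -0.4,"wx": 0,"wy": 0,"wz": 0,"grip": 0},
    {"dx": 0,"dy": 0,"dz": -0.6,"wx": 0,"wy": 0,"wz": 0,"grip": 0},
    {"dx": 0,"dy": 0,"dz": -0.8,"wx": 0,"wy": 0,"wz": 0,"grip": 0},
    {"dx": 0,"dy": 0,"dz": -0.8,"wx": 0,"wy": 0,"wz": 0,"grip": 0},
    {"dx": 0,"dy": 0,"dz": -0.8,"wx": 0,"wy": 0,"wz": 0,"grip": 0},
    {"dx": 0,"dy": 0,"dz": -0.8,"wx": 0,"wy": 0,"wz": 0,"grip": 0},
  ],
)

```text
t: 47.97
tool_pos: [0.4269, -0.1946, 0.1831]
tool_rot: [0.762, 0.648, -0.0, -0.0]
ft_force: [-0.7, -0.2, -0.0]
gripper_width: 0.0427
grasp_force: 0.0
```

```bash
python3 - <<'E'
from h import *
plan()
g=robot.get_image('side').astype(int).sum(2)//3;g0=cv2.imread('pics/side0.png').astype(int).sum(2)//3
for G in(g0,g):
  print('    ',*[f'{c:3d}' for c in range(246,268)])
  for r in range(228,252): print(r,*[f'{v:3d}' for v in G[r,246:268]])
print('row 249-250 gate front, start/now',[int(G[247:252,300:304].mean()) for G in(g0,g)],'tray/bystander diff',abs(g-g0)[320:380,225:350].mean())
E
```

```text
t 47.97 pos [ 0.4269 -0.1946  0.1831] yaw 80.72 w 0.0427 f [-0.7 -0.2 -0. ] g 0.0
     246 247 248 249 250 251 252 253 254 255 256 257 258 259 260 261 262 263 264 265 266 267
228  77  78  78  78  76  76  76  78  78  78  77  78  78  78  77  78  79  79  78  79  78  79
229  77  77  77  77  78  77  76  77  77  77  77  79  77  77  77  78  78  79  78  78  78  78
230  76  76  77  77  77  77  76  81  85  85  81  78  77  76  76  76  76  77  78  78  78  78
231  72  73  73  74  74  74  81  93  97  97  93  82  83  82  81  79  79  80  77  78  78  78
232  69  70  71  72  73  74  84  98 102 103 103 108 135 139 125 122 122 121  88  77  77  77
233  67  69  69  71  73  83  76  89  98 100 101 142 176 181 170 167 167 159 103  77  75  76
234  67  67  63  67  69  91  77  83  88  90 105 151 179 183 182 182 182 168 108  79  77  76
235  67  66  56  59  67 102  94 104 114 106 120 148 177 182 181 183 183 167 108  80  77  79
236  70  68  57  54  66 123 120 126 127 123 124 142 175 180 181 183 182 157 105  86  86  91
237  72  65  56  53  65 123 121 116 102 110 110 138 174 179 180 182 180 142 123 124 130 154
238  
[... 2955 characters left out ...]
 158 198 201 179 161 184 193 191 198 216 225 227 227 228 228 214 202 224 228
246  54  50  75 184 210 211 209 198 216 220 219 215 229 232 232 233 233 229 228 227 228 228
247  53  49  77 193 206 204 203 203 220 225 225 224 226 225 226 229 229 224 223 224 228 229
248  51  44  72 162 170 167 167 168 170 182 184 183 175 181 187 192 195 194 194 197 211 215
249  51  54 106 162 164 164 162 160 160 166 168 167 156 163 166 149 167 141 136 139 151 154
250  52  62 138 174 179 178 156 147 147 165 176 177 177 174 167 155 180 117 102 101 102 103
251  49  67 154 177 180 176 127 102 106 148 174 178 179 177 165 170 175 130 132 114  95 107
row 249-250 gate front, start/now [199, 188] tray/bystander diff 2.9452
```

The pin's pixels (top at row 230, collar at 243–246) and the gate edge match the starting "home" picture, so pin and gate are back where they began. The cassettes were checked, the bystanders are unmoved and the arm is clear. Handing in.

```bash
python3 - <<'E'
from rig import robot
print(robot.hand_in())
E
```

```text
the job is handed in; nothing more can be done
None
```

I handed the job in after about 48 s of robot time: both spent cassettes in the tray, both fresh ones flat in bays 2 and 3, gate shut and pin home. The last camera checks agreed, the hand-in gave no verdict, and two slips on the way (a fresh cassette tipping in the grip, a misentered move brushing the seated ones) were mended or checked.

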